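# Set the shuttle table, load the bearing covers and bring up the vacuum

## Task

Get the shuttle fixture ready: swing its clamp lever fully open, slide the table by its post until the pointer stands at the brass marker, and close the lever fully again to lock it there. Then lay every bearing cover on the bench flange down in a pocket of the table, one to a pocket, and press each down until its flange is flush with the table top; last of all, slide the console's fader to the long white tick. Leave the other things on the bench where they are.

Things in the scene. Friction and masses are not known exactly. Their poses are not given: they have to be found in the camera images.
- shuttle: grey bed fixed to the bench, 190 (its x) x 460 (its y) x 25 mm high; origin: centre of underside. Its aluminium table, top face 55 mm above the bench, slides along the bed's y with about 10 N while the clamp lever is open, 130 mm of travel, and is held fast (over 25 N) with it closed. It starts near the -y end; the marker lies further to +y. End blocks on the bed are 51 mm high.
- post_top (a point): top centre of the round black post on the table's -y tab, by which the table is slid; post 18 mm diameter, 45 mm tall, foot on the table top. Rigid on the table.
- pointer (a point): tip of the small steel pointer on the table's front edge (-x side); it reads against the scale on the bed. Axes as the bed's.
- mark: the brass marker, 14 mm wide, clipped to the scale on the bed's front edge, look only (cannot be touched); axes as the bed's; the table is set when the pointer has the marker's y in the bed's frame (pointer tip in line with the marker's tip).
- lever (a joint): angle of the dark clamp lever on the table's +y tab, about a vertical axis: 0 = closed (locked), arm along the bed's -x; grows clockwise seen from above to 1.571 = fully open, arm along the bed's +y, away from the pockets. It clamps below about 0.6 rad, needs 2 to 4 N at the knob and stays where it is left.
- lever_knob (a point): top centre of the upright round black knob at the lever's end, 18 mm diameter, 38 mm tall, 75 mm from the axis; its top is 50 mm above the table's top face. It does not turn on the lever. Site axes are the lever's: its x points from the knob back along the arm to the axis, z up.
- pocket0 (a point): centre of pocket 0 of four in the table, at the level of the top face, axes as the bed's: 52 mm (x) by 64 mm (y). Its floor is a black pad 3 mm below the top face that gives way under about 10 N, at most 5 mm, and stays where pushed; then a cover's 8 mm flange is flush with the table. 0, 1: near row (-x); 2, 3: far row; 0, 2 on the -y side; pitch 64 mm in x, 76 mm in y.
- pocket1 (a point): centre of pocket 1 of four in the table, at the level of the top face, axes as the bed's: 52 mm (x) by 64 mm (y). Its floor is a black pad 3 mm below the top face that gives way under about 10 N, at most 5 mm, and stays where pushed; then a cover's 8 mm flange is flush with the table. 0, 1: near row (-x); 2, 3: far row; 0, 2 on the -y side; pitch 64 mm in x, 76 mm in y.
- pocket2 (a point): centre of pocket 2 of four in the table, at the level of the top face, axes as the bed's: 52 mm (x) by 64 mm (y). Its floor is a black pad 3 mm below the top face that gives way under about 10 N, at most 5 mm, and stays where pushed; then a cover's 8 mm flange is flush with the table. 0, 1: near row (-x); 2, 3: far row; 0, 2 on the -y side; pitch 64 mm in x, 76 mm in y.
- pocket3 (a point): centre of pocket 3 of four in the table, at the level of the top face, axes as the bed's: 52 mm (x) by 64 mm (y). Its floor is a black pad 3 mm below the top face that gives way under about 10 N, at most 5 mm, and stays where pushed; then a cover's 8 mm flange is flush with the table. 0, 1: near row (-x); 2, 3: far row; 0, 2 on the -y side; pitch 64 mm in x, 76 mm in y.
- cover0: aluminium bearing cover, 60 to 110 g: flange 46 mm (its x) by 58 mm (its y), 8 mm thick, and a square boss 22 x 22 mm in the middle rising to 26 mm; origin: centre of underside, z up. All are alike; two to four are present (None if absent); any may go in any pocket, either way round, long side along the bed's y. Starts flange down on the bench.
- cover1: aluminium bearing cover, 60 to 110 g: flange 46 mm (its x) by 58 mm (its y), 8 mm thick, and a square boss 22 x 22 mm in the middle rising to 26 mm; origin: centre of underside, z up. All are alike; two to four are present (None if absent); any may go in any pocket, either way round, long side along the bed's y. Starts flange down on the bench.
- cover2: aluminium bearing cover, 60 to 110 g: flange 46 mm (its x) by 58 mm (its y), 8 mm thick, and a square boss 22 x 22 mm in the middle rising to 26 mm; origin: centre of underside, z up. All are alike; two to four are present (None if absent); any may go in any pocket, either way round, long side along the bed's y. Starts flange down on the bench.
- cover3: aluminium bearing cover, 60 to 110 g: flange 46 mm (its x) by 58 mm (its y), 8 mm thick, and a square boss 22 x 22 mm in the middle rising to 26 mm; origin: centre of underside, z up. All are alike; two to four are present (None if absent); any may go in any pocket, either way round, long side along the bed's y. Starts flange down on the bench.
- fader (a joint): position of the black fader grip along the slot of the grey vacuum console (fixed box, 90 mm in x, 170 mm in y along the slot, 30 mm high, left or right of the bed; a bin of bolts, 45 mm high, stands on the other side). Travel 0 to 0.10 m along the console's +y; the long tick is at 0.07. Slides with about 2 N and stays.
- fader_top (a point): top centre of the fader grip, which is 26 mm (console x) by 18 mm (console y, along the slot) and stands 36 mm above the console's top.
- fader_tick (a point): the long white tick line across the slot, on the console's top face, on the slot's centre line; axes as the console's. Set when the fader grip's white centre line is over it.
- wrench: a flat steel wrench 150 mm long; loose, to be left alone
- collar: a steel shaft collar, 36 mm across, 14 mm high; loose, to be left alone; origin at the centre of its underside
- key_block: a dark steel bar 50 x 16 x 16 mm; loose, to be left alone; origin at the centre of its underside
- tape_measure: a black tape measure 65 x 35 x 60 mm high; loose, to be left alone; origin at the centre of its underside
- adhesive: a jar 60 mm across, 85 mm high; loose, to be left alone; origin at the centre of its underside
- spray: a spray can 64 mm across, 190 mm high; loose, to be left alone; origin at the centre of its underside
- screwdriver: a screwdriver lying down; loose, to be left alone
Not all that is in view belongs to the job. Leave any purple or red look-alike of the cover2 alone.

How it is judged:
By the outcome, as a careful person would: the job done as asked, in the order asked, and still so for the second after the job is handed in, with the robot touching nothing.
Of cover0, cover1, cover2, cover3 only 2 to 4 are there at a start; the rules pass over those that are not, and their reading is None.
At some moment in a run one of cover0, cover1, cover2, cover3 may be knocked a few centimetres aside while the robot is not near it.
Once in a run the grip may slacken for a moment while it holds something.
It also fails if it takes over 210 s, if anything falls off the work surface, if the arm or the gripper's body presses on something with over 40 N, if the wrist force passes 120 N, or if a joint passes its speed limit or range.

## Robot

A 6-joint arm with a two-finger parallel gripper is mounted at the origin on the work surface. World frame = base frame: x ahead of the robot, y to its left, z up, the work surface at z = 0. Lengths are in mm, angles in rad, forces in N, time in s.
With the tool pointing down it reaches from about 275 to 1000 mm from the base axis. Payload 8.4 kg.
Tool frame: the origin (TCP) lies on the centre line of the jaws, within the pads' length; the fingertips stand 22 mm ahead of it and the grasp point (between the pads) lies 3 mm ahead of it; z points along the fingers, x is the direction in which the jaws open and shut, and the axes are right-handed (so a half turn about z gives the same grasp; the last joint's range is limited). The gripper opens to 85 mm and grips with 20 to 120 N. Pads are 22 mm wide; open, the fingers measure 114 mm over their backs; the gripper's body (76 mm by 85 mm) begins 54 mm behind the grasp point. The pads swing forward as they close: fully open they stand 13 mm farther back than shut.
Start: joints at [1.299, 0.353, 1.633, -0, 1.155, -0.002], TCP at [166.585, 602.393, 253.281] pointing down, gripper open.
Joint ranges: [-2.63, 2.63], [-0.92, 2.1], [0.06, 2.66], [-1.3, 4.44], [0, 2.69], [-3.02, 3.02]. Speed limits (rad/s): [2.22, 2.22, 2.79, 3.14, 3.14, 3.14].

## Interface

Orientations are given as [roll, pitch, yaw] about the fixed x, y, z axes, in that order (R = Rz(yaw) Ry(pitch) Rx(roll)).
In Python, from rig import status, viewer, job gives the robot as it stands.
- The arm moves only by the tool send_rows, never from a script. Its argument "plan" is a list of rows, each a list of 3 entries, a list of its own where there are three numbers: the shift along the tool's x, y, z in m, then the turn, a rotation vector about the tool's x, y, z in rad, then the opening, from -1 (shut) to 1 (fully open). In form: [[[x, y, z], [rx, ry, rz], jaw], ...]. A call has exactly 5 rows; each row is the pose to reach, as a shift and turn from the pose measured when the call began, along the tool's axes at that moment; what a row does not reach only later rows make up. A row lasts 1/12 s, in which the tool goes at most 41.7 mm and 7.16 degrees, less where a joint would pass 70% of its speed; a pose out of reach is approached as far as the arm can. A call with a gripper value outside its range is refused whole. The fingers move at their own pace and stop on an object; "squeeze" is the grip in N (left out, the last holds). Time passes only in rows, so rows that repeat a pose let the fingers close, or fill a call up. It gives the time, the measured TCP pose, the force and the opening at its end, in the units of the state.
- status.sense(): the state, without advancing time (a new reading comes with each control period).
- viewer.grab_frame(name): name is "scene" or "top"; returns the picture (384x512x3 uint8, red, green, blue); there is no depth.
- viewer.camera_params(name): a dict with "intrinsics" (3x3 intrinsics, pixels), "xyz" and "orientation" of the camera in the world. Camera axes: x right, y down, z forward; pixel columns grow to the right and rows downward; lengths in mm; the calibration is good to about 2 mm. A picture is of the moment at which its call begins. camera_params takes no time and is no camera call.
- job.sign_off(): hands the job in, once; it reports no verdict.
Trained networks look in the newest picture that a camera, given by its name, has taken for a name from the list of things; names that differ only in an ending like _2 or _b are one class to them, and where a whole thing is asked for, a point or a joint stands for the part that bears it (a point fixed in the world has none). Each returns a list of dicts, best first, with "p" (0 to 1); they miss things now and then, are a little off and sometimes report something else, mostly with a low value. They report only what shows in the picture. A call takes as long as a camera call. They do not tell look-alikes from the thing itself.
- viewer.cut_out(label, camera): "mask" (384x512 bool, what is visible of it) and "extent" ([left, top, width, height] in pixels, round what is visible of it).
The state is a dict: "clock": time; "qpos": joint angles; "qvel": joint speeds; "joint_efforts": joint torques, N m; "eef_pos": TCP position; "tcp_rot": TCP orientation; "contact_force": force on the tool from outside, world axes, zero at the start; "wrist_torque": the same for the moment, N m; "opening": opening from 0.0 (shut) to 1.0 (fully open).
Only numpy, scipy, OpenCV 4.12 (cv2) and the standard library are available. Lean on these libraries where they do the work, as an engineer would, in place of code of your own. Each camera call takes 0.05 s, during which the arm holds its last target.

## Working session

There is one attempt and no reset: what is moved stays moved. The work goes in short steps, Python scripts to look and compute and a tool call to move; the robot and the scene stay as the last step left them, time stands still between calls to the robot, and variables do not carry over. Pictures are saved under pics/ and viewed, and the job is handed in when it is done.

Besides the shell and the picture viewer there is one more tool, called after "Call:" as name([rows], argument=value, ...), one row to a line, values as JSON. send_rows: Moves the arm, as the interface text tells. Its arguments: {"type":"object","properties":{"plan":{"type":"array"},"squeeze":{"type":"number"}},"required":["plan"]}

```bash
ls; mkdir -p pics
cat > h.py <<'E'
import sys; sys.path.insert(0,'.')
import numpy as np, cv2
from rig import status, viewer, job
from scipy.spatial.transform import Rotation as R
def save(n,f,crop=None,s=1):
    im=viewer.grab_frame(n)
    cv2.imwrite('pics/'+f+'_raw.png',im[:,:,::-1])
    o=im
    if crop: l,t,w,h=crop; o=im[t:t+h,l:l+w]
    if s!=1: o=cv2.resize(o,None,fx=s,fy=s,interpolation=cv2.INTER_CUBIC)
    cv2.imwrite('pics/'+f+'.png',o[:,:,::-1]); return im
E
python3 - <<'E'
from h import *
print(status.sense())
for n in('scene','top'):
    print(viewer.camera_params(n)); save(n,n+'0',s=1.5)
E
```

```text
pics
{'clock': 0.0, 'qpos': array([ 1.29862453e+00,  3.53642904e-01,  1.63412216e+00, -3.14610980e-06,
        1.15521037e+00, -2.44081611e-03]), 'qvel': array([-0.00095592, -0.00203634,  0.00043488,  0.00040855, -0.00047735,
        0.00063903]), 'joint_efforts': array([ 1.20172001e-03, -6.05250049e+01, -3.42072988e+01,  1.14380728e-04,
        9.16147255e-03,  2.89362629e-05]), 'eef_pos': array([166.45179356, 601.96900908, 252.57006485]), 'tcp_rot': array([-3.14159216e+00,  1.38277572e-03,  1.30106662e+00]), 'contact_force': array([ 0.2050111 , -0.89565368, -1.4518714 ]), 'wrist_torque': array([-0.01542175,  0.01483678,  0.00413127]), 'opening': 1.0001338345057198}
{'intrinsics': array([[349.53063603,   0.        , 253.3524074 ],
       [  0.        , 349.53063603, 190.63196132],
       [  0.        ,   0.        ,   1.        ]]), 'xyz': array([1207.34207402, -536.30318514,  832.55909375]), 'orientation': array([-2.25593709,  0.01037398,  0.88767904])}
{'intrinsics': array([[495.45316408,   0.        , 257.75184034],
       [  0.        , 495.45316408, 198.37661226],
       [  0.        ,   0.        ,   1.        ]]), 'xyz': array([ 337.48792101,   77.9594735 , 1549.00063701]), 'orientation': array([-3.03756523, -0.01850053, -1.57530821])}
```

View pics/scene0.png

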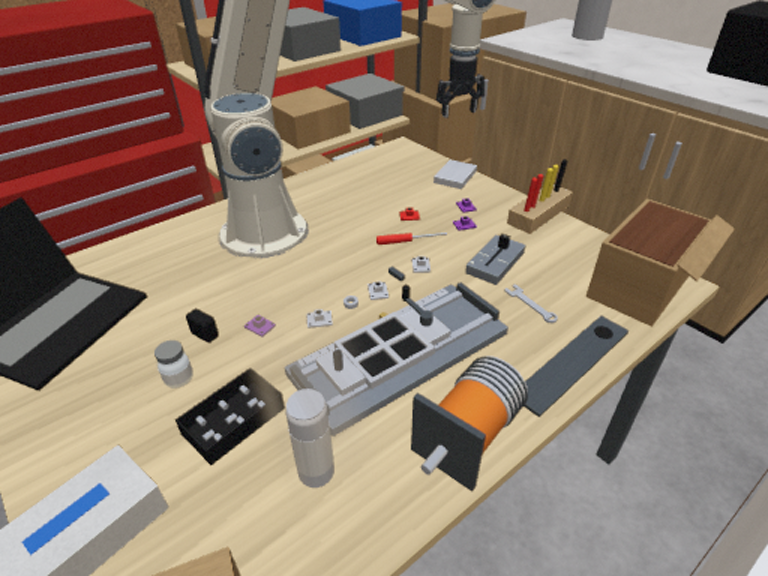

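View pics/top0.png

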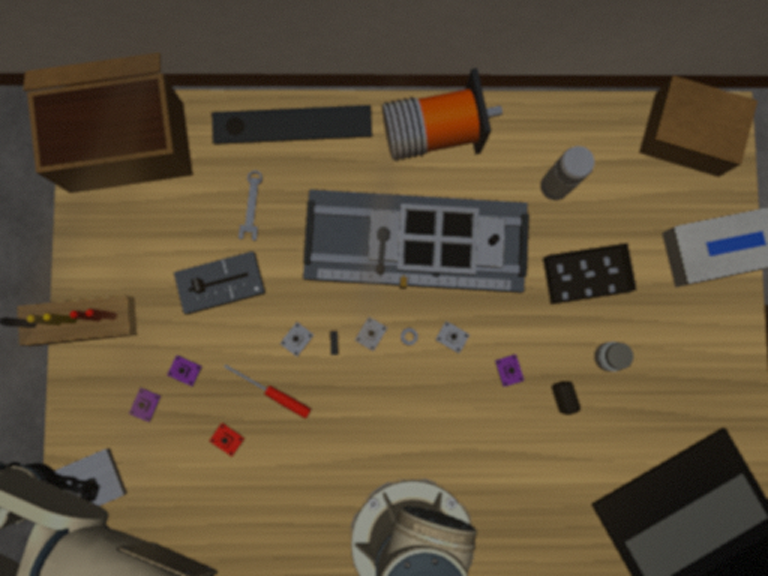

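```bash
cat >> h.py <<'E'
CP={n:viewer.camera_params(n) for n in('scene','top')}
def Rc(n): return R.from_euler('xyz',CP[n]['orientation']).as_matrix()
def proj(n,P):
    P=np.atleast_2d(P).astype(float); c=(P-CP[n]['xyz'])@Rc(n); k=CP[n]['intrinsics']
    q=c@k.T; return q[:,:2]/q[:,2:]
def ray(n,uv):
    k=CP[n]['intrinsics']; d=Rc(n)@np.linalg.inv(k)@np.array([uv[0],uv[1],1.]); return CP[n]['xyz'],d/np.linalg.norm(d)
def atz(n,uv,z):
    o,d=ray(n,uv); return o+d*(z-o[2])/d[2]
def tri(a,b):
    (o1,d1),(o2,d2)=ray('scene',a),ray('top',b)
    A=np.stack([d1,-d2],1); t=np.linalg.lstsq(A,o2-o1,rcond=None)[0]
    p,q=o1+t[0]*d1,o2+t[1]*d2; return (p+q)/2,np.linalg.norm(p-q)
def cen(m):
    v,u=np.nonzero(m); return np.array([u.mean(),v.mean()])
E
python3 - <<'E'
from h import *
import pickle
D={}
for n in('scene','top'):
    viewer.grab_frame(n)
    for l in ['shuttle','post_top','lever','lever_knob','pointer','mark','cover0','fader','fader_top','fader_tick','pocket0','wrench','collar','key_block']:
        r=viewer.cut_out(l,n); D[n,l]=r
        print(n,l,[(round(x['p'],2),x['extent'],int(x['mask'].sum()),cen(x['mask']).round(1).tolist() if x['mask'].any() else 0) for x in r][:7])
pickle.dump(D,open('D0.pkl','wb'))
E
```

```text
scene shuttle [(0.77, [190.0, 187.2, 146.6, 105.8], 6935, [264.6, 234.9]), (0.31, [211.1, 192.2, 90.2, 73.7], 3050, [255.0, 231.7])]
scene post_top [(0.86, [211.6, 190.7, 87.3, 70.7], 2893, [255.0, 231.6])]
scene lever [(0.63, [267.1, 191.1, 22.0, 21.4], 152, [276.8, 203.6])]
scene lever_knob [(0.46, [266.4, 191.2, 24.7, 27.3], 184, [277.6, 204.2])]
scene pointer [(0.66, [209.3, 194.3, 88.9, 69.3], 2889, [255.2, 232.2])]
scene mark [(0.6, [210.8, 190.2, 92.4, 73.7], 3001, [254.8, 232.1]), (0.46, [265.4, 191.4, 23.6, 23.6], 155, [278.1, 204.9])]
scene cover0 [(0.67, [303.0, 144.7, 16.3, 6.7], 110, [309.6, 149.0]), (0.67, [301.1, 129.4, 16.3, 10.5], 84, [310.0, 136.2]), (0.63, [244.7, 188.8, 13.8, 7.8], 107, [252.0, 193.7]), (0.63, [164.0, 211.5, 19.1, 13.9], 153, [172.9, 216.6]), (0.56, [204.9, 207.4, 15.4, 10.4], 178, [212.5, 212.0]), (0.47, [266.8, 138.1, 13.7, 12.0], 67, [273.6, 142.6]), (0.44, [274.9, 169.8, 10.4, 11.5], 94, [280.0, 176.3])]
scene fader [(0.52, [334.4, 155.9, 9.2, 9.8], 51, [335.9, 160.3]), (0.18, [191.7, 258.9, 30.3, 67.6], 1612, [206.7, 291.0])]
scene fader_top 
[... 1948 characters left out ...]
162.0, 113.6, 13.1, 44.2], 293, [166.9, 139.3]), (0.57, [242.7, 136.2, 91.2, 46.6], 3589, [290.2, 159.8]), (0.31, [199.2, 125.4, 156.0, 71.8], 8900, [276.8, 160.5])]
top collar [(0.69, [244.5, 133.0, 96.0, 53.6], 3724, [289.9, 159.6]), (0.44, [268.8, 218.4, 4.7, 7.2], 20, [270.2, 222.6]), (0.43, [159.5, 111.5, 14.6, 47.1], 322, [166.6, 138.8]), (0.24, [188.2, 215.3, 18.4, 23.4], 294, [197.5, 225.5])]
top key_block [(0.61, [366.7, 255.9, 21.9, 19.8], 290, [377.1, 264.7]), (0.5, [218.5, 219.7, 8.8, 15.9], 78, [222.0, 228.3]), (0.3, [188.4, 215.2, 18.1, 21.4], 317, [198.0, 225.4]), (0.21, [149.1, 241.8, 55.9, 37.4], 287, [187.7, 265.8]), (0.16, [244.2, 135.8, 94.7, 48.9], 3607, [289.9, 159.7])]
```

Run:
```python
import cv2
t=cv2.imread('pics/top0_raw.png') if 0 else None
from h import *
t=cv2.imread('pics/top0_raw.png');s=cv2.imread('pics/scene0_raw.png')
def c(im,l,tp,w,h,s,f): cv2.imwrite('pics/'+f,cv2.resize(im[tp:tp+h,l:l+w],None,fx=s,fy=s,interpolation=cv2.INTER_CUBIC))
c(t,195,115,160,120,5,'c1.png'); c(s,155,155,190,142,4.2,'c2.png'); c(t,105,155,160,90,5,'c3.png'); c(s,240,140,120,70,6,'c4.png')
```

```text
(no output)
```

View pics/c1.png

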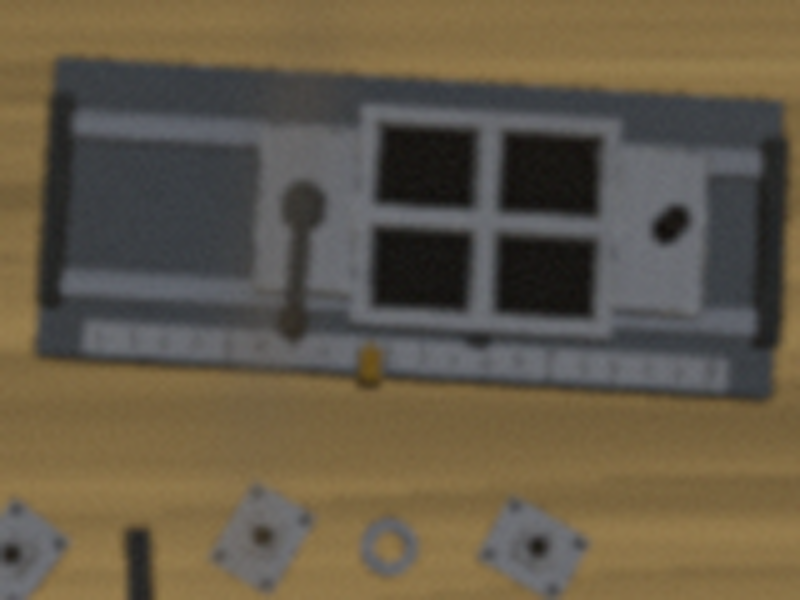

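View pics/c2.png

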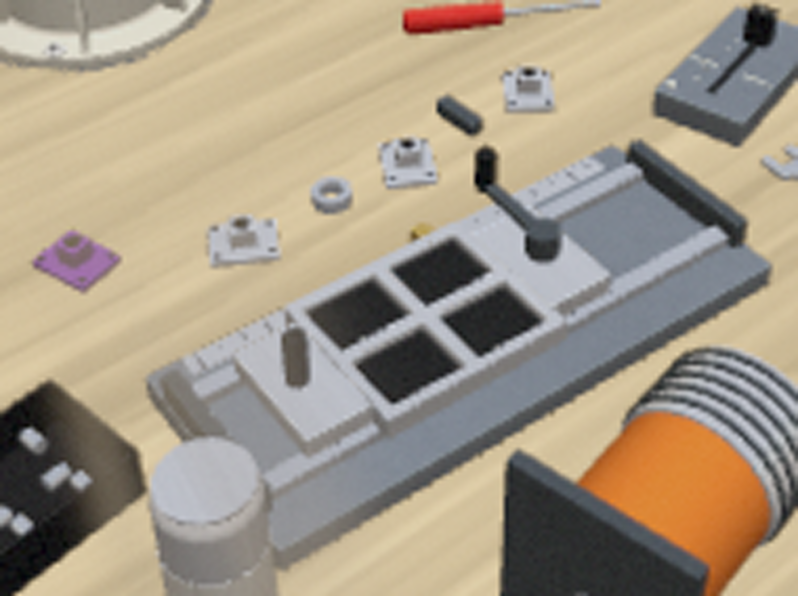

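View pics/c3.png

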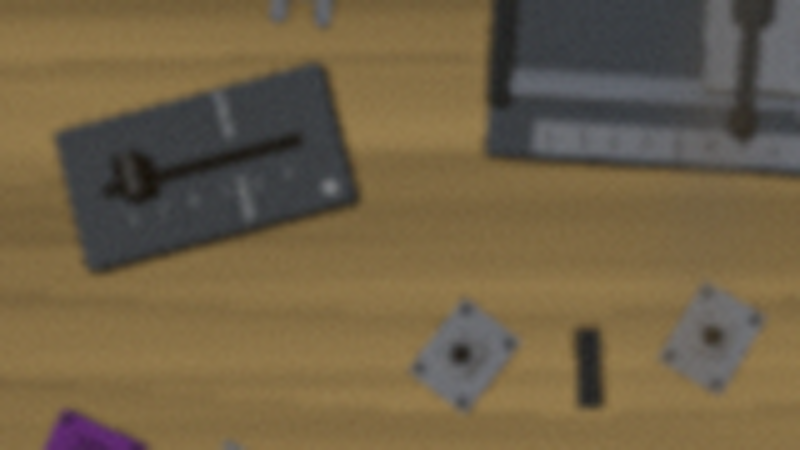

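View pics/c4.png

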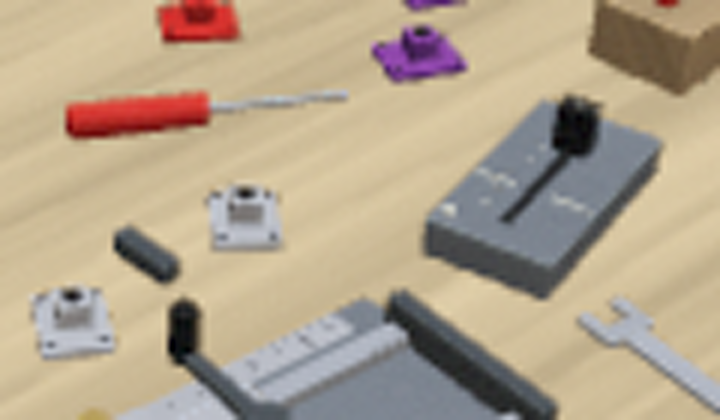

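Run:
```python
from h import *
t=cv2.imread('pics/top0_raw.png');s=cv2.imread('pics/scene0_raw.png')
def blobs(im,box,thr,amin):
    l,tp,w,h=box; g=cv2.cvtColor(im,cv2.COLOR_BGR2GRAY).astype(np.uint8)[tp:tp+h,l:l+w]
    g=cv2.resize(g,None,fx=4,fy=4,interpolation=cv2.INTER_CUBIC)
    n,lab,st,c=cv2.connectedComponentsWithStats((g<thr).astype(np.uint8))
    return [((c[i]+.5)/4-.5+[l,tp],st[i,4]/16) for i in range(1,n) if st[i,4]/16>amin]
T=blobs(t,(262,133,70,50),60,100); S=blobs(s,(220,205,70,60),70,60)
for c,a in T: print('T',c.round(2),a, atz('top',c,54).round(1))
for c,a in S: print('S',c.round(2),a, atz('scene',c,54).round(1))
for tc,_ in T:
    for sc,_ in S:
        p,e=tri(sc,tc)
        if e<8 and 30<p[2]<80: print(p.round(1),round(e,1))
```

```text
T [279.96 147.85] 301.9375 [649.2 -19.3  54. ]
T [304.52 149.31] 304.6875 [644.6 -94.8  54. ]
T [278.77 168.25] 302.5 [585.9 -15.1  54. ]
T [303.61 169.73] 303.625 [581.2 -91.1  54. ]
S [259.22 219.3 ] 173.375 [587.7 -18.2  54. ]
S [239.61 229.29] 186.25 [582.9 -93.5  54. ]
S [271.56 230.98] 191.6875 [651.7 -22.1  54. ]
S [251.46 241.81] 216.0625 [646.9 -97.9  54. ]
[649.7 -19.8  50.9] 0.7
[644.9 -95.6  50.7] 1.2
[585.9 -15.8  51.2] 1.4
[581.3 -91.7  51.6] 1.0
```

Run:
```python
from h import *
for n,a,b in [('knob',(270.7,192),(253,180.5)),('post',(224.8,234.3),(331.4,157.8)),('fader',(240+577/6,140+105/6),(131.5,190.2)),('hub',(155+543/4.2,155+228/4.2),(255.5,156))]:
    p,e=tri(a,b); print(n,p.round(1),round(e,1))
th=-.062
ex=np.array([np.cos(th),np.sin(th),0]);ey=np.array([-np.sin(th),np.cos(th),0])
p0=np.array([582,-92.3,55]) # pocket0
for n,p in [('T',atz('top',(253,180.5),105)),('S',atz('scene',(270.7,192),105)),('postT',atz('top',(331.4,157.8),100)),('postS',atz('scene',(224.8,234.3),100)),('markT',atz('top',(269,187),25)),('markS',atz('scene',(155+422/4.2,155+230/4.2),25)),('ptrT',atz('top',(195+478/5,115+342/5),50)),
 ('bedTL',atz('top',(195+57/5,115+58/5),25)),('bedTR',atz('top',(195+783/5,115+100/5),25)),('BL',atz('top',(195+38/5,115+355/5),25)),('BR',atz('top',(195+770/5,115+398/5),25))]:
    d=p-p0; print(n,p.round(1),'bed rel pocket0',round(d@ex,1),round(d@ey,1))
```

```text
knob [543.7  65.7  94.8] 3.8
post [ 609.8 -167.4  102.8] 3.2
fader [519.3 430.6  62. ] 2.6
hub [620.6  57.3  76.1] 2.7
T [541.1  64.3 105. ] bed rel pocket0 -50.6 153.8
S [553.9  58.9 105. ] bed rel pocket0 -37.4 149.2
postT [ 609.5 -169.2  100. ] bed rel pocket0 32.2 -75.0
postS [ 608.5 -164.7  100. ] bed rel pocket0 31.0 -70.6
markT [531.9  14.   25. ] bed rel pocket0 -56.6 103.0
markS [520.4  21.3  25. ] bed rel pocket0 -68.5 109.5
ptrT [539.6 -51.1  50. ] bed rel pocket0 -44.8 38.5
bedTL [723.1 209.   25. ] bed rel pocket0 122.2 309.5
bedTR [ 696.2 -247.2   25. ] bed rel pocket0 123.6 -147.5
BL [535.5 219.6  25. ] bed rel pocket0 -65.8 308.4
BR [ 507.6 -234.5   25. ] bed rel pocket0 -65.5 -146.5
```

```bash
cat > g.py <<'E'
from h import *
# usage: g.py x y z yaw  [x y z yaw ...]
def go(ts):
    s=status.sense(); Rt=R.from_euler('xyz',s['tcp_rot']); p=s['eef_pos']
    print('t',round(s['clock'],2),'tcp',p.round(1),'rot',s['tcp_rot'].round(3),'F',s['contact_force'].round(1),'op',round(s['opening'],3),'q6',s['qpos'][5].round(2))
    for t in ts:
        d=Rt.inv().apply(np.array(t[:3])-p)/1000
        r=(Rt.inv()*R.from_euler('xyz',[np.pi,0,t[3]])).as_rotvec()
        print('[[%.3f,%.3f,%.3f],[%.3f,%.3f,%.3f]'%(*d,*r), 'dist',round(np.linalg.norm(d)*1000),'deg',round(np.degrees(np.linalg.norm(r))))
if __name__=='__main__':
    a=list(map(float,sys.argv[1:])); go([a[i:i+4] for i in range(0,len(a),4)])
E
python3 g.py 548.5 61.6 180 1.509
```

```text
t 1.6 tcp [166.6 602.4 253.3] rot [ 3.142 -0.     1.301] F [-0.6 -0.9 -0.4] op 1.001 q6 -0.0
[[-0.419,0.512,0.073],[0.000,-0.000,-0.208] dist 666 deg 12
```

Call:
send_rows([
  [[-0.419, 0.512, 0.073], [0, 0, -0.208], 1],
  [[-0.419, 0.512, 0.073], [0, 0, -0.208], 1],
  [[-0.419, 0.512, 0.073], [0, 0, -0.208], 1],
  [[-0.419, 0.512, 0.073], [0, 0, -0.208], 1],
  [[-0.419, 0.512, 0.073], [0, 0, -0.208], 1],
], squeeze=30)

```text
clock: 2.02
eef_pos: [286.7, 431.7, 230.4]
tcp_rot: [3.141, -0.0, 1.51]
contact_force: [1.0, -0.2, -0.1]
opening: 0.997
```

```bash
python3 g.py 548.5 61.6 180 1.509
```

```text
t 2.02 tcp [286.7 431.7 230.4] rot [ 3.141 -0.     1.51 ] F [ 1.  -0.2 -0.1] op 0.997 q6 -0.53
[[-0.353,0.284,0.050],[0.000,-0.000,0.001] dist 456 deg 0
```

Call:
send_rows([
  [[-0.353, 0.284, 0.05], [0, 0, 0], 1],
  [[-0.353, 0.284, 0.05], [0, 0, 0], 1],
  [[-0.353, 0.284, 0.05], [0, 0, 0], 1],
  [[-0.353, 0.284, 0.05], [0, 0, 0], 1],
  [[-0.353, 0.284, 0.05], [0, 0, 0], 1],
])

```text
clock: 2.43
eef_pos: [406.5, 262.5, 207.7]
tcp_rot: [3.141, -0.001, 1.51]
contact_force: [-0.1, 0.9, 0.5]
opening: 0.999
```

```bash
python3 g.py 548.5 61.6 180 1.509
```

```text
t 2.43 tcp [406.5 262.5 207.7] rot [ 3.141e+00 -1.000e-03  1.510e+00] F [-0.1  0.9  0.5] op 0.999 q6 -0.94
[[-0.192,0.154,0.028],[0.001,-0.001,0.001] dist 248 deg 0
```

Call:
send_rows([
  [[-0.192, 0.154, 0.028], [0, 0, 0], 1],
  [[-0.192, 0.154, 0.028], [0, 0, 0], 1],
  [[-0.192, 0.154, 0.028], [0, 0, 0], 1],
  [[-0.192, 0.154, 0.028], [0, 0, 0], 1],
  [[-0.192, 0.154, 0.028], [0, 0, 0], 1],
])

```text
clock: 2.85
eef_pos: [526.0, 93.0, 184.4]
tcp_rot: [3.14, -0.001, 1.51]
contact_force: [1.0, 0.8, 0.5]
opening: 0.999
```

```bash
python3 g.py 548.5 61.6 150 1.509
```

```text
t 2.85 tcp [526.   93.  184.4] rot [ 3.14e+00 -1.00e-03  1.51e+00] F [1.  0.8 0.5] op 0.999 q6 -1.34
[[-0.030,0.024,0.034],[0.002,-0.001,0.001] dist 52 deg 0
```

Call:
send_rows([
  [[-0.03, 0.024, 0.034], [0, 0, 0], 1],
  [[-0.03, 0.024, 0.034], [0, 0, 0], 1],
  [[-0.03, 0.024, 0.034], [0, 0, 0], 1],
  [[-0.03, 0.024, 0.034], [0, 0, 0], 1],
  [[-0.03, 0.024, 0.034], [0, 0, 0], 1],
])

```text
clock: 3.27
eef_pos: [547.8, 62.7, 150.9]
tcp_rot: [3.14, -0.001, 1.51]
contact_force: [0.2, -0.5, 0.6]
opening: 1.002
```

Run:
```python
from h import *
save('scene','s1',(200,120,140,130),5); save('top','t1',(200,110,140,120),5)
s=status.sense();p=s['eef_pos']; print(p)
for n in('scene','top'): print(n,proj(n,[p,p-[0,0,22],p-[0,0,3]]).round(1).tolist())
```

```text
[547.96272879  63.00425863 151.34758772]
scene [[270.7, 179.4], [270.6, 184.8], [270.7, 180.2]]
top [[253.6, 175.8], [253.5, 177.0], [253.6, 176.0]]
```

View pics/s1.png

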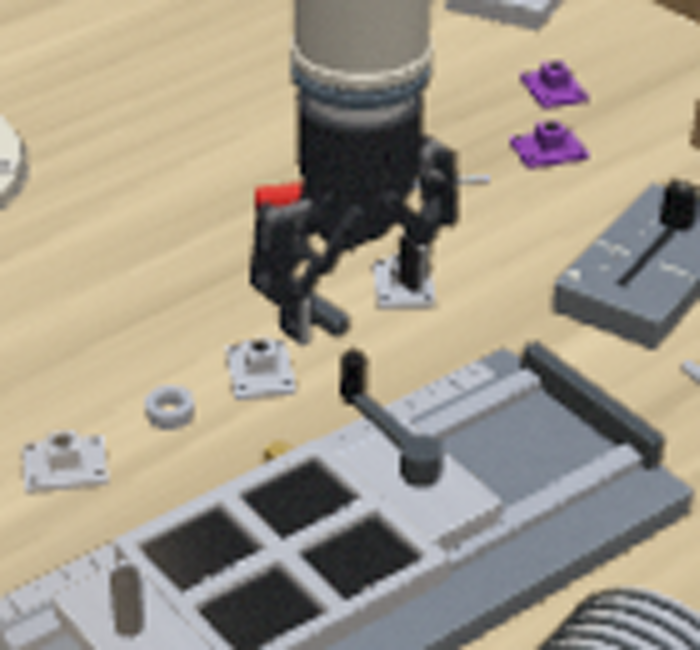

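View pics/t1.png

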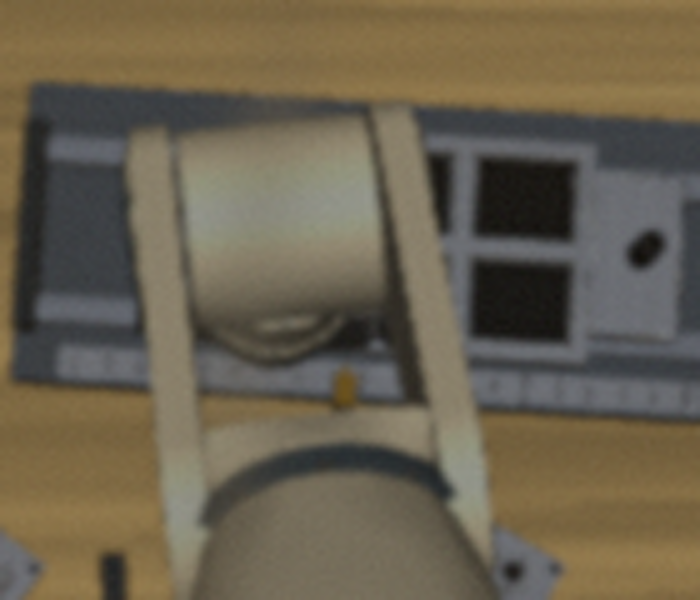

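Call:
send_rows([
  [[-0.001, 0.002, 0.02], [0, 0, 0], 1],
  [[-0.001, 0.002, 0.04], [0, 0, 0], 1],
  [[-0.001, 0.002, 0.057], [0, 0, 0], 1],
  [[-0.001, 0.002, 0.057], [0, 0, 0], 1],
  [[-0.001, 0.002, 0.057], [0, 0, 0], 1],
])

```text
clock: 3.78
eef_pos: [549.5, 62.8, 94.6]
tcp_rot: [3.14, -0.001, 1.513]
contact_force: [1.3, -0.0, 0.2]
opening: 0.999
```

Call:
send_rows([
  [[0, 0, 0], [0, 0, 0], 0],
  [[0, 0, 0], [0, 0, 0], -0.3],
  [[0, 0, 0], [0, 0, 0], -0.6],
  [[0, 0, 0], [0, 0, 0], -0.7],
  [[0, 0, 0], [0, 0, 0], -0.7],
], squeeze=25)

```text
clock: 4.2
eef_pos: [549.8, 62.9, 95.2]
tcp_rot: [3.139, -0.002, 1.513]
contact_force: [0.1, 0.1, 0.5]
opening: 0.301
```

Call:
send_rows([
  [[0, 0, 0], [0, 0, 0], -1],
  [[0, 0, 0], [0, 0, 0], -1],
  [[0, 0, 0], [0, 0, 0], -1],
  [[0, 0, 0], [0, 0, 0], -1],
  [[0, 0, 0], [0, 0, 0], -1],
])

```text
clock: 4.62
eef_pos: [549.7, 62.9, 95.3]
tcp_rot: [3.139, -0.002, 1.513]
contact_force: [-1.1, 1.5, 2.8]
opening: 0.201
```

Run:
```python
from h import *
save('scene','s2',(200,120,140,130),5)
s=status.sense(); print(s['contact_force'],s['wrist_torque'],s['opening'],s['eef_pos'])
```

```text
[-1.82138157  1.68468354  4.4101107 ] [0.22496648 0.32690733 0.06248767] 0.20388602580364742 [549.72675736  62.91381811  95.28816998]
```

View pics/s2.png

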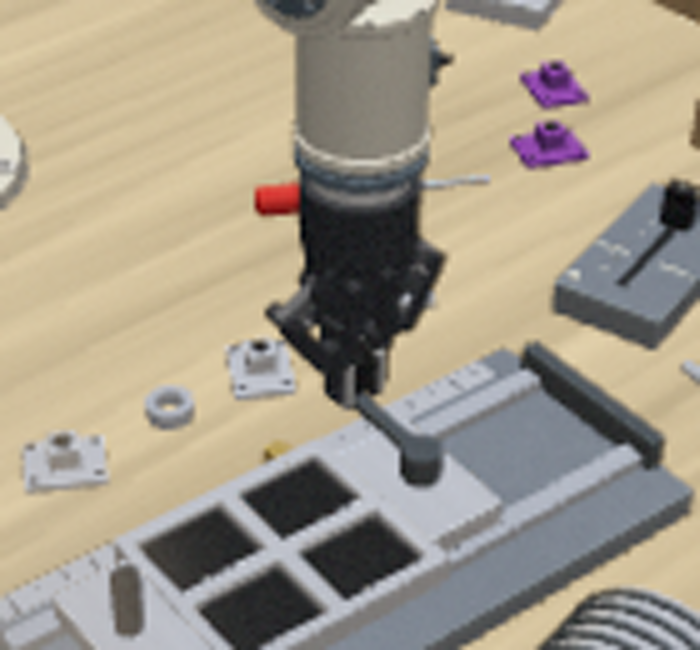

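```bash
cat > arc.py <<'E'
from g import *
# arc.py ax ay r z a0 list... : yaw=1.511-a
def wp(ax,ay,r,z,a,th=-.062,yaw0=1.511):
    ex=np.array([np.cos(th),np.sin(th)]);ey=np.array([-np.sin(th),np.cos(th)])
    p=np.array([ax,ay])+r*(-ex*np.cos(a)+ey*np.sin(a)); return [p[0],p[1],z,yaw0-a]
if __name__=='__main__':
    v=list(map(float,sys.argv[1:])); go([wp(*v[:4],a) for a in v[4:]])
E
python3 arc.py 624.5 58.3 75 95 .11 .22 .33 .44 .55
```

```text
t 4.67 tcp [549.7  62.9  95.3] rot [ 3.139e+00 -2.000e-03  1.513e+00] F [-1.8  1.7  4.4] op 0.204 q6 -1.4
[[0.008,0.000,0.000],[0.002,-0.002,0.112] dist 8 deg 6
[[0.016,0.002,0.000],[0.002,-0.002,0.222] dist 16 deg 13
[[0.024,0.004,0.000],[0.002,-0.002,0.332] dist 25 deg 19
[[0.032,0.007,0.000],[0.002,-0.002,0.442] dist 33 deg 25
[[0.039,0.011,0.000],[0.002,-0.002,0.552] dist 41 deg 32
```

Call:
send_rows([
  [[0.008, 0, 0], [0, 0, 0.11], -1],
  [[0.016, 0.002, 0], [0, 0, 0.22], -1],
  [[0.024, 0.004, 0], [0, 0, 0.33], -1],
  [[0.032, 0.007, 0], [0, 0, 0.44], -1],
  [[0.039, 0.011, 0], [0, 0, 0.55], -1],
])

```text
clock: 5.08
eef_pos: [564.1, 100.5, 95.3]
tcp_rot: [3.138, -0.002, 0.958]
contact_force: [5.3, -10.3, -2.3]
opening: 0.204
```

```bash
python3 arc.py 624.5 58.3 75 95 .66 .77 .88 .99 1.1
```

```text
t 5.08 tcp [564.1 100.5  95.3] rot [ 3.138e+00 -2.000e-03  9.580e-01] F [  5.3 -10.3  -2.3] op 0.204 q6 -0.78
[[0.008,-0.001,0.000],[0.004,-0.003,0.107] dist 8 deg 6
[[0.017,0.000,0.000],[0.004,-0.003,0.217] dist 17 deg 12
[[0.025,0.003,0.000],[0.003,-0.003,0.327] dist 25 deg 19
[[0.032,0.006,0.000],[0.003,-0.003,0.437] dist 33 deg 25
[[0.039,0.010,0.000],[0.003,-0.003,0.547] dist 41 deg 31
```

Call:
send_rows([
  [[0.008, 0, 0], [0, 0, 0.11], -1],
  [[0.017, 0.001, 0], [0, 0, 0.22], -1],
  [[0.025, 0.003, 0], [0, 0, 0.33], -1],
  [[0.032, 0.006, 0], [0, 0, 0.44], -1],
  [[0.039, 0.01, 0], [0, 0, 0.55], -1],
])

```text
clock: 5.5
eef_pos: [595.0, 125.1, 95.2]
tcp_rot: [3.137, -0.003, 0.403]
contact_force: [0.2, -11.4, 1.6]
opening: 0.2
```

```bash
python3 arc.py 624.5 58.3 75 95 1.21 1.32 1.43 1.52 1.59
```

```text
t 5.5 tcp [595.  125.1  95.2] rot [ 3.137e+00 -3.000e-03  4.030e-01] F [  0.2 -11.4   1.6] op 0.2 q6 -0.19
[[0.009,-0.002,0.000],[0.004,-0.003,0.102] dist 9 deg 6
[[0.017,-0.000,0.000],[0.004,-0.003,0.212] dist 17 deg 12
[[0.025,0.002,0.000],[0.004,-0.003,0.322] dist 25 deg 18
[[0.031,0.004,0.000],[0.004,-0.004,0.412] dist 31 deg 24
[[0.036,0.007,0.000],[0.004,-0.004,0.482] dist 36 deg 28
```

Call:
send_rows([
  [[0.009, 0, 0], [0, 0, 0.1], -1],
  [[0.017, 0.001, 0], [0, 0, 0.21], -1],
  [[0.025, 0.004, 0], [0, 0, 0.32], -1],
  [[0.032, 0.006, 0], [0, 0, 0.42], -1],
  [[0.038, 0.009, 0], [0, 0, 0.49], -1],
])

```text
clock: 5.92
eef_pos: [626.3, 130.1, 94.2]
tcp_rot: [3.134, 0.012, -0.092]
contact_force: [-48.0, -2.9, 38.5]
opening: 0.203
```

```bash
python3 arc.py 624.5 58.3 75 95 1.571 1.62;  python3 - <<'E'
from h import *
save('scene','s3',(200,120,140,130),5)
E
```

```text
t 5.92 tcp [626.3 130.1  94.2] rot [ 3.134  0.012 -0.092] F [-48.   -2.9  38.5] op 0.203 q6 0.3
[[0.003,-0.003,-0.001],[0.007,0.012,-0.032] dist 4 deg 2
[[0.006,-0.003,-0.001],[0.008,0.012,0.017] dist 7 deg 1
```

View pics/s3.png

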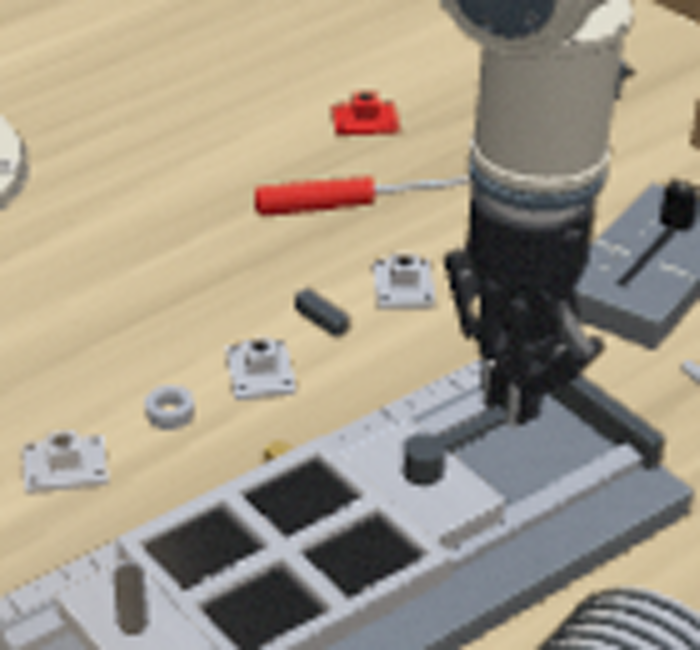

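Call:
send_rows([
  [[-0.001, 0, 0], [0, 0, -0.02], 0.0],
  [[-0.001, 0, 0], [0, 0, -0.02], 0.2],
  [[-0.001, 0, -0.005], [0, 0, -0.02], 0.3],
  [[-0.001, 0, -0.02], [0, 0, -0.02], 0.5],
  [[-0.001, 0, -0.05], [0, 0, -0.02], 0.5],
])

```text
clock: 6.38
eef_pos: [624.3, 130.1, 142.1]
tcp_rot: [3.133, 0.018, -0.077]
contact_force: [-0.8, 0.2, -0.5]
opening: 0.746
```

Call:
send_rows([
  [[-0.02, 0.03, -0.06], [0, 0, 0], 1],
  [[-0.06, 0.06, -0.09], [0, 0, 0], 1],
  [[-0.06, 0.1, -0.09], [0, 0, 0], 1],
  [[-0.06, 0.14, -0.09], [0, 0, 0], 1],
  [[-0.06, 0.18, -0.09], [0, 0, 0], 1],
])

```text
clock: 6.8
eef_pos: [555.9, -22.5, 235.7]
tcp_rot: [3.133, 0.013, -0.075]
contact_force: [1.0, -0.1, 0.0]
opening: 0.997
```

Run:
```python
from h import *
print(status.sense()['eef_pos'].round(),status.sense()['tcp_rot'])
save('scene','s4',(150,140,190,142),4.2); save('top','t4',(195,115,160,120),5)
```

```text
[556. -22. 236.] [ 3.13275311  0.01348373 -0.07503143]
```

View pics/s4.png

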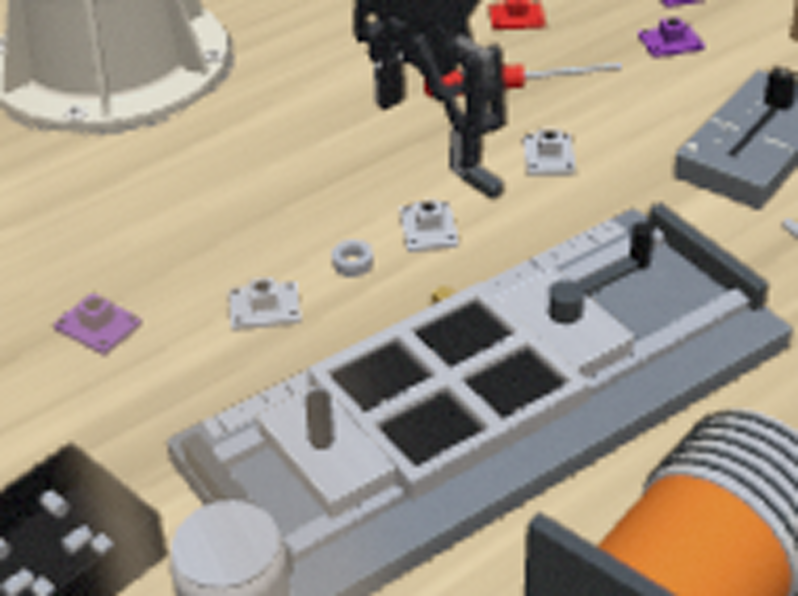

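View pics/t4.png

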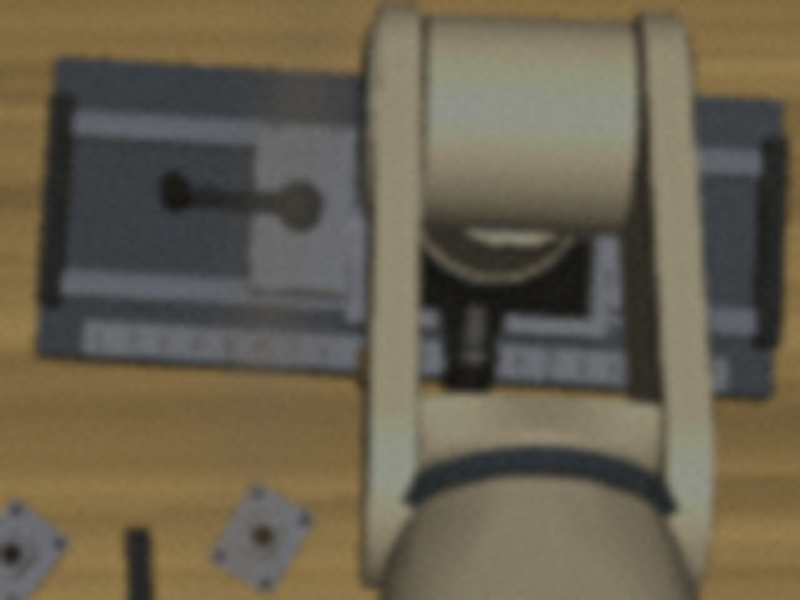

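```bash
python3 - <<'E'
from h import *
print(atz('scene',(225.7,234.),100).round(1), atz('scene',(224.8,234.3),100).round(1))
E
python3 g.py 609.5 -164 150 -1.633
```

```text
[ 609.2 -162.   100. ] [ 608.5 -164.7  100. ]
t 6.9 tcp [555.8 -26.4 234.9] rot [ 3.131  0.015 -0.08 ] F [-0.4  0.2 -0.6] op 0.998 q6 0.04
[[0.066,0.132,0.085],[0.020,0.003,1.553] dist 170 deg 89
```

Call:
send_rows([
  [[0.02, 0.03, 0.01], [0, 0, 0.12], 1],
  [[0.03, 0.06, 0.02], [0, 0, 0.24], 1],
  [[0.05, 0.09, 0.03], [0, 0, 0.36], 1],
  [[0.06, 0.12, 0.04], [0, 0, 0.48], 1],
  [[0.066, 0.132, 0.04], [0.02, 0.003, 0.6], 1],
])

```text
clock: 7.32
eef_pos: [611.4, -166.4, 193.5]
tcp_rot: [-3.14, 0.009, -0.687]
contact_force: [0.1, 1.1, -1.0]
opening: 0.997
```

```bash
python3 g.py 609.5 -164 150 -1.633
```

```text
t 7.32 tcp [ 611.4 -166.4  193.5] rot [-3.14   0.009 -0.687] F [ 0.1  1.1 -1. ] op 0.997 q6 0.41
[[-0.003,-0.001,0.044],[0.003,0.009,0.946] dist 44 deg 54
```

Call:
send_rows([
  [[-0.003, -0.001, 0.01], [0, 0, 0.12], 1],
  [[-0.003, -0.001, 0.02], [0, 0, 0.24], 1],
  [[-0.003, -0.001, 0.03], [0, 0, 0.36], 1],
  [[-0.003, -0.001, 0.04], [0, 0, 0.48], 1],
  [[-0.003, -0.001, 0.044], [0.003, 0.009, 0.6], 1],
])

```text
clock: 7.73
eef_pos: [609.9, -163.2, 148.2]
tcp_rot: [-3.14, 0.001, -1.294]
contact_force: [1.1, 1.3, -0.5]
opening: 0.999
```

```bash
python3 g.py 609.5 -164 92 -1.633
```

```text
t 7.73 tcp [ 609.9 -163.2  148.2] rot [-3.140e+00  1.000e-03 -1.294e+00] F [ 1.1  1.3 -0.5] op 0.999 q6 1.03
[[0.001,0.001,0.056],[-0.002,0.001,0.339] dist 56 deg 19
```

Call:
send_rows([
  [[0.001, 0.001, 0.0], [0, 0, 0.12], 1],
  [[0.001, 0.001, 0.005], [0, 0, 0.24], 1],
  [[0.001, 0.001, 0.02], [0, 0, 0.34], 1],
  [[0.001, 0.001, 0.04], [0, 0, 0.34], 1],
  [[0.001, 0.001, 0.056], [0, 0, 0.34], 1],
])

```text
clock: 8.15
eef_pos: [610.4, -164.1, 91.6]
tcp_rot: [-3.138, 0.001, -1.634]
contact_force: [0.2, 0.3, 0.3]
opening: 0.998
```

Call:
send_rows([
  [[0, 0, 0], [0, 0, 0], 0],
  [[0, 0, 0], [0, 0, 0], -0.5],
  [[0, 0, 0], [0, 0, 0], -1],
  [[0, 0, 0], [0, 0, 0], -1],
  [[0, 0, 0], [0, 0, 0], -1],
], squeeze=30)

```text
clock: 8.57
eef_pos: [611.2, -164.2, 92.8]
tcp_rot: [-3.136, 0.001, -1.634]
contact_force: [-0.1, -0.3, 0.1]
opening: 0.295
```

```bash
python3 g.py 609.5 -164 92 -1.633
python3 - <<'E'
from h import *
save('scene','s5',(150,140,190,142),4.2); save('top','t5',(195,115,160,120),5)
E
```

```text
t 8.57 tcp [ 611.2 -164.2   92.8] rot [-3.136e+00  1.000e-03 -1.634e+00] F [-0.1 -0.3  0.1] op 0.295 q6 1.37
[[-0.000,0.002,0.001],[-0.005,0.001,-0.001] dist 2 deg 0
```

View pics/s5.png

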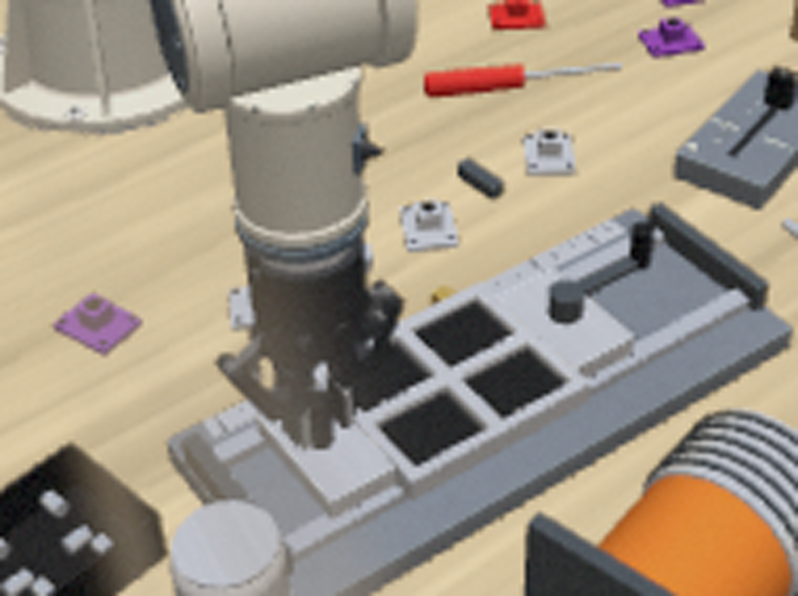

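View pics/t5.png

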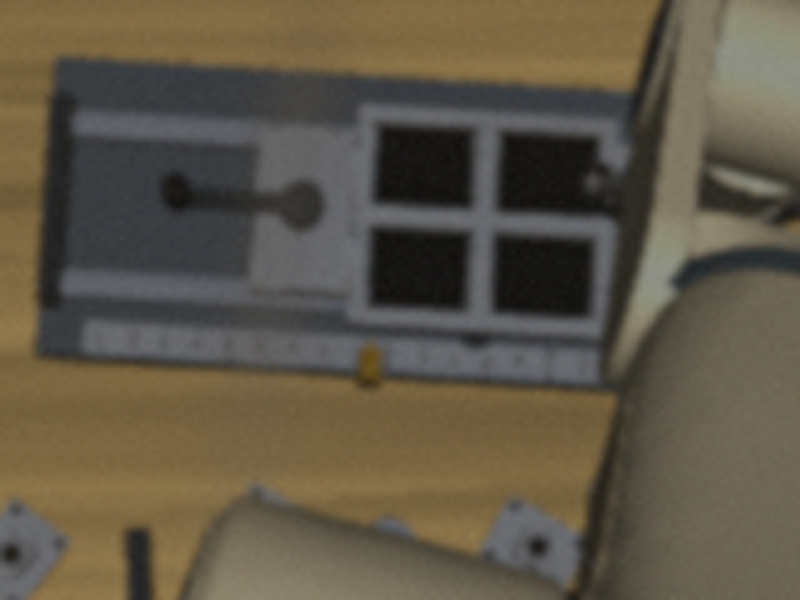

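```bash
cat > mk.py <<'E'
from h import *
def up(im,box,k=6):
    l,t,w,h=box; return cv2.resize(im[t:t+h,l:l+w],None,fx=k,fy=k,interpolation=cv2.INTER_CUBIC)
def cc(m,box,k=6,amin=5):
    n,lab,st,c=cv2.connectedComponentsWithStats(m.astype(np.uint8))
    return [((c[i]+.5)/k-.5+np.array(box[:2]),st[i,4]/k/k) for i in range(1,n) if st[i,4]/k/k>amin]
th=-.062
ex=np.array([np.cos(th),np.sin(th),0]);ey=np.array([-np.sin(th),np.cos(th),0])
p0=np.array([582,-92.3,55])
def rel(p): d=np.asarray(p)-p0; return np.array([d@ex,d@ey,p[2]]).round(1)
def mark(im):
    box=(260,178,20,20); u=up(im,box).astype(int)
    m=(u[:,:,0]-u[:,:,2]>60)
    # wood is also yellowish: require stronger saturation
    r=[]
    for c,a in cc(m,box): r.append((c.round(2),round(a,1),rel(atz('top',c,27))))
    return r
def pockets(im,box=(255,133,80,52),thr=60):
    g=cv2.cvtColor(im,cv2.COLOR_RGB2GRAY); u=up(g,box)
    return [(c.round(2),round(a,1),rel(atz('top',c,54)),atz('top',c,54).round(1)) for c,a in cc(u<thr,box,amin=150)]
if __name__=='__main__':
    im=viewer.grab_frame('top') if len(sys.argv)<2 else cv2.imread(sys.argv[1])[:,:,::-1].copy()
    cv2.imwrite('pics/mk_last.png',up(im,(235,130,100,70),7)[:,:,::-1])
    print('mark',mark(im)); 
    for p in pockets(im): print('pocket',p)
E
python3 mk.py pics/t5_raw.png; python3 mk.py pics/top0_raw.png; python3 -c "
import cv2;im=cv2.imread('pics/t5_raw.png')[183:194,260:280];print(im[5,:,::-1].tolist())"
```

```text
mark [(array([268.58, 187.54]), np.float64(12.1), array([-58.6, 104.3,  27. ]))]
pocket (array([312.01, 151.94]), np.float64(597.1), array([ 55.9, -22. ,  54. ]), array([ 636.4, -117.7,   54. ]))
pocket (array([279.43, 147.83]), np.float64(304.7), array([62.5, 78.7, 54. ]), array([649.3, -17.7,  54. ]))
pocket (array([278.29, 168.26]), np.float64(305.1), array([-1. , 78.8, 54. ]), array([585.8, -13.6,  54. ]))
pocket (array([303.1, 169.7]), np.float64(309.9), array([-0.9,  2.7, 54. ]), array([581.3, -89.5,  54. ]))
mark [(array([268.59, 187.61]), np.float64(13.2), array([-58.8, 104.2,  27. ]))]
pocket (array([279.96, 147.85]), np.float64(302.2), array([62.6, 77. , 54. ]), array([649.2, -19.3,  54. ]))
pocket (array([304.53, 149.33]), np.float64(305.0), array([62.6,  1.4, 54. ]), array([644.6, -94.8,  54. ]))
pocket (array([278.76, 168.26]), np.float64(302.2), array([-1. , 77.3, 54. ]), array([585.8, -15. ,  54. ]))
pocket (array([303.58, 169.73]), np.float64(304.1), array([-0.9,  1.3, 54. ]), array([581.2, -91. ,  54. ]))
[[76, 77, 80], [78, 79, 82], [82, 84, 88], [82, 85, 89], [83, 86, 90], [81, 83, 84], [83, 75, 65], [91, 72, 38], [100, 78, 32], [104, 80, 31], [96, 77, 41], [82, 76, 63], [79, 77, 79], [87, 90, 93], [92, 94, 99], [94, 96, 102], [95, 97, 102], [95, 99, 105], [94, 96, 102], [95, 98, 102]]
```

Call:
send_rows([
  [[0, 0, 0], [0, 0, 0], -1],
  [[0, 0, 0], [0, 0, 0], -1],
  [[0, 0, 0], [0, 0, 0], -1],
  [[0, 0, 0], [0, 0, 0], -1],
  [[0, 0, 0], [0, 0, 0], -1],
])

```text
clock: 9.08
eef_pos: [611.1, -163.8, 92.9]
tcp_rot: [-3.136, 0.001, -1.635]
contact_force: [0.9, 1.7, -2.0]
opening: 0.201
```

Call:
send_rows([
  [[-0.012, 0, 0], [0, 0, 0], -1],
  [[-0.024, 0, 0], [0, 0, 0], -1],
  [[-0.036, 0, 0], [0, 0, 0], -1],
  [[-0.048, 0, 0], [0, 0, 0], -1],
  [[-0.06, 0, 0], [0, 0, 0], -1],
])

```text
clock: 9.5
eef_pos: [614.8, -105.6, 92.9]
tcp_rot: [-3.136, -0.002, -1.634]
contact_force: [-0.6, -12.1, -2.8]
opening: 0.199
```

```bash
python3 mk.py; python3 -c "
from h import *
s=status.sense();print(s['eef_pos'],s['contact_force'])"
```

```text
mark [(array([268.61, 187.6 ]), np.float64(12.0), array([-58.8, 104.1,  27. ]))]
pocket (array([287.59, 157.91]), np.float64(793.9), array([32.7, 52. , 54. ]), array([617.9, -42.4,  54. ]))
pocket (array([262.44, 146.74]), np.float64(242.9), array([ 62.7, 130.9,  54. ]), array([652.7,  34.5,  54. ]))
pocket (array([261.79, 167.19]), np.float64(224.6), array([ -0.8, 129.3,  54. ]), array([589.2,  36.8,  54. ]))
[ 614.89708528 -102.73691189   92.91912088] [ 0.07406904 -4.94176092 -3.42034628]
```

View pics/mk_last.png

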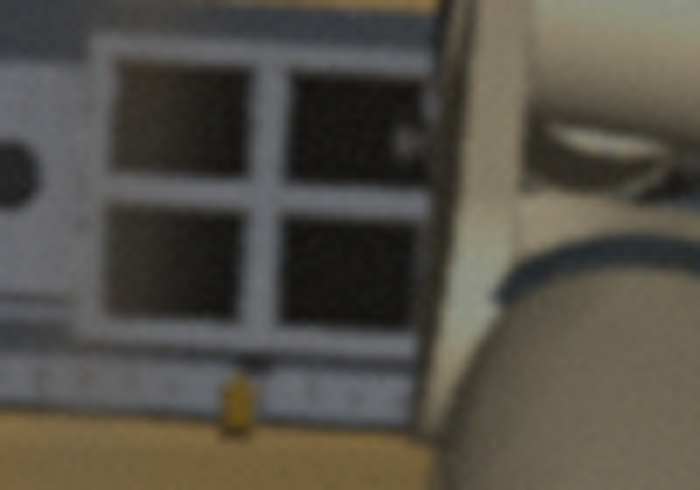

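Run:
```python
from mk import *
im=save('top','t6',(235,130,100,70),7)
print(status.sense()['eef_pos'])
print(mark(im))
g=cv2.cvtColor(im,cv2.COLOR_RGB2GRAY)
print(g[176:194,262:280])
for p in pockets(im,thr=75): print(p)
# pocket edges by column profile rows in near row
```

```text
[ 614.88372455 -102.86086531   92.8957688 ]
[(array([268.59, 187.51]), np.float64(12.2), array([-58.5, 104.2,  27. ]))]
[[ 94  92  90  82  79  81  89 100 105 106 102  83  68  60  59  62  57  59]
 [107 104 106 103  99 101 102 105 106 103 105  99  94  94  93  95  94  92]
 [100  99 103 102 100 103 103 107 105 105 109 106 106 106 109 106 107 106]
 [ 78  82  83  84  81  85  90  93  92  94  95  94  94  95  98  99  98  97]
 [ 61  61  63  64  63  61  59  60  58  63  66  70  69  73  75  74  75  78]
 [ 73  71  69  69  63  55  47  38  38  41  44  57  61  60  62  62  63  61]
 [ 91  91  91  90  85  71  60  48  44  45  52  70  76  76  77  76  73  69]
 [101 106 101 102  96  86  79  66  66  64  71  89  96  99 100  99  94  89]
 [103 102 103 101  96  90  84  82  81  82  86  97 103 106 106 106 103  99]
 [103 102 104  99  87  81  81  82  84  88  90  97 106 106 108 107 103  97]
 [104 104 103  99  88  77  79  81  83  82  89  96 106 103 106 104 103  98]
 [100 100 102  93  83  78  80  79  79  81  85  96 103 104 106 105 102  99]
 [ 86  85  88  83  75  74  79  81  79  78  80  90  94  98  96  99 100 100]
 [ 65
[... 199 characters left out ...]
 81  84  80  76  73]
 [107 105 104  99  83  70  66  68  73  93 103 103 100 101  99  98  97  96]
 [100 103 102 101  97  94  91  92  92 100  99 103 104 100 101 103 105 103]]
(array([285.12, 156.89]), np.float64(1106.1), array([35.4, 59.8, 54. ]), array([621.1, -34.9,  54. ]))
(array([262.14, 146.66]), np.float64(251.0), array([ 62.9, 131.9,  54. ]), array([653. ,  35.4,  54. ]))
(array([321.92, 152.04]), np.float64(258.1), array([ 57.4, -52.4,  54. ]), array([ 636.1, -148.2,   54. ]))
(array([261.54, 167.07]), np.float64(230.9), array([ -0.5, 130.1,  54. ]), array([589.6,  37.6,  54. ]))
(array([319.6 , 167.11]), np.float64(154.9), array([ 10.2, -47.4,  54. ]), array([ 589.2, -140.2,   54. ]))
```

View pics/t6.png

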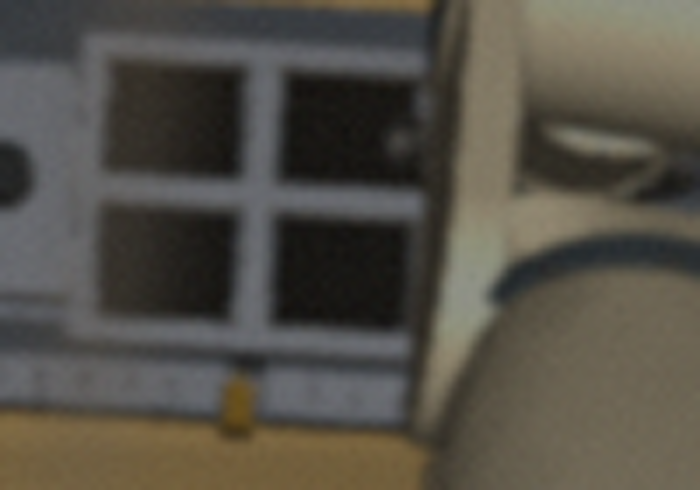

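Run:
```python
from mk import *
for z in (30,40,50,55): print(z,rel(atz('top',(269.9,182),z)))
print(rel(atz('top',(268.59,187.5),25)),rel(atz('top',(268.59,187.5),35)))
im=cv2.imread('pics/t6_raw.png'); 
# scene view
im=save('scene','s6',(210,170,80,60),10)
```

```text
30 [-41.5 101.2  30. ]
40 [-42.9 101.6  40. ]
50 [-44.3 101.9  50. ]
55 [-45.  102.1  55. ]
[-58.2 104.2  25. ] [-59.5 104.5  35. ]
```

View pics/s6.png

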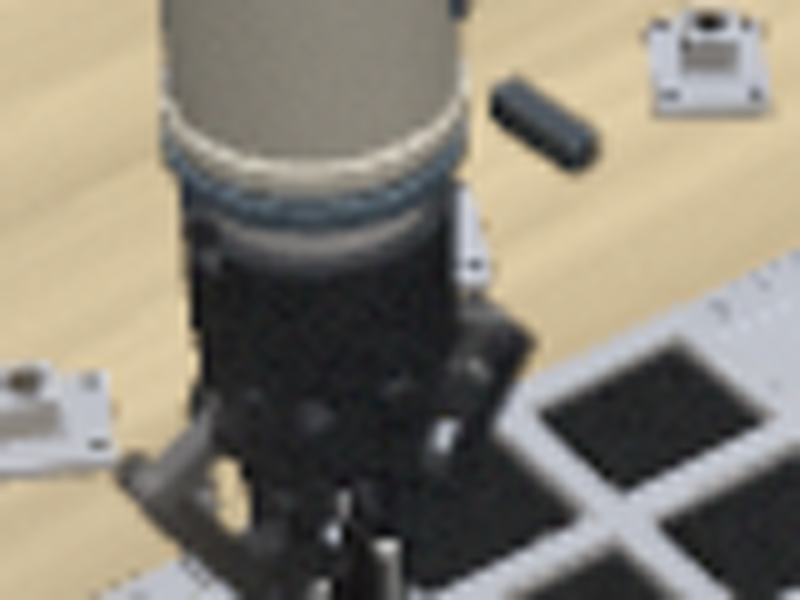

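Call:
send_rows([
  [[-0.001, 0, 0], [0, 0, 0], -1],
  [[-0.002, 0, 0], [0, 0, 0], -1],
  [[-0.0025, 0, 0], [0, 0, 0], -1],
  [[-0.0025, 0, 0], [0, 0, 0], -1],
  [[-0.0025, 0, 0], [0, 0, 0], -1],
])

```text
clock: 10.07
eef_pos: [614.9, -102.3, 92.9]
tcp_rot: [-3.137, 0.0, -1.634]
contact_force: [-1.7, -7.5, -3.3]
opening: 0.2
```

```bash
cat > ptr.py <<'E'
from mk import *
def ptr(im):
    # darkness centroid of pointer in rows 181-183 vs side baseline
    g=cv2.cvtColor(im,cv2.COLOR_RGB2GRAY).astype(float); r=[]
    for v in (181,182,183):
        row=g[v,258:284]; b=np.interp(np.arange(26),[0,3,4,22,23,25],[row[:4].mean()]*1+[row[:4].mean()]+[row[2:5].mean(),row[20:23].mean(),row[20:24].mean(),row[22:].mean()])
        d=np.clip(b-row-8,0,None); r.append((d@np.arange(258,284)/d.sum(),d.sum()))
    return np.array(r)
def both(n=3):
    P=[];M=[]
    for i in range(n):
        im=viewer.grab_frame('top'); q=ptr(im); P.append(q[:,0]); M.append(mark(im)[0][0])
    P=np.mean(P,0);M=np.mean(M,0); print('ptr cols',P.round(2),'mark',M.round(2))
    print('ptr y',[rel(atz('top',(c,v),48))[1] for c,v in zip(P,(181,182,183))],'mark y',rel(atz('top',M,27))[1])
if __name__=='__main__':
    both(); s=status.sense(); print(s['clock'],s['eef_pos'].round(1),s['contact_force'].round(1))
E
python3 ptr.py
```

```text
ptr cols [269.75 269.95 269.94] mark [268.6  187.56]
ptr y [np.float64(102.5), np.float64(101.7), np.float64(101.6)] mark y 104.2
10.2167 [ 614.9 -102.3   92.9] [-0.9 -7.8 -3.3]
```

Call:
send_rows([
  [[-0.002, 0, 0], [0, 0, 0], -1],
  [[-0.0035, 0, 0], [0, 0, 0], -1],
  [[-0.0035, 0, 0], [0, 0, 0], -1],
  [[-0.0035, 0, 0], [0, 0, 0], -1],
  [[-0.0035, 0, 0], [0, 0, 0], -1],
])

```text
clock: 10.63
eef_pos: [615.0, -100.8, 92.9]
tcp_rot: [-3.137, -0.002, -1.634]
contact_force: [-1.1, -7.6, -2.3]
opening: 0.203
```

```bash
python3 ptr.py
```

```text
ptr cols [269.33 269.58 269.78] mark [268.6  187.54]
ptr y [np.float64(103.8), np.float64(102.9), np.float64(102.1)] mark y 104.2
10.7833 [ 615.1 -100.8   92.9] [-0.3 -8.2 -2.3]
```

Run:
```python
from mk import *
im=cv2.imread('pics/t5_raw.png'); g=cv2.cvtColor(im,cv2.COLOR_BGR2GRAY)
print(np.arange(282,300)); print(g[179:188,282:300])
im=viewer.grab_frame('top'); cv2.imwrite('pics/t7_raw.png',im[:,:,::-1]); g=cv2.cvtColor(im,cv2.COLOR_RGB2GRAY)
print(np.arange(261,279)); print(g[178:190,261:279])
cv2.imwrite('pics/t7.png',up(im,(255,170,30,25),24)[:,:,::-1])
```

```text
[282 283 284 285 286 287 288 289 290 291 292 293 294 295 296 297 298 299]
[[101 102 104 104 105 107 102 106 105 103 106 106 105 105 105 105 102 102]
 [ 82  86  88  93  92  91  93  95  94  94  94  98  99  99 102 100 101  99]
 [ 60  63  64  64  64  64  62  62  65  66  68  73  76  77  79  82  82  82]
 [ 67  68  65  63  62  51  43  37  39  42  47  58  60  59  62  65  65  63]
 [ 90  87  87  86  82  67  52  45  42  45  56  68  74  74  70  69  69  66]
 [104 103 104 103 101  89  78  69  68  72  82  92  98  94  92  93  91  87]
 [109 105 106 103 104 105  97  94  91  98  99 105 106 108 104 103  99 101]
 [103 107 104  99 102 108 106 105 104 103  95 101 106 107 107 103  91  96]
 [104 106 103  97  99 103 108 105 103  96  93  97 104 108 104  99  93  94]]
[261 262 263 264 265 266 267 268 269 270 271 272 273 274 275 276 277 278]
[[ 98  98 100 101 102 100 102 104 105 105 105 106 105 108 105 103 106 104]
 [ 76  76  80  80  84  84  84  88  92  92  91  95  92  94  97  99  96 100]
 [ 62  62  63  61  62  60  58  56  60  60  62  67  69  71  70  75  77  76]
 [ 70  74  70  72  66  63  50  41  40  35  42  52  60  61  59  61  60  62]
 [ 93  92  89  89  92  81  69  56  47  45  48  60  73  79  76  75  76  73]
 [101 102 103 103 101  96  85  75  73  67  69  78  90  99  99  97 100  91]
 [102 105 101 106 102  92  89  83  80  82  86  86  96 106 107 107 107 103]
 [100 101 103 105  99  89  82  82  80  84  89  87  98 104 105 105 107 104]
 [102 103 104 105  97  85  80  80  80  81  85  88  95 104 105 106 103 100]
 [ 98  98  99 101  94  82  80  78  78  80  82  87  97 103 108 104 106 103]
 [ 81  81  85  85  82  76  74  78  78  76  75  80  89  94  96  96  99  97]
 [ 66  65  67  65  65  65  69  77  80  76  69  68  68  70  71  76  80  81]]
```

View pics/t7.png

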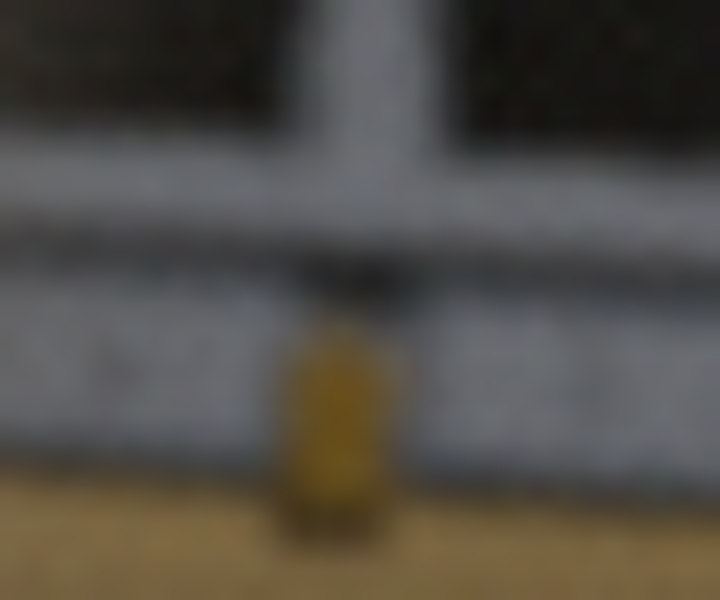

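Run:
```python
from mk import *
def blob(f,c0):
    im=cv2.imread(f); g=cv2.cvtColor(im,cv2.COLOR_BGR2GRAY).astype(float)
    out=[]
    for v in range(180,185):
        row=g[v,c0-9:c0+10]; x=np.arange(c0-9,c0+10)
        b=np.interp(x,[c0-9,c0-6,c0+6,c0+9],[row[:3].mean(),row[2:5].mean(),row[-5:-2].mean(),row[-3:].mean()])
        d=np.clip(b-row-6,0,None)*(abs(x-c0)<6); c=d@x/max(d.sum(),1)
        out.append((v,round(c,2),round(d.sum()),rel(atz('top',(c,v),48))[1]))
    return out
print(blob('pics/top0_raw.png',290)); print(blob('pics/t5_raw.png',290)); print(blob('pics/t7_raw.png',269))
```

```text
[(180, np.float64(0.0), 0, np.float64(918.8)), (181, np.float64(290.59), 5, np.float64(38.8)), (182, np.float64(289.98), 82, np.float64(40.5)), (183, np.float64(290.24), 134, np.float64(39.5)), (184, np.float64(290.26), 102, np.float64(39.3))]
[(180, np.float64(0.0), 0, np.float64(918.8)), (181, np.float64(289.35), 4, np.float64(42.6)), (182, np.float64(289.56), 88, np.float64(41.7)), (183, np.float64(289.65), 135, np.float64(41.3)), (184, np.float64(289.62), 98, np.float64(41.3))]
[(180, np.float64(268.59), 9, np.float64(106.2)), (181, np.float64(269.28), 98, np.float64(103.9)), (182, np.float64(269.62), 136, np.float64(102.7)), (183, np.float64(269.78), 122, np.float64(102.1)), (184, np.float64(269.47), 102, np.float64(102.8))]
```

Run:
```python
from mk import *
a=cv2.cvtColor(cv2.imread('pics/t5_raw.png'),cv2.COLOR_BGR2GRAY); b=cv2.cvtColor(cv2.imread('pics/t7_raw.png'),cv2.COLOR_BGR2GRAY); z=cv2.cvtColor(cv2.imread('pics/top0_raw.png'),cv2.COLOR_BGR2GRAY)
for name,src in(('t5',a),('t0',z)):
  for (l,t,w,h) in [(284,137,18,48),(284,150,18,34),(278,136,24,46),(246,148,16,18),(268,136,30,45)]:
    k=8
    T=up(src,(l,t,w,h),k); S=up(b,(l-32,t-6,w+24,h+12),k)
    r=cv2.matchTemplate(S,T,cv2.TM_CCOEFF_NORMED); _,m,_,loc=cv2.minMaxLoc(r)
    d=np.array([l-32+loc[0]/k-l, t-6+loc[1]/k-t])
    c=np.array([l+w/2,t+h/2])
    print(name,(l,t,w,h),round(m,3),d,rel(atz('top',c+d,55))-rel(atz('top',c,55)))
```

```text
t5 (284, 137, 18, 48) 0.995 [-20.375  -1.25 ] [ 0.1 62.5  0. ]
t5 (284, 150, 18, 34) 0.996 [-20.375  -1.25 ] [ 0.1 62.4  0. ]
t5 (278, 136, 24, 46) 0.987 [-20.375  -1.25 ] [ 0.1 62.6  0. ]
t5 (246, 148, 16, 18) 0.987 [-20.625  -1.25 ] [ 0.  63.2  0. ]
t5 (268, 136, 30, 45) 0.967 [-20.375  -1.25 ] [ 0.  62.5  0. ]
t0 (284, 137, 18, 48) 0.995 [-20.875  -1.25 ] [ 0. 64.  0.]
t0 (284, 150, 18, 34) 0.996 [-20.875  -1.25 ] [ 0. 64.  0.]
t0 (278, 136, 24, 46) 0.985 [-20.875  -1.25 ] [ 0.  64.1  0. ]
t0 (246, 148, 16, 18) 0.704 [-21.125  -1.75 ] [ 1.5 64.8  0. ]
t0 (268, 136, 30, 45) 0.969 [-20.875  -1.25 ] [-0.1 64.1  0. ]
```

Call:
send_rows([
  [[-0.002, 0, 0], [0, 0, 0], -1],
  [[-0.003, 0, 0], [0, 0, 0], -1],
  [[-0.003, 0, 0], [0, 0, 0], -1],
  [[-0.003, 0, 0], [0, 0, 0], -1],
  [[-0.003, 0, 0], [0, 0, 0], -1],
])

```text
clock: 11.25
eef_pos: [615.1, -99.9, 92.9]
tcp_rot: [-3.137, -0.004, -1.634]
contact_force: [-1.0, -8.9, -2.0]
opening: 0.202
```

```bash
cat > disp.py <<'E'
from ptr import *
def disp(f='t8'):
    a=cv2.cvtColor(cv2.imread('pics/t5_raw.png'),cv2.COLOR_BGR2GRAY); z=cv2.cvtColor(cv2.imread('pics/top0_raw.png'),cv2.COLOR_BGR2GRAY)
    b=cv2.cvtColor(save('top',f,(235,130,100,70),7),cv2.COLOR_RGB2GRAY); k=16
    for n,src,y0 in(('t5',a,40.75),('t0',z,39.25)):
      for (l,t,w,h) in [(284,137,18,48),(278,136,24,46)]:
        T=up(src,(l,t,w,h),k); S=up(b,(l-32,t-6,w+24,h+12),k)
        r=cv2.matchTemplate(S,T,cv2.TM_CCOEFF_NORMED); _,m,_,loc=cv2.minMaxLoc(r)
        d=np.array([-32+loc[0]/k, -6+loc[1]/k]); c=np.array([l+w/2,t+h/2])
        D=(rel(atz('top',c+d,55))-rel(atz('top',c,55)))[1]; print(n,round(m,3),D,'ptr y',round(y0+D,2))
if __name__=='__main__': disp(sys.argv[1]); both()
E
python3 disp.py t8
```

```text
t5 0.995 63.4 ptr y 104.15
t5 0.986 63.3 ptr y 104.05
t0 0.995 64.69999999999999 ptr y 103.95
t0 0.985 64.8 ptr y 104.05
ptr cols [269.03 269.11 269.26] mark [268.6  187.55]
ptr y [np.float64(104.7), np.float64(104.3), np.float64(103.6)] mark y 104.2
```

Call:
send_rows([
  [[0.001, 0, 0], [0, 0, 0], -1],
  [[0.002, 0, 0], [0, 0, 0], -1],
  [[0.002, 0, 0], [0, 0, 0], -1],
  [[0.002, 0, 0], [0, 0, 0], -1],
  [[0.002, 0, 0], [0, 0, 0], -1],
])

```text
clock: 11.87
eef_pos: [615.0, -101.3, 92.9]
tcp_rot: [-3.137, -0.002, -1.635]
contact_force: [1.0, 5.4, -2.8]
opening: 0.203
```

Call:
send_rows([
  [[0, 0, 0], [0, 0, 0], -0.4],
  [[0, 0, 0], [0, 0, 0], 0],
  [[0, 0, 0], [0, 0, 0], 0.5],
  [[0, 0, -0.01], [0, 0, 0], 1],
  [[0, 0, -0.03], [0, 0, 0], 1],
])

```text
clock: 12.28
eef_pos: [613.4, -101.2, 121.7]
tcp_rot: [-3.141, -0.002, -1.635]
contact_force: [-0.6, 0.6, 0.4]
opening: 0.855
```

```bash
python3 disp.py t9
```

```text
t5 0.995 62.1 ptr y 102.85
t5 0.987 62.2 ptr y 102.95
t0 0.995 63.800000000000004 ptr y 103.05
t0 0.986 63.7 ptr y 102.95
ptr cols [269.3  269.54 269.76] mark [268.59 187.58]
ptr y [np.float64(103.9), np.float64(103.0), np.float64(102.1)] mark y 104.2
```

Call:
send_rows([
  [[0, 0.001, 0.015], [0, 0, 0], 0.5],
  [[0, 0.001, 0.029], [0, 0, 0], 0],
  [[0, 0.001, 0.029], [0, 0, 0], -0.5],
  [[0, 0.001, 0.029], [0, 0, 0], -1],
  [[0, 0.001, 0.029], [0, 0, 0], -1],
])

```text
clock: 12.9
eef_pos: [614.6, -101.5, 95.1]
tcp_rot: [-3.135, -0.003, -1.635]
contact_force: [-0.2, 0.6, 0.1]
opening: 0.298
```

Call:
send_rows([
  [[0, 0, 0], [0, 0, 0], -1],
  [[0, 0, 0], [0, 0, 0], -1],
  [[0, 0, 0], [0, 0, 0], -1],
  [[0, 0, 0], [0, 0, 0], -1],
  [[0, 0, 0], [0, 0, 0], -1],
])

```text
clock: 13.32
eef_pos: [614.9, -101.4, 95.6]
tcp_rot: [-3.134, -0.002, -1.635]
contact_force: [-1.2, 3.0, 3.4]
opening: 0.197
```

Call:
send_rows([
  [[-0.002, 0, 0], [0, 0, 0], -1],
  [[-0.0035, 0, 0], [0, 0, 0], -1],
  [[-0.0035, 0, 0], [0, 0, 0], -1],
  [[-0.0035, 0, 0], [0, 0, 0], -1],
  [[-0.0035, 0, 0], [0, 0, 0], -1],
])

```text
clock: 13.73
eef_pos: [615.0, -99.3, 95.6]
tcp_rot: [-3.134, -0.005, -1.634]
contact_force: [-0.6, -6.4, -0.9]
opening: 0.196
```

```bash
python3 disp.py t10
```

```text
t5 0.995 63.99999999999999 ptr y 104.75
t5 0.986 64.1 ptr y 104.85
t0 0.994 65.5 ptr y 104.75
t0 0.984 65.4 ptr y 104.65
ptr cols [268.82 269.07 269.31] mark [268.6  187.54]
ptr y [np.float64(105.3), np.float64(104.4), np.float64(103.5)] mark y 104.2
```

Call:
send_rows([
  [[0.001, 0, 0], [0, 0, 0], -1],
  [[0.0013, 0, 0], [0, 0, 0], -1],
  [[0.0013, 0, 0], [0, 0, 0], -1],
  [[0.0013, 0, 0], [0, 0, 0], -1],
  [[0.0013, 0, 0], [0, 0, 0], -1],
])

```text
clock: 14.35
eef_pos: [615.0, -100.0, 95.6]
tcp_rot: [-3.134, -0.004, -1.634]
contact_force: [0.6, 5.1, 0.5]
opening: 0.197
```

```bash
python3 disp.py t11
```

```text
t5 0.995 63.4 ptr y 104.15
t5 0.986 63.5 ptr y 104.25
t0 0.995 64.9 ptr y 104.15
t0 0.985 65.0 ptr y 104.25
ptr cols [269.01 269.16 269.23] mark [268.61 187.56]
ptr y [np.float64(104.7), np.float64(104.1), np.float64(103.7)] mark y 104.2
```

Call:
send_rows([
  [[0, 0, 0], [0, 0, 0], 0.5],
  [[0, 0, 0], [0, 0, 0], 1],
  [[0, 0, 0], [0, 0, 0], 1],
  [[0, 0, -0.01], [0, 0, 0], 1],
  [[0, 0, -0.04], [0, 0, 0], 1],
])

```text
clock: 14.97
eef_pos: [612.0, -99.6, 132.7]
tcp_rot: [-3.141, -0.003, -1.634]
contact_force: [-0.8, 0.6, -0.2]
opening: 0.894
```

```bash
python3 disp.py t12
```

```text
t5 0.995 63.4 ptr y 104.15
t5 0.986 63.5 ptr y 104.25
t0 0.995 64.9 ptr y 104.15
t0 0.984 65.0 ptr y 104.25
ptr cols [268.98 269.09 269.32] mark [268.59 187.57]
ptr y [np.float64(104.8), np.float64(104.3), np.float64(103.5)] mark y 104.2
```

```bash
python3 g.py 630 197 150 -0.062
```

```text
t 15.17 tcp [ 615.5 -100.1  137.1] rot [-3.132 -0.004 -1.634] F [-0.3 -0.4  0.1] op 1.0 q6 1.47
[[-0.297,0.004,-0.014],[-0.005,-0.011,-1.572] dist 298 deg 90
```

Call:
send_rows([
  [[0, 0, -0.025], [0, 0, -0.12], 1],
  [[-0.04, 0, -0.035], [0, 0, -0.24], 1],
  [[-0.08, 0, -0.035], [0, 0, -0.36], 1],
  [[-0.12, 0, -0.035], [0, 0, -0.48], 1],
  [[-0.16, 0.002, -0.035], [0, 0, -0.6], 1],
])

```text
clock: 15.58
eef_pos: [623.1, 61.1, 171.3]
tcp_rot: [-3.136, -0.009, -1.029]
contact_force: [1.2, 0.3, -0.9]
opening: 1.002
```

```bash
python3 g.py 630 197 150 -0.062
```

```text
t 15.58 tcp [623.1  61.1 171.3] rot [-3.136 -0.009 -1.029] F [ 1.2  0.3 -0.9] op 1.002 q6 1.13
[[-0.113,-0.076,0.021],[-0.001,-0.011,-0.967] dist 138 deg 55
```

Call:
send_rows([
  [[-0.03, -0.02, 0.005], [0, 0, -0.12], 1],
  [[-0.06, -0.04, 0.01], [0, 0, -0.24], 1],
  [[-0.09, -0.06, 0.015], [0, 0, -0.36], 1],
  [[-0.113, -0.076, 0.02], [0, 0, -0.48], 1],
  [[-0.113, -0.076, 0.021], [0, -0.01, -0.6], 1],
])

```text
clock: 16.0
eef_pos: [629.3, 202.0, 148.1]
tcp_rot: [-3.139, 0.0, -0.42]
contact_force: [-0.7, 0.3, -0.1]
opening: 0.998
```

```bash
python3 g.py 630 197 145 -0.062
```

```text
t 16.0 tcp [629.3 202.  148.1] rot [-3.139  0.    -0.42 ] F [-0.7  0.3 -0.1] op 0.998 q6 0.73
[[0.003,0.004,0.003],[-0.003,-0.000,-0.358] dist 6 deg 21
```

Call:
send_rows([
  [[0.003, 0.004, 0.003], [0, 0, -0.12], 1],
  [[0.003, 0.004, 0.003], [0, 0, -0.24], 1],
  [[0.003, 0.004, 0.003], [0, 0, -0.36], 1],
  [[0.003, 0.004, 0.003], [0, 0, -0.36], 1],
  [[0.003, 0.004, 0.003], [0, 0, -0.36], 1],
])

```text
clock: 16.42
eef_pos: [630.0, 197.0, 144.5]
tcp_rot: [-3.139, 0.0, -0.064]
contact_force: [-0.8, 0.6, -0.7]
opening: 1.001
```

```bash
python3 g.py 630 197 94 -0.062;python3 - <<'E'
from h import *
save('scene','s13',(230,100,140,130),5)
E
```

```text
t 16.42 tcp [630.  197.  144.5] rot [-3.139  0.    -0.064] F [-0.8  0.6 -0.7] op 1.001 q6 0.36
[[0.000,0.000,0.051],[-0.002,0.000,-0.002] dist 51 deg 0
```

View pics/s13.png

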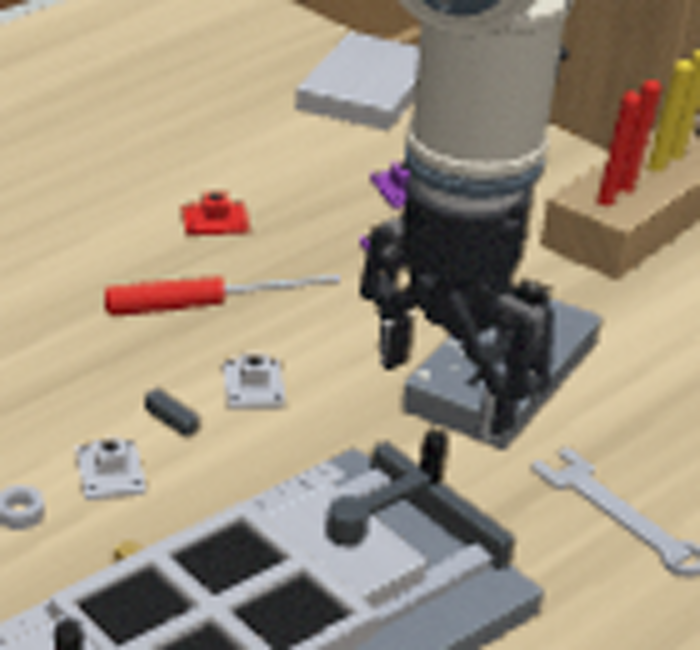

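Call:
send_rows([
  [[0, 0, 0.02], [0, 0, 0], 1],
  [[0, 0, 0.04], [0, 0, 0], 1],
  [[0, 0, 0.05], [0, 0, 0], 0.5],
  [[0, 0, 0.05], [0, 0, 0], 0],
  [[0, 0, 0.05], [0, 0, 0], -0.5],
], squeeze=25)

```text
clock: 16.88
eef_pos: [629.9, 196.9, 94.4]
tcp_rot: [-3.14, 0.001, -0.066]
contact_force: [0.3, 0.8, 0.8]
opening: 0.601
```

Call:
send_rows([
  [[0, 0, 0], [0, 0, 0], -1],
  [[0, 0, 0], [0, 0, 0], -1],
  [[0, 0, 0], [0, 0, 0], -1],
  [[0, 0, 0], [0, 0, 0], -1],
  [[0, 0, 0], [0, 0, 0], -1],
])

```text
clock: 17.3
eef_pos: [629.4, 197.2, 95.6]
tcp_rot: [-3.139, 0.002, -0.066]
contact_force: [-4.9, 1.2, 5.5]
opening: 0.201
```

Run:
```python
from h import *
save('scene','s14',(230,100,140,130),5);s=status.sense(); print(s['eef_pos'],s['contact_force'],s['wrist_torque'],s['opening'],s['tcp_rot'])
```

```text
[629.38079816 197.23812082  95.60329011] [-4.67556487  0.41795472  4.71365913] [ 0.08405553  0.74015775 -0.0246512 ] 0.20254063561768246 [-3.13930205e+00  1.86483182e-03 -6.63127802e-02]
```

View pics/s14.png

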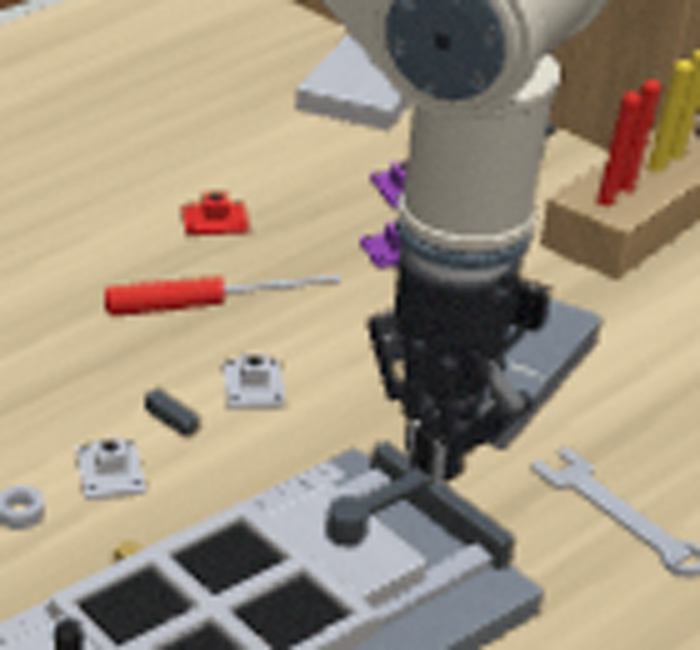

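```bash
python3 arc.py 624.6 123.1 74.2 95.6 1.46 1.35 1.24 1.13 1.02
```

```text
t 17.35 tcp [629.4 197.2  95.6] rot [-3.139e+00  2.000e-03 -6.600e-02] F [-4.7  0.4  4.7] op 0.203 q6 0.36
[[-0.008,0.001,0.000],[-0.002,0.002,-0.117] dist 8 deg 7
[[-0.016,0.002,0.000],[-0.002,0.002,-0.227] dist 17 deg 13
[[-0.024,0.004,0.000],[-0.003,0.001,-0.337] dist 25 deg 19
[[-0.032,0.007,0.000],[-0.003,0.001,-0.447] dist 33 deg 26
[[-0.039,0.011,0.000],[-0.003,0.001,-0.557] dist 41 deg 32
```

Call:
send_rows([
  [[-0.008, 0.001, 0], [0, 0, -0.117], -1],
  [[-0.016, 0.002, 0], [0, 0, -0.227], -1],
  [[-0.024, 0.004, 0], [0, 0, -0.337], -1],
  [[-0.032, 0.007, 0], [0, 0, -0.447], -1],
  [[-0.039, 0.011, 0], [0, 0, -0.557], -1],
], squeeze=20)

```text
clock: 17.77
eef_pos: [589.3, 188.6, 95.8]
tcp_rot: [-3.139, 0.0, 0.496]
contact_force: [1.8, -2.1, -4.9]
opening: 0.201
```

```bash
python3 arc.py 624.6 123.1 74.2 95.6 .91 .8 .69 .58 .47
```

```text
t 17.77 tcp [589.3 188.6  95.8] rot [-3.139  0.     0.496] F [ 1.8 -2.1 -4.9] op 0.201 q6 -0.19
[[-0.008,0.001,0.000],[-0.003,0.000,-0.105] dist 8 deg 6
[[-0.016,0.002,0.000],[-0.003,0.000,-0.215] dist 16 deg 12
[[-0.024,0.004,0.000],[-0.003,-0.000,-0.325] dist 24 deg 19
[[-0.031,0.007,0.000],[-0.003,-0.000,-0.435] dist 32 deg 25
[[-0.038,0.011,0.000],[-0.003,-0.000,-0.545] dist 40 deg 31
```

Call:
send_rows([
  [[-0.008, 0.001, 0], [0, 0, -0.105], -1],
  [[-0.016, 0.002, 0], [0, 0, -0.215], -1],
  [[-0.024, 0.004, 0], [0, 0, -0.325], -1],
  [[-0.031, 0.007, 0], [0, 0, -0.435], -1],
  [[-0.038, 0.011, 0], [0, 0, -0.545], -1],
])

```text
clock: 18.18
eef_pos: [559.9, 160.6, 95.8]
tcp_rot: [-3.138, -0.0, 1.046]
contact_force: [-0.9, 0.2, -3.1]
opening: 0.202
```

```bash
python3 arc.py 624.6 123.1 74.2 95.6 .36 .25 .14 .03 -0.01
```

```text
t 18.18 tcp [559.9 160.6  95.8] rot [-3.138 -0.     1.046] F [-0.9  0.2 -3.1] op 0.202 q6 -0.77
[[-0.008,0.001,0.000],[-0.004,-0.000,-0.105] dist 8 deg 6
[[-0.016,0.002,0.000],[-0.004,-0.001,-0.215] dist 16 deg 12
[[-0.024,0.004,0.000],[-0.004,-0.001,-0.325] dist 24 deg 19
[[-0.031,0.007,0.000],[-0.004,-0.001,-0.435] dist 32 deg 25
[[-0.034,0.009,0.000],[-0.004,-0.001,-0.475] dist 35 deg 27
```

Call:
send_rows([
  [[-0.008, 0.001, 0], [0, 0, -0.105], -1],
  [[-0.016, 0.002, 0], [0, 0, -0.215], -1],
  [[-0.024, 0.004, 0], [0, 0, -0.325], -1],
  [[-0.031, 0.007, 0], [0, 0, -0.435], -1],
  [[-0.033, 0.008, 0], [0, 0, -0.465], -1],
])

```text
clock: 18.6
eef_pos: [549.4, 127.1, 95.9]
tcp_rot: [-3.137, -0.002, 1.516]
contact_force: [-2.2, 0.2, -3.6]
opening: 0.204
```

```bash
python3 arc.py 624.6 123.1 74.2 95.6 0 -.02
```

```text
t 18.6 tcp [549.4 127.1  95.9] rot [-3.137e+00 -2.000e-03  1.516e+00] F [-2.2  0.2 -3.6] op 0.204 q6 -1.3
[[0.001,0.001,0.000],[-0.005,-0.002,0.005] dist 1 deg 0
[[-0.001,0.001,0.000],[-0.005,-0.002,-0.015] dist 1 deg 1
```

Call:
send_rows([
  [[-0.001, 0, 0], [0, 0, 0], -1],
  [[-0.002, 0, 0], [0, 0, 0], -1],
  [[-0.003, 0, 0], [0, 0, 0], -1],
  [[-0.003, 0, 0], [0, 0, 0], -1],
  [[-0.003, 0, 0], [0, 0, 0], -1],
])

```text
clock: 19.02
eef_pos: [549.3, 126.1, 96.0]
tcp_rot: [-3.137, -0.004, 1.513]
contact_force: [-0.1, 12.0, -8.6]
opening: 0.199
```

Call:
send_rows([
  [[0, 0, 0], [0, 0, 0], 0],
  [[0, 0, 0], [0, 0, 0], 0.5],
  [[0, 0, 0], [0, 0, 0], 1],
  [[0, 0, -0.02], [0, 0, 0], 1],
  [[0, 0, -0.06], [0, 0, 0], 1],
])

```text
clock: 19.43
eef_pos: [546.8, 124.9, 153.1]
tcp_rot: [-3.13, -0.002, 1.513]
contact_force: [0.0, 0.7, -0.9]
opening: 0.891
```

Call:
send_rows([
  [[0.03, 0, -0.05], [0, 0, 0], 1],
  [[0.07, -0.02, -0.09], [0, 0, 0], 1],
  [[0.11, -0.04, -0.09], [0, 0, 0], 1],
  [[0.15, -0.06, -0.09], [0, 0, 0], 1],
  [[0.18, -0.08, -0.09], [0, 0, 0], 1],
])

```text
clock: 19.85
eef_pos: [490.3, 288.4, 245.2]
tcp_rot: [-3.134, -0.004, 1.511]
contact_force: [-0.1, 0.2, -0.5]
opening: 1.002
```

```bash
python3 - <<'E'
from h import *
print(status.sense()['eef_pos'])
E
python3 disp.py t15;  python3 - <<'E'
from h import *
save('scene','s15',(150,140,190,142),4.2); 
im=save('top','t16',(195,115,160,120),5)
E
```

```text
[490.25803829 288.39782105 245.16995527]
t5 0.995 63.4 ptr y 104.15
t5 0.986 63.3 ptr y 104.05
t0 0.995 64.9 ptr y 104.15
t0 0.985 64.8 ptr y 104.05
ptr cols [269.04 269.1  269.28] mark [268.58 187.57]
ptr y [np.float64(104.6), np.float64(104.3), np.float64(103.6)] mark y 104.3
```

View pics/s15.png

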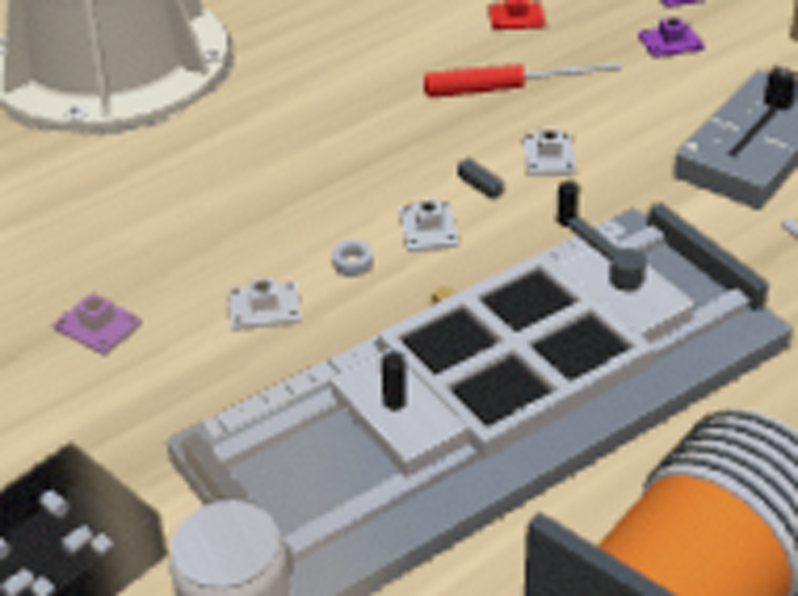

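View pics/t16.png

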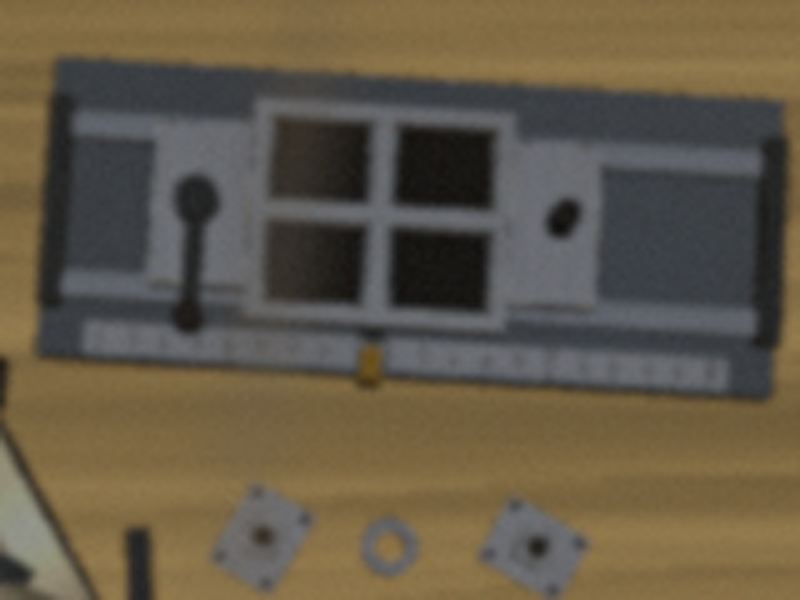

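```bash
cat > cyl.py <<'E'
from mk import *
from scipy.optimize import least_squares
def hullc(n,x,y,z0,z1,r=9):
    a=np.linspace(0,2*np.pi,24,endpoint=False)
    P=np.array([[x+r*np.cos(t),y+r*np.sin(t),z] for t in a for z in(z0,z1)])
    h=cv2.convexHull(proj(n,P).astype(np.float32)); m=cv2.moments(h); return np.array([m['m10'],m['m01']])/m['m00'],cv2.contourArea(h)
def blob(im,box,thr):
    g=cv2.cvtColor(im,cv2.COLOR_RGB2GRAY) if im.ndim==3 else im
    u=up(g,box,8); r=cc(u<thr,box,8,amin=8); return max(r,key=lambda t:t[1])
def fit(n,c,z0,z1,x0):
    return least_squares(lambda q:hullc(n,q[0],q[1],z0,z1)[0]-c,x0).x
E
python3 - <<'E'
from cyl import *
t=cv2.imread('pics/t16_raw.png')[:,:,::-1].copy(); s=cv2.imread('pics/s15_raw.png')[:,:,::-1].copy()
for thr in(50,60,70):
    c,a=blob(t,(297,150,20,18),thr); q=fit('top',c,55,100,[613,-102]); print('top post',thr,c.round(2),round(a,1),'exp area',hullc('top',*q,55,100)[1],q.round(1))
for thr in(60,80,100):
    c,a=blob(s,(235,220,20,20),thr); q=fit('scene',c,55,100,[613,-102]); print('scene post',thr,c.round(2),round(a,1),hullc('scene',*q,55,100)[1],q.round(1))
print('robot: bed-y line through', (615,-100.0))
E
```

```text
top post 50 [307.23 158.29] 28.7 exp area 46.688606973038986 [ 611.8 -101.7]
top post 60 [307.23 158.29] 34.4 exp area 46.687400030205026 [ 612.2 -101.1]
top post 70 [307.25 158.25] 40.3 exp area 46.715843273792416 [ 612.2 -102. ]
scene post 60 [243.21 230.38] 57.5 83.27404610149097 [ 612.8 -102. ]
scene post 80 [243.26 230.32] 64.4 83.27404610149097 [ 612.8 -102. ]
scene post 100 [243.27 230.25] 69.8 83.23772397520952 [ 612.4 -101.9]
robot: bed-y line through (615, -100.0)
```

```bash
cat > cov.py <<'E'
from cyl import *
def prism(n,x,y,th,b=None):
    # silhouette hull of flange+boss
    P=[]
    c,s=np.cos(th),np.sin(th)
    for (hx,hy,zs) in((23,29,(0,8)),(11,11,(26,))):
        for a in(-1,1):
            for bb in(-1,1):
                for z in zs: P.append([x+c*a*hx-s*bb*hy,y+s*a*hx+c*bb*hy,z])
    return cv2.convexHull(proj(n,np.array(P)).astype(np.float32))
def gm(im,box):
    l,t,w,h=box; u=up(im,box,8).astype(int)
    # wood: R-B large; silver: R-B small
    return (u[:,:,0]-u[:,:,2])
def fitcov(n,im,box,thr=None):
    k=8; d=gm(im,box).astype(np.uint8 if 0 else float)
    if thr is None:
        dd=np.clip(d,0,255).astype(np.uint8); thr,_=cv2.threshold(dd,0,255,cv2.THRESH_BINARY+cv2.THRESH_OTSU)
    m=(d<thr).astype(np.uint8)
    cs,_=cv2.findContours(m,cv2.RETR_EXTERNAL,cv2.CHAIN_APPROX_NONE); c=max(cs,key=cv2.contourArea)
    mask=np.zeros_like(m); cv2.drawContours(mask,[cv2.convexHull(c)],-1,1,-1)
    M=cv2.moments(mask,True); cen=np.array([M['m10'],M['m01']])/M['m00']
    cpx=(cen+.5)/k-.5+np.array(box[:2])
    g=atz(n,cpx,8)[:2]
    best=None
    def err(q):
        h=prism(n,*q); hp=((h.reshape(-1,2)-np.array(box[:2])+.5)*k-.5)
        r=np.zeros_like(m); cv2.fillPoly(r,[np.round(hp*16).astype(np.int32)],1,shift=4)
        return 1-(r&mask).sum()/max((r|mask).sum(),1)
    from scipy.optimize import minimize
    for th in np.arange(0,np.pi,np.pi/8):
        o=minimize(err,[g[0],g[1],th],method='Nelder-Mead',options=dict(initial_simplex=[[g[0],g[1],th],[g[0]+4,g[1],th],[g[0],g[1]+4,th],[g[0],g[1],th+.2]],maxiter=150,xatol=.05,fatol=1e-4))
        if best is None or o.fun<best.fun: best=o
    return best.x,best.fun
def find(n,im):
    r=[]
    for o in viewer.cut_out('cover0',n):
        l,t,w,h=map(int,o['extent']); m=o['mask']
        if m.sum()<40: continue
        col=im[m].astype(float).mean(0)
        sat=(col.max()-col.min())/col.max()
        r.append((o['p'],cen(o['mask']),col,sat,(l-6,t-6,w+12,h+12)))
    return r
E
python3 - <<'E'
from cov import *
for n,box in(('top',[(186,214,24,26),(236,209,24,26),(288,211,26,26)]),):
    for f in('top0','t16'):
        im=cv2.imread(f'pics/{f}_raw.png')[:,:,::-1].copy()
        for b in box:
            q,e=fitcov(n,im,b); print(n,f,b,q.round(2),round(e,3))
for f in('scene0','s15'):
    im=cv2.imread(f'pics/{f}_raw.png')[:,:,::-1].copy()
    for b in [(268,165,24,24),(240,184,24,22),(199,202,30,22)]:
        q,e=fitcov('scene',im,b); print('scene',f,b,q.round(2),round(e,3))
E
```

```text
top top0 (186, 214, 24, 26) [413.95 236.5    0.92] 0.03
top top0 (236, 209, 24, 26) [424.4   82.45   1.03] 0.031
top top0 (288, 211, 26, 26) [416.99 -86.87   2.61] 0.033
top t16 (186, 214, 24, 26) [416.52 237.91   0.78] 0.171
top t16 (236, 209, 24, 26) [424.4   82.48   1.03] 0.029
top t16 (288, 211, 26, 26) [417.1  -86.8    2.61] 0.032
scene scene0 (268, 165, 24, 24) [412.87 236.09   0.93] 0.081
scene scene0 (240, 184, 24, 22) [423.68  81.8    1.02] 0.066
scene scene0 (199, 202, 30, 22) [416.87 -87.32   2.6 ] 0.071
scene s15 (268, 165, 24, 24) [413.05 235.78   0.91] 0.083
scene s15 (240, 184, 24, 22) [424.27  81.96   1.04] 0.068
scene s15 (199, 202, 30, 22) [416.69 -87.38   2.6 ] 0.07
```

```bash
python3 g.py 412.8 237.5 130 2.49
```

```text
t 20.15 tcp [489.9 286.1 242.7] rot [-3.130e+00 -2.000e-03  1.512e+00] F [-0.8 -0.9  0.2] op 0.995 q6 -0.99
[[-0.053,-0.073,0.113],[-0.009,-0.007,-0.978] dist 145 deg 56
```

Call:
send_rows([
  [[-0.01, -0.015, 0.02], [0, 0, -0.12], 1],
  [[-0.02, -0.03, 0.04], [0, 0, -0.24], 1],
  [[-0.03, -0.045, 0.06], [0, 0, -0.36], 1],
  [[-0.042, -0.06, 0.08], [0, 0, -0.48], 1],
  [[-0.053, -0.073, 0.1], [0, 0, -0.6], 1],
])

```text
clock: 20.57
eef_pos: [412.4, 235.7, 142.6]
tcp_rot: [-3.133, -0.007, 2.116]
contact_force: [0.5, 0.3, 0.2]
opening: 1.0
```

```bash
python3 g.py 412.8 237.5 100 2.49
```

```text
t 20.57 tcp [412.4 235.7 142.6] rot [-3.133 -0.007  2.116] F [0.5 0.3 0.2] op 1.0 q6 -1.61
[[0.001,0.002,0.043],[-0.007,-0.009,-0.374] dist 43 deg 21
```

Call:
send_rows([
  [[0.001, 0.001, 0.01], [0, 0, -0.12], 1],
  [[0.001, 0.002, 0.02], [0, 0, -0.24], 1],
  [[0.001, 0.002, 0.03], [0, -0.01, -0.37], 1],
  [[0.001, 0.002, 0.043], [-0.007, -0.009, -0.374], 1],
  [[0.001, 0.002, 0.043], [-0.007, -0.009, -0.374], 1],
])

```text
clock: 20.98
eef_pos: [412.5, 235.7, 97.7]
tcp_rot: [-3.138, -0.001, 2.488]
contact_force: [-1.1, 0.2, 0.3]
opening: 1.0
```

```bash
python3 g.py 412.8 237.5 34 2.49;python3 - <<'E'
from h import *
save('scene','s17',(240,120,80,70),9)
E
```

```text
t 20.98 tcp [412.5 235.7  97.7] rot [-3.138e+00 -1.000e-03  2.488e+00] F [-1.1  0.2  0.3] op 1.0 q6 -1.97
[[0.001,0.002,0.064],[-0.003,-0.001,-0.002] dist 64 deg 0
```

View pics/s17.png

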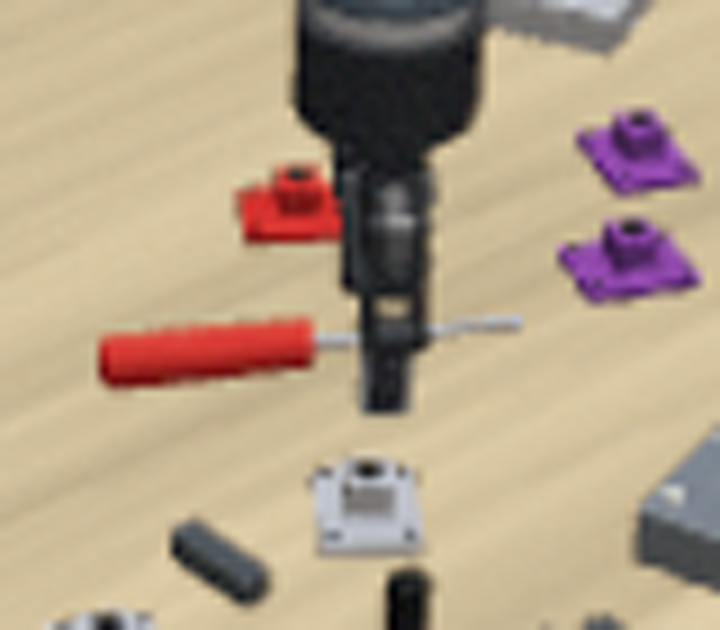

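Run:
```python
from cov import *
p=status.sense()['eef_pos']
for z in(97,80,26,8): 
    q=proj('scene',[[p[0],p[1],z],[413,236,z]])[:, :]; print(z,q.round(1).tolist(), ((q-[240,120])*9).round(0).tolist())
im=cv2.imread('pics/s17_raw.png')[:,:,::-1].copy()
print(fitcov('scene',im,(270,168,24,16)))
d=R.from_euler('xyz',status.sense()['tcp_rot']).as_matrix()[:,0]
for s in(-42,42):print(((proj('scene',p+d*s-[0,0,10])-[240,120])*9).round())
```

```text
97 [[281.2, 156.3], [281.2, 156.3]] [[371.0, 326.0], [371.0, 327.0]]
80 [[281.0, 160.0], [281.1, 160.0]] [[369.0, 360.0], [369.0, 360.0]]
26 [[280.5, 171.5], [280.5, 171.5]] [[364.0, 463.0], [365.0, 464.0]]
8 [[280.3, 175.2], [280.3, 175.2]] [[363.0, 497.0], [363.0, 497.0]]
(array([413.37444756, 235.50079183,   0.92461811]), np.float64(0.07914500288850379))
[[379. 400.]]
[[361. 288.]]
```

Call:
send_rows([
  [[0.0, 0.001, 0.02], [0, 0, 0], 1],
  [[0.0, 0.001, 0.04], [0, 0, 0], 1],
  [[0.0, 0.001, 0.06], [0, 0, 0], 1],
  [[0, 0.001, 0.064], [0, 0, 0], 0.3],
  [[0, 0.001, 0.064], [0, 0, 0], 0],
], squeeze=60)

```text
clock: 21.45
eef_pos: [413.0, 236.0, 34.2]
tcp_rot: [-3.137, -0.002, 2.485]
contact_force: [0.4, -0.5, 0.4]
opening: 0.751
```

Call:
send_rows([
  [[0, 0, 0], [0, 0, 0], -1],
  [[0, 0, 0], [0, 0, 0], -1],
  [[0, 0, 0], [0, 0, 0], -1],
  [[0, 0, 0], [0, 0, 0], -1],
  [[0, 0, 0], [0, 0, 0], -1],
])

```text
clock: 21.87
eef_pos: [413.8, 236.3, 35.5]
tcp_rot: [-3.138, -0.001, 2.485]
contact_force: [-1.4, -1.4, 9.2]
opening: 0.238
```

```bash
python3 g.py 412.8 237.5 34 2.49;python3 - <<'E'
from h import *
save('scene','s18',(240,120,80,70),9)
E
```

```text
t 21.87 tcp [413.8 236.3  35.5] rot [-3.138e+00 -1.000e-03  2.485e+00] F [-1.4 -1.4  9.2] op 0.238 q6 -1.97
[[0.002,0.000,0.002],[-0.003,-0.001,-0.005] dist 2 deg 0
```

View pics/s18.png

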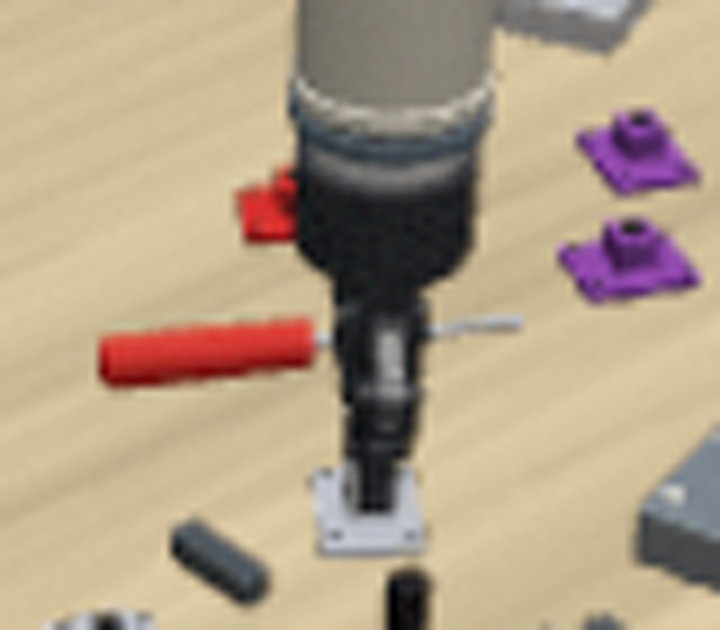

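Call:
send_rows([
  [[0, 0, -0.02], [0, 0, 0], -1],
  [[0, 0, -0.05], [0, 0, 0], -1],
  [[0, 0, -0.08], [0, 0, 0.0], -1],
  [[0, 0, -0.11], [0, 0, 0.1], -1],
  [[0, 0, -0.11], [0, 0, 0.2], -1],
])

```text
clock: 22.33
eef_pos: [416.8, 238.1, 151.2]
tcp_rot: [3.136, 0.002, 2.281]
contact_force: [1.5, 0.2, -1.4]
opening: 0.234
```

```bash
python3 g.py 653.7 46.9 145 1.509
```

```text
t 22.33 tcp [416.8 238.1 151.2] rot [3.136e+00 2.000e-03 2.281e+00] F [ 1.5  0.2 -1.4] op 0.234 q6 -1.76
[[-0.299,0.055,0.007],[0.006,-0.001,0.772] dist 305 deg 44
```

Call:
send_rows([
  [[-0.02, 0.004, -0.02], [0, 0, 0.12], -1],
  [[-0.06, 0.01, -0.03], [0, 0, 0.24], -1],
  [[-0.1, 0.02, -0.03], [0, 0, 0.36], -1],
  [[-0.14, 0.027, -0.03], [0, 0, 0.48], -1],
  [[-0.18, 0.033, -0.03], [0, 0, 0.6], -1],
])

```text
clock: 22.75
eef_pos: [560.6, 122.0, 183.1]
tcp_rot: [3.134, -0.002, 1.676]
contact_force: [0.7, 0.9, -0.7]
opening: 0.239
```

```bash
python3 g.py 653.7 46.9 170 1.509
```

```text
t 22.75 tcp [560.6 122.  183.1] rot [ 3.134e+00 -2.000e-03  1.676e+00] F [ 0.7  0.9 -0.7] op 0.239 q6 -1.47
[[-0.084,0.085,0.014],[0.007,-0.003,0.167] dist 120 deg 10
```

Call:
send_rows([
  [[-0.028, 0.028, 0.0], [0, 0, 0.08], -1],
  [[-0.056, 0.056, 0.0], [0, 0, 0.167], -1],
  [[-0.084, 0.085, 0.014], [0.007, -0.003, 0.167], -1],
  [[-0.084, 0.085, 0.03], [0.007, -0.003, 0.167], -1],
  [[-0.084, 0.085, 0.05], [0.007, -0.003, 0.167], -1],
])

```text
clock: 23.17
eef_pos: [656.9, 45.7, 134.5]
tcp_rot: [3.138, 0.0, 1.506]
contact_force: [0.1, -0.0, -1.3]
opening: 0.241
```

```bash
python3 g.py 653.7 46.9 110 1.509;python3 - <<'E'
from h import *
save('scene','s19',(230,160,90,80),8)
save('top','t19',(230,120,90,80),8)
E
```

```text
t 23.17 tcp [656.9  45.7 134.5] rot [3.138 0.    1.506] F [ 0.1 -0.  -1.3] op 0.241 q6 -1.44
[[0.001,-0.003,0.024],[0.004,0.000,-0.003] dist 25 deg 0
```

View pics/s19.png

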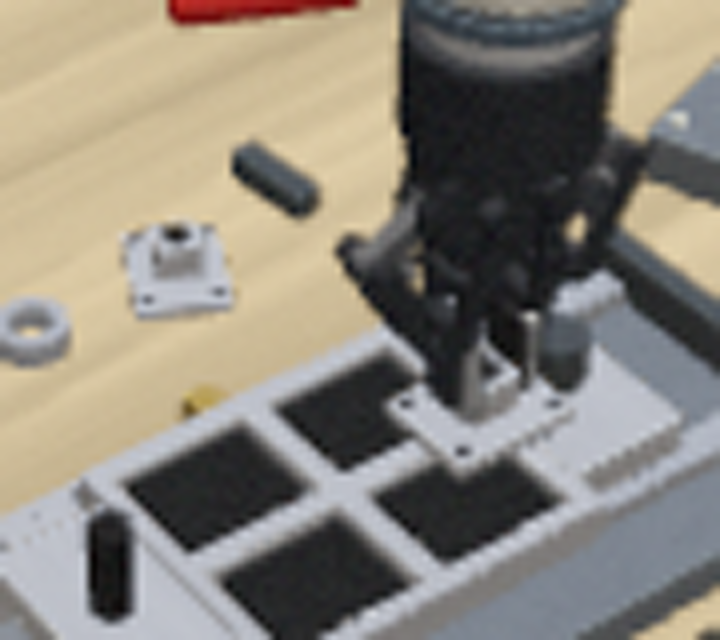

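View pics/t19.png

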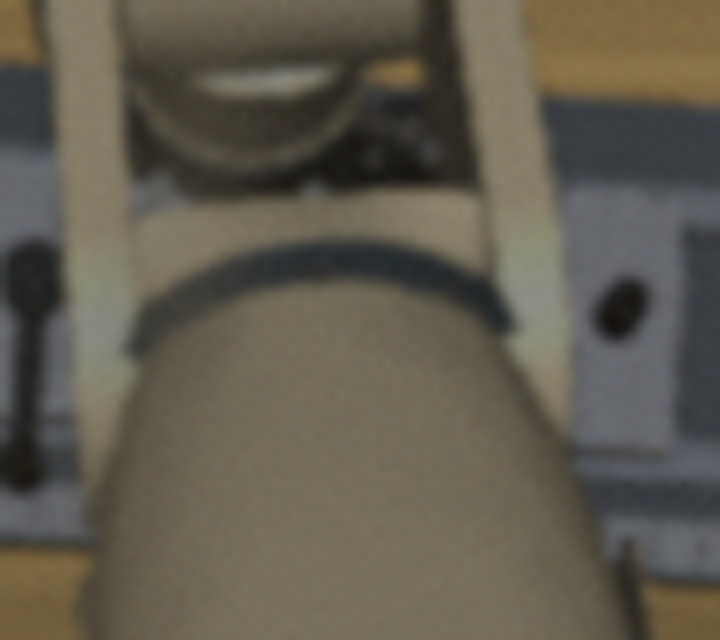

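```bash
cat > ov.py <<'E'
from cov import *
PK={0:(584.2,-24.9),1:(588.9,51.1),2:(647.6,-28.6),3:(652.2,46.9)}
def rect(x,y,z,th,hx,hy):
    c,s=np.cos(th),np.sin(th)
    return np.array([[x+c*a-s*b,y+s*a+c*b,z] for a,b in((-hx,-hy),(hx,-hy),(hx,hy),(-hx,hy))])
def overlay(n,f,crop,k,ofs=(0,0),hz=35.5,held=True,img=None):
    im=viewer.grab_frame(n) if img is None else img
    cv2.imwrite('pics/'+f+'_raw.png',im[:,:,::-1])
    l,t,w,h=crop; o=cv2.resize(im[t:t+h,l:l+w],None,fx=k,fy=k,interpolation=cv2.INTER_CUBIC)[:,:,::-1].copy()
    def dr(P,col):
        q=((proj(n,P)-[l,t]+.5)*k-.5); cv2.polylines(o,[np.round(q*8).astype(np.int32)],True,col,1,cv2.LINE_AA,3)
    for i,p in PK.items(): dr(rect(*p,55,-.062,26,32),(0,0,255))
    if held:
        s=status.sense(); Rt=R.from_euler('xyz',s['tcp_rot']).as_matrix(); p=s['eef_pos']+Rt[:,0]*ofs[0]+Rt[:,1]*ofs[1]
        yaw=s['tcp_rot'][2]
        for z in(8,0): dr(rect(p[0],p[1],s['eef_pos'][2]-hz+z,yaw-np.pi/2,23,29),(0,255,0))
    cv2.imwrite('pics/'+f+'.png',o)
E
python3 - <<'E'
from ov import *
overlay('scene','o1',(230,170,90,75),8,(0,-1.5))
E
```

```text
(no output)
```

View pics/o1.png

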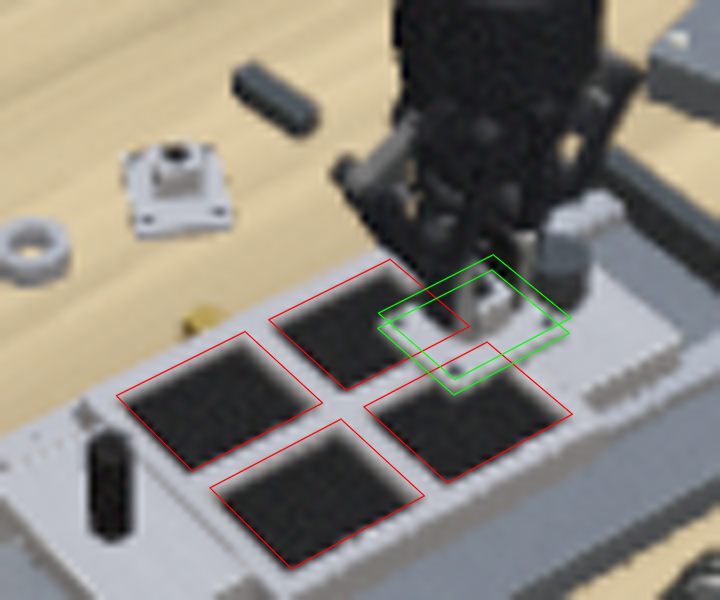

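Call:
send_rows([
  [[0.001, -0.003, 0.01], [0, 0, 0], -1],
  [[0.001, -0.003, 0.02], [0, 0, 0], -1],
  [[0.001, -0.003, 0.03], [0, 0, 0], -1],
  [[0.001, -0.003, 0.039], [0, 0, 0], -1],
  [[0.001, -0.003, 0.039], [0, 0, 0], -1],
])

```text
clock: 23.73
eef_pos: [648.7, 48.6, 91.5]
tcp_rot: [-3.136, 0.001, 1.509]
contact_force: [0.2, 0.8, -1.1]
opening: 0.238
```

```bash
python3 g.py 653.7 46.9 93 1.509;python3 - <<'E'
from ov import *
overlay('scene','o2',(240,180,72,60),10,(0,-1.5))
E
```

```text
t 23.73 tcp [648.7  48.6  91.5] rot [-3.136e+00  1.000e-03  1.509e+00] F [ 0.2  0.8 -1.1] op 0.238 q6 -1.44
[[-0.001,0.005,-0.001],[-0.006,0.001,-0.000] dist 5 deg 0
```

View pics/o2.png

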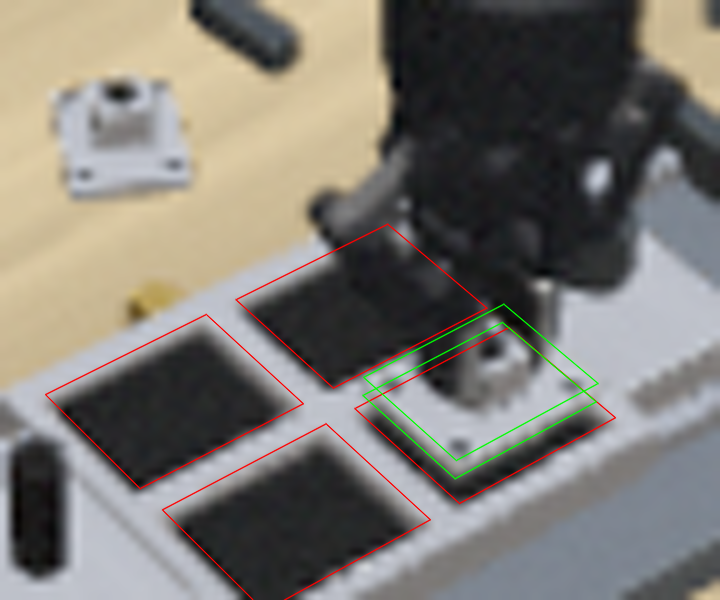

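Call:
send_rows([
  [[-0.001, 0.003, 0], [-0.003, 0, 0], -1],
  [[-0.001, 0.005, 0], [-0.006, 0, 0], -1],
  [[-0.001, 0.005, 0], [-0.006, 0, 0], -1],
  [[-0.001, 0.005, 0], [-0.006, 0, 0], -1],
  [[-0.001, 0.005, 0], [-0.006, 0, 0], -1],
])

```text
clock: 24.2
eef_pos: [654.3, 47.2, 92.7]
tcp_rot: [3.14, 0.001, 1.509]
contact_force: [0.4, -0.1, -0.1]
opening: 0.236
```

```bash
python3 g.py 653.7 46.9 93 1.509;python3 - <<'E'
from ov import *
overlay('scene','o3',(240,180,72,60),10,(0,-1.5))
E
```

```text
t 24.2 tcp [654.3  47.2  92.7] rot [3.140e+00 1.000e-03 1.509e+00] F [ 0.4 -0.1 -0.1] op 0.236 q6 -1.44
[[-0.000,-0.001,-0.000],[0.002,0.001,-0.000] dist 1 deg 0
```

View pics/o3.png

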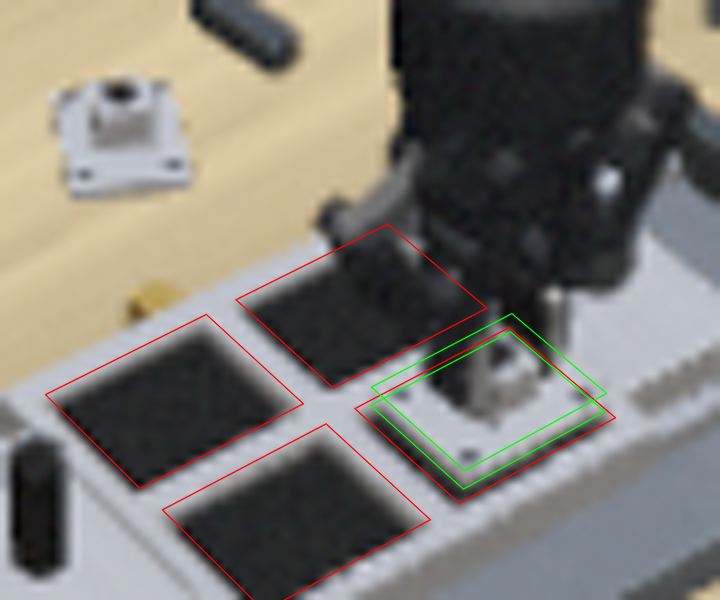

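Call:
send_rows([
  [[0, -0.0005, 0.002], [0, 0, 0], -1],
  [[0, -0.0005, 0.004], [0, 0, 0], -1],
  [[0, -0.0005, 0.005], [0, 0, 0], -1],
  [[0, -0.0005, 0.006], [0, 0, 0], -1],
  [[0, -0.0005, 0.006], [0, 0, 0], -1],
])

```text
clock: 24.67
eef_pos: [653.6, 47.3, 87.0]
tcp_rot: [3.14, 0.001, 1.509]
contact_force: [-2.3, -0.4, 4.1]
opening: 0.24
```

Call:
send_rows([
  [[0, 0, 0.002], [0, 0, 0], -1],
  [[0, 0, 0.004], [0, 0, 0], -1],
  [[0, 0, 0.005], [0, 0, 0], -1],
  [[0, 0, 0.006], [0, 0, 0], -1],
  [[0, 0, 0.007], [0, 0, 0], -1],
])

```text
clock: 25.08
eef_pos: [653.9, 47.3, 82.4]
tcp_rot: [3.14, 0.001, 1.509]
contact_force: [-11.2, 0.0, 32.6]
opening: 0.241
```

```bash
python3 g.py 653.7 46.9 82 1.509;python3 - <<'E'
from ov import *
overlay('scene','o4',(240,180,72,60),10,(0,-1.5))
E
```

```text
t 25.08 tcp [653.9  47.3  82.4] rot [3.140e+00 1.000e-03 1.509e+00] F [-11.2   0.   32.6] op 0.241 q6 -1.44
[[-0.000,-0.000,0.000],[0.001,0.001,-0.000] dist 1 deg 0
```

View pics/o4.png

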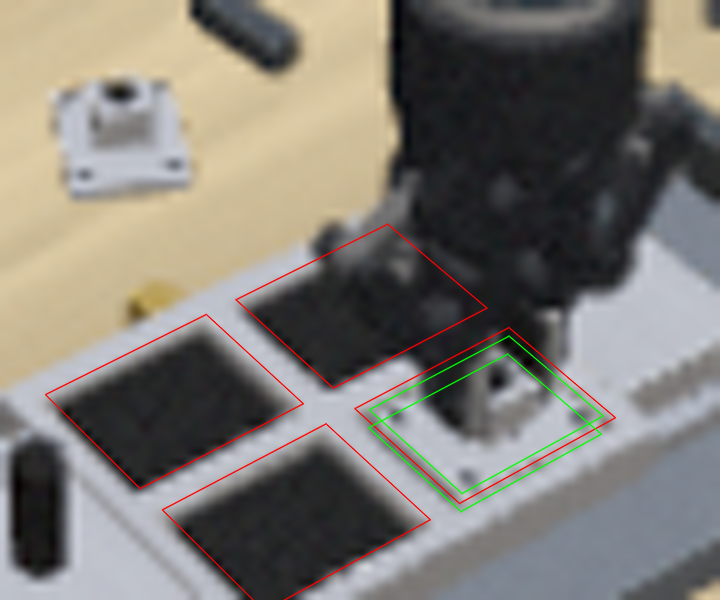

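Call:
send_rows([
  [[0, 0, 0], [0, 0, 0], -0.5],
  [[0, 0, 0], [0, 0, 0], 0],
  [[0, 0, -0.005], [0, 0, 0], 0],
  [[0, 0, -0.02], [0, 0, 0], 0],
  [[0, 0, -0.04], [0, 0, 0], 0],
])

```text
clock: 25.55
eef_pos: [652.5, 47.2, 121.2]
tcp_rot: [-3.139, 0.001, 1.509]
contact_force: [-0.1, 0.4, -0.1]
opening: 0.5
```

Call:
send_rows([
  [[0, -0.02, -0.03], [0, 0, 0], 1],
  [[-0.03, -0.06, -0.05], [0, 0, 0], 1],
  [[-0.06, -0.1, -0.07], [0, 0, 0], 1],
  [[-0.09, -0.14, -0.07], [0, 0, 0], 1],
  [[-0.12, -0.17, -0.07], [0, 0, 0], 1],
])

```text
clock: 25.97
eef_pos: [499.6, -42.6, 191.1]
tcp_rot: [-3.141, 0.001, 1.51]
contact_force: [-0.1, -0.2, 0.6]
opening: 1.005
```

Run:
```python
from ov import *
print(status.sense()['eef_pos'],status.sense()['tcp_rot'])
overlay('scene','o5',(190,160,120,100),6.5,held=False)
for b in [(240,184,24,22),(199,202,30,22)]:
    q,e=fitcov('scene',cv2.imread('pics/o5_raw.png')[:,:,::-1].copy(),b); print('scene',b,q.round(2),round(e,3))
```

```text
[499.63428124 -42.57070628 191.08654187] [-3.14146154e+00  1.45849478e-03  1.50963310e+00]
scene (240, 184, 24, 22) [423.73  81.8    1.03] 0.065
scene (199, 202, 30, 22) [416.65 -87.43   2.6 ] 0.07
```

View pics/o5.png

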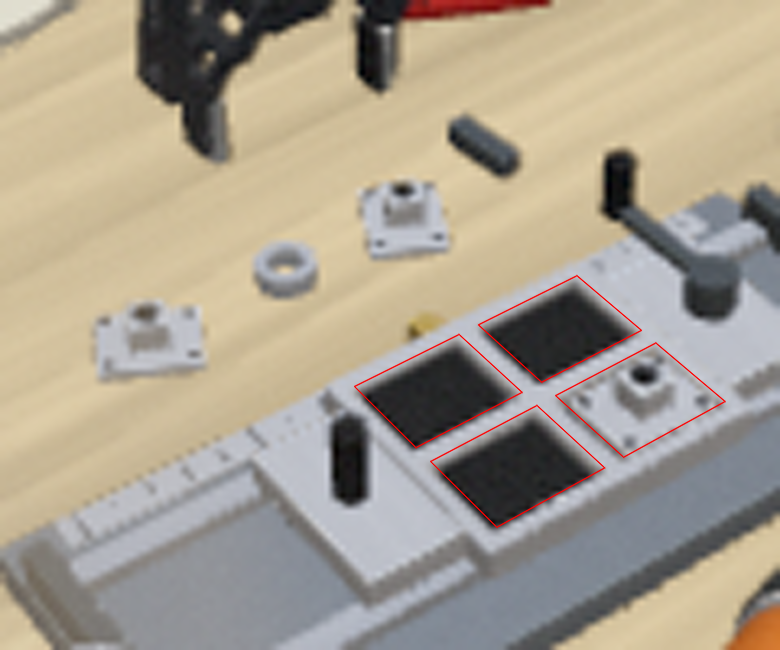

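```bash
python3 g.py 416.6 -87.6 100 1.034
```

```text
t 26.02 tcp [492.8 -45.7 190. ] rot [-3.134e+00  3.000e-03  1.510e+00] F [-6.5 -1.3 -1.6] op 1.001 q6 -1.6
[[-0.046,-0.073,0.091],[-0.006,0.005,0.475] dist 125 deg 27
```

Call:
send_rows([
  [[-0.015, -0.025, 0.0], [0, 0, 0.12], 1],
  [[-0.03, -0.05, 0.03], [0, 0, 0.24], 1],
  [[-0.046, -0.073, 0.06], [0, 0, 0.36], 1],
  [[-0.046, -0.073, 0.091], [-0.006, 0.005, 0.475], 1],
  [[-0.046, -0.073, 0.091], [-0.006, 0.005, 0.475], 1],
])

```text
clock: 26.43
eef_pos: [412.1, -87.2, 96.0]
tcp_rot: [-3.134, 0.002, 1.028]
contact_force: [-1.4, 0.6, -0.9]
opening: 0.996
```

```bash
python3 g.py 416.6 -87.6 34 1.034;python3 - <<'E'
from h import *
save('scene','s20',(185,180,60,50),11)
E
```

```text
t 26.43 tcp [412.1 -87.2  96. ] rot [-3.134e+00  2.000e-03  1.028e+00] F [-1.4  0.6 -0.9] op 0.996 q6 -1.24
[[0.002,0.004,0.062],[-0.007,0.002,-0.006] dist 62 deg 1
```

View pics/s20.png

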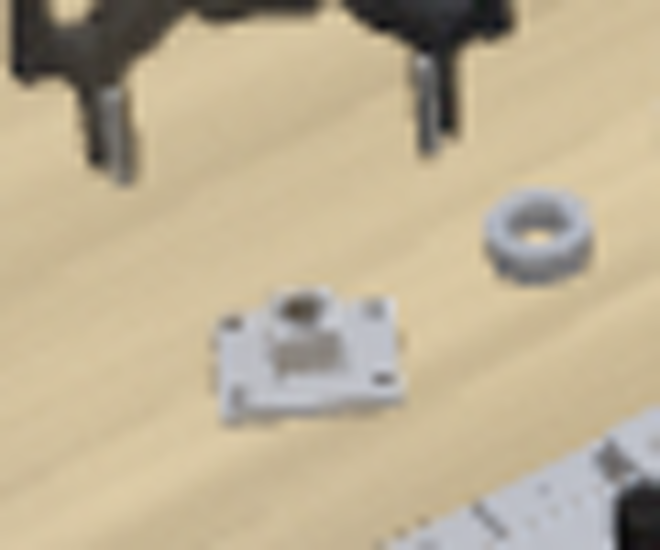

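Call:
send_rows([
  [[0.002, 0.004, 0.015], [-0.007, 0, 0], 0.7],
  [[0.002, 0.004, 0.03], [-0.007, 0, 0], 0.7],
  [[0.002, 0.004, 0.045], [-0.007, 0, 0], 0.7],
  [[0.002, 0.004, 0.061], [-0.007, 0, 0], 0.7],
  [[0.002, 0.004, 0.061], [-0.007, 0, 0], 0.7],
])

```text
clock: 26.9
eef_pos: [419.6, -87.2, 36.7]
tcp_rot: [3.14, 0.002, 1.04]
contact_force: [-0.3, -0.7, -0.1]
opening: 0.852
```

```bash
python3 g.py 416.6 -87.6 35 1.034;python3 - <<'E'
from h import *
save('scene','s21',(185,180,60,50),11)
E
```

```text
t 26.9 tcp [419.6 -87.2  36.7] rot [3.14e+00 2.00e-03 1.04e+00] F [-0.3 -0.7 -0.1] op 0.852 q6 -1.24
[[-0.002,-0.002,0.002],[0.001,0.002,0.006] dist 3 deg 0
```

View pics/s21.png

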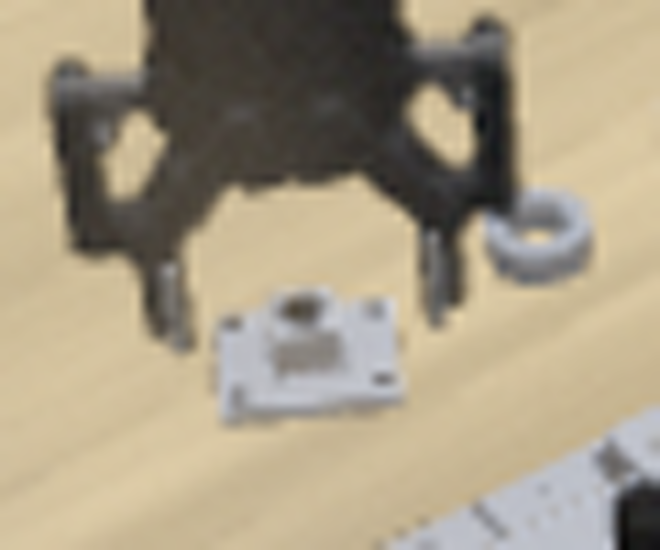

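Call:
send_rows([
  [[-0.002, -0.002, 0.002], [0, 0, 0.004], 0.5],
  [[-0.002, -0.002, 0.002], [0, 0, 0.004], 0.3],
  [[-0.002, -0.002, 0.002], [0, 0, 0.004], 0],
  [[-0.002, -0.002, 0.002], [0, 0, 0.004], -0.5],
  [[-0.002, -0.002, 0.002], [0, 0, 0.004], -1],
])

```text
clock: 27.37
eef_pos: [417.5, -88.1, 36.4]
tcp_rot: [3.139, 0.001, 1.035]
contact_force: [-8.8, 3.4, 45.3]
opening: 0.241
```

Call:
send_rows([
  [[0, 0, 0], [0, 0, 0], -1],
  [[0, 0, 0], [0, 0, 0], -1],
  [[0, 0, 0], [0, 0, 0], -1],
  [[0, 0, 0], [0, 0, 0], -1],
  [[0, 0, 0], [0, 0, 0], -1],
])

```text
clock: 27.78
eef_pos: [417.6, -88.2, 36.5]
tcp_rot: [3.139, 0.001, 1.035]
contact_force: [-0.1, 0.5, 5.4]
opening: 0.236
```

```bash
python3 g.py 416.6 -87.6 35 1.034;python3 - <<'E'
from ov import *
overlay('scene','s22',(185,180,60,50),11)
E
```

```text
t 27.78 tcp [417.6 -88.2  36.5] rot [3.139e+00 1.000e-03 1.035e+00] F [-0.1  0.5  5.4] op 0.236 q6 -1.24
[[-0.000,-0.001,0.001],[0.003,0.001,0.001] dist 2 deg 0
```

View pics/s22.png

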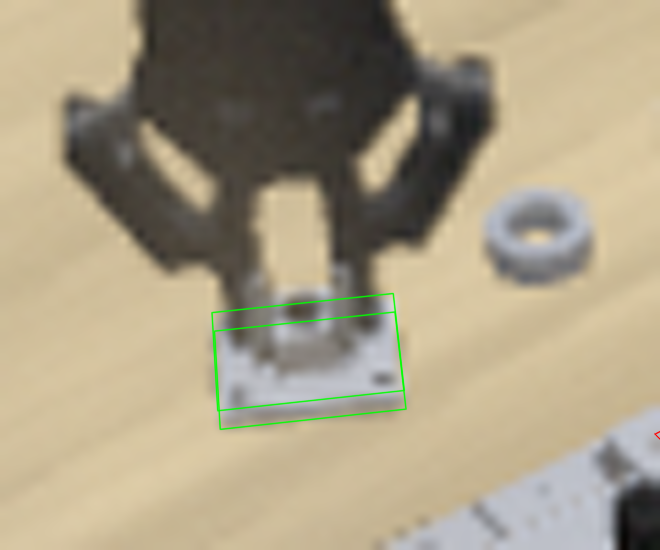

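Call:
send_rows([
  [[0, 0, -0.03], [0, 0, 0], -1],
  [[0, 0, -0.06], [0, 0, 0], -1],
  [[0, 0, -0.09], [0, 0, -0.1], -1],
  [[0, 0, -0.12], [0, 0, -0.2], -1],
  [[0.02, 0.02, -0.125], [0, 0, -0.3], -1],
])

```text
clock: 28.25
eef_pos: [442.8, -81.4, 165.4]
tcp_rot: [3.138, 0.003, 1.34]
contact_force: [-0.0, -1.0, -1.1]
opening: 0.234
```

```bash
python3 g.py 648 -28.6 160 1.509
```

```text
t 28.25 tcp [442.8 -81.4 165.4] rot [3.138e+00 3.000e-03 1.340e+00] F [-0.  -1.  -1.1] op 0.234 q6 -1.52
[[0.098,0.188,0.006],[0.004,0.003,-0.169] dist 212 deg 10
```

Call:
send_rows([
  [[0.02, 0.038, 0], [0, 0, -0.08], -1],
  [[0.04, 0.076, 0], [0, 0, -0.169], -1],
  [[0.06, 0.114, 0], [0, 0, -0.169], -1],
  [[0.08, 0.152, 0.0], [0, 0, -0.169], -1],
  [[0.098, 0.188, 0.006], [0.004, 0.003, -0.169], -1],
])

```text
clock: 28.67
eef_pos: [647.6, -28.9, 160.7]
tcp_rot: [3.141, -0.0, 1.509]
contact_force: [0.3, -0.8, -0.4]
opening: 0.238
```

```bash
python3 g.py 648 -28.6 110 1.509
```

```text
t 28.67 tcp [647.6 -28.9 160.7] rot [ 3.141 -0.     1.509] F [ 0.3 -0.8 -0.4] op 0.238 q6 -1.56
[[0.000,0.000,0.051],[0.001,-0.000,-0.000] dist 51 deg 0
```

Call:
send_rows([
  [[0, 0, 0.015], [0, 0, 0], -1],
  [[0, 0, 0.03], [0, 0, 0], -1],
  [[0, 0, 0.045], [0, 0, 0], -1],
  [[0, 0, 0.06], [0, 0, 0], -1],
  [[0, 0, 0.06], [0, 0, 0], -1],
])

```text
clock: 29.08
eef_pos: [645.4, -28.7, 97.1]
tcp_rot: [-3.137, -0.0, 1.509]
contact_force: [-0.1, 0.2, 0.0]
opening: 0.237
```

Call:
send_rows([
  [[0, 0, 0], [0, 0, 0], -1],
  [[0, 0, 0], [0, 0, 0], -1],
  [[0, 0, 0], [0, 0, 0], -1],
  [[0, 0, 0.0], [0, 0, 0], -1],
  [[0, 0, 0.0], [0, 0, 0], -1],
])

```text
clock: 29.5
eef_pos: [645.8, -28.8, 98.0]
tcp_rot: [-3.138, -0.0, 1.509]
contact_force: [0.5, -0.0, -1.9]
opening: 0.24
```

```bash
python3 g.py 648 -28.6 95 1.509;python3 - <<'E'
from ov import *
overlay('scene','o6',(220,190,72,60),10,(0,0),hz=36.5)
E
```

```text
t 29.5 tcp [645.8 -28.8  98. ] rot [-3.138 -0.     1.509] F [ 0.5 -0.  -1.9] op 0.24 q6 -1.56
[[0.000,0.002,0.003],[-0.004,-0.000,0.000] dist 4 deg 0
```

View pics/o6.png

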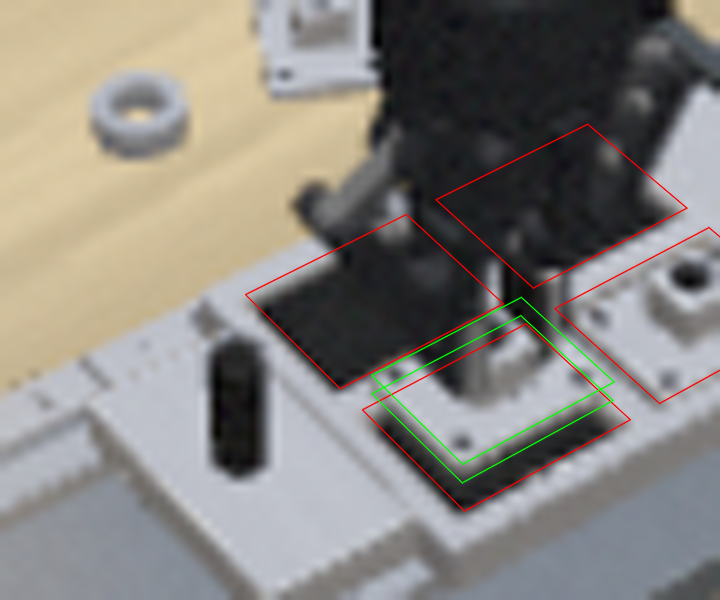

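Call:
send_rows([
  [[0, 0.002, 0.001], [-0.004, 0, 0], -1],
  [[0, 0.002, 0.002], [-0.004, 0, 0], -1],
  [[0, 0.002, 0.003], [-0.004, 0, 0], -1],
  [[0, 0.002, 0.003], [-0.004, 0, 0], -1],
  [[0, 0.002, 0.003], [-0.004, 0, 0], -1],
])

```text
clock: 29.97
eef_pos: [647.6, -28.8, 94.7]
tcp_rot: [-3.141, -0.0, 1.509]
contact_force: [-0.3, 0.7, -0.5]
opening: 0.24
```

```bash
python3 g.py 648 -28.6 88 1.509;python3 - <<'E'
from ov import *
overlay('scene','o7',(220,190,72,60),10,(0,0),hz=36.5)
E
```

```text
t 29.97 tcp [647.6 -28.8  94.7] rot [-3.141 -0.     1.509] F [-0.3  0.7 -0.5] op 0.24 q6 -1.56
[[0.000,0.000,0.007],[-0.000,-0.000,0.000] dist 7 deg 0
```

View pics/o7.png

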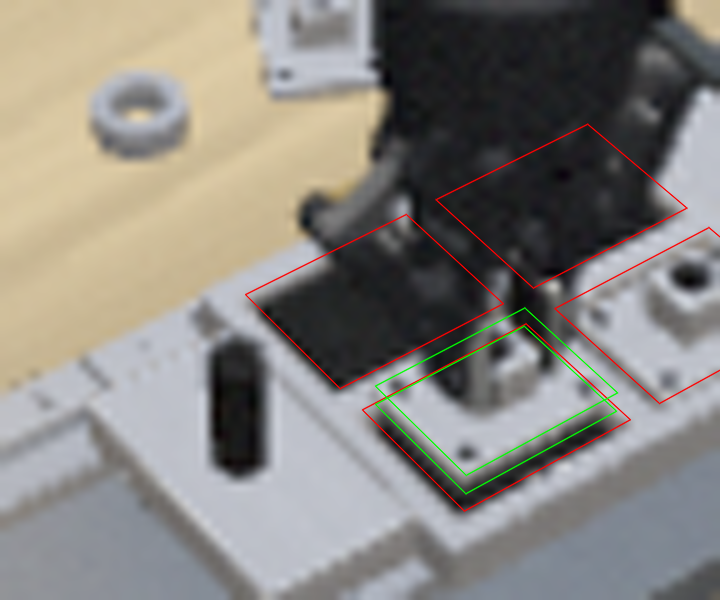

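Call:
send_rows([
  [[0, 0.0, 0.002], [0, 0, 0], -1],
  [[0, 0.0, 0.004], [0, 0, 0], -1],
  [[0, 0, 0.006], [0, 0, 0], -1],
  [[0, 0, 0.007], [0, 0, 0], -1],
  [[0, 0, 0.007], [0, 0, 0], -1],
])

```text
clock: 30.43
eef_pos: [647.6, -28.9, 87.9]
tcp_rot: [-3.141, -0.0, 1.509]
contact_force: [-0.8, -0.0, 3.2]
opening: 0.234
```

Call:
send_rows([
  [[0, 0, 0.002], [0, 0, 0], -1],
  [[0, 0, 0.004], [0, 0, 0], -1],
  [[0, 0, 0.005], [0, 0, 0], -1],
  [[0, 0, 0.006], [0, 0, 0], -1],
  [[0, 0, 0.0075], [0, 0, 0], -1],
])

```text
clock: 30.85
eef_pos: [647.9, -28.8, 83.2]
tcp_rot: [3.141, -0.0, 1.509]
contact_force: [-14.1, 0.2, 43.0]
opening: 0.236
```

Call:
send_rows([
  [[0, 0, 0], [0, 0, 0], -0.5],
  [[0, 0, 0], [0, 0, 0], 0],
  [[0, 0, -0.005], [0, 0, 0], 0],
  [[0, 0, -0.02], [0, 0, 0], 0],
  [[0, 0, -0.04], [0, 0, 0], 0],
])

```text
clock: 31.27
eef_pos: [646.6, -28.8, 121.8]
tcp_rot: [-3.138, 0.0, 1.509]
contact_force: [0.2, 0.0, 0.8]
opening: 0.5
```

Call:
send_rows([
  [[0, -0.02, -0.03], [0, 0, 0], 1],
  [[-0.03, -0.06, -0.05], [0, 0, 0], 1],
  [[-0.06, -0.1, -0.07], [0, 0, 0], 1],
  [[-0.06, -0.14, -0.07], [0, 0, 0], 1],
  [[-0.06, -0.18, -0.07], [0, 0, 0], 1],
])

```text
clock: 31.68
eef_pos: [479.6, -78.7, 192.8]
tcp_rot: [-3.141, 0.001, 1.508]
contact_force: [-0.1, -0.9, 0.2]
opening: 0.996
```

Run:
```python
from ov import *
print(status.sense()['eef_pos'],status.sense()['tcp_rot'])
overlay('scene','o8',(190,160,120,100),6.5,held=False)
for b in [(240,184,24,22)]:
    q,e=fitcov('scene',cv2.imread('pics/o8_raw.png')[:,:,::-1].copy(),b); print('scene',b,q.round(2),round(e,3))
im=save('top','t20',(195,115,160,120),5); print(fitcov('top',im,(236,209,24,26)))
```

```text
[479.56507812 -78.69502887 192.77607341] [-3.14087169e+00  6.75185101e-04  1.50815823e+00]
scene (240, 184, 24, 22) [423.82  81.93   1.03] 0.064
(array([424.32368303,  82.48140213,   1.02857281]), np.float64(0.028146516111264064))
```

View pics/o8.png

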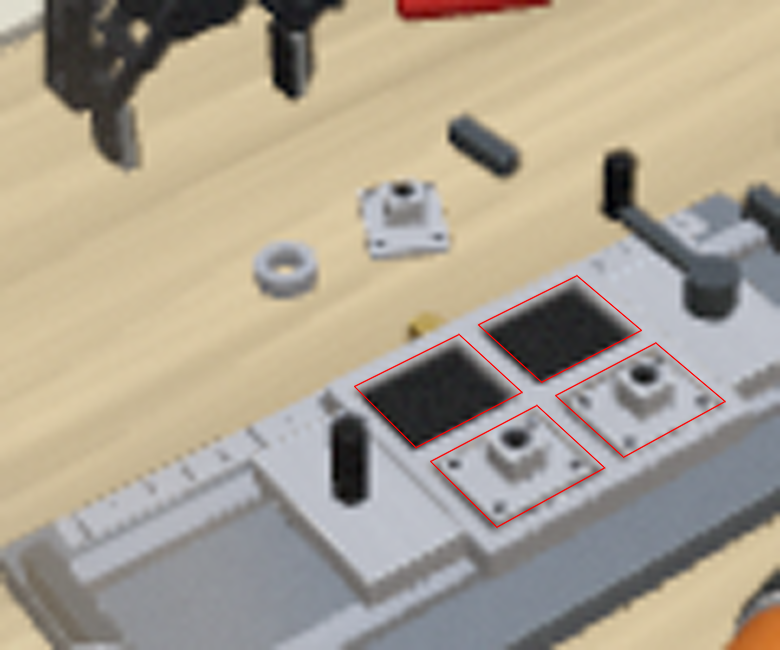

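View pics/t20.png

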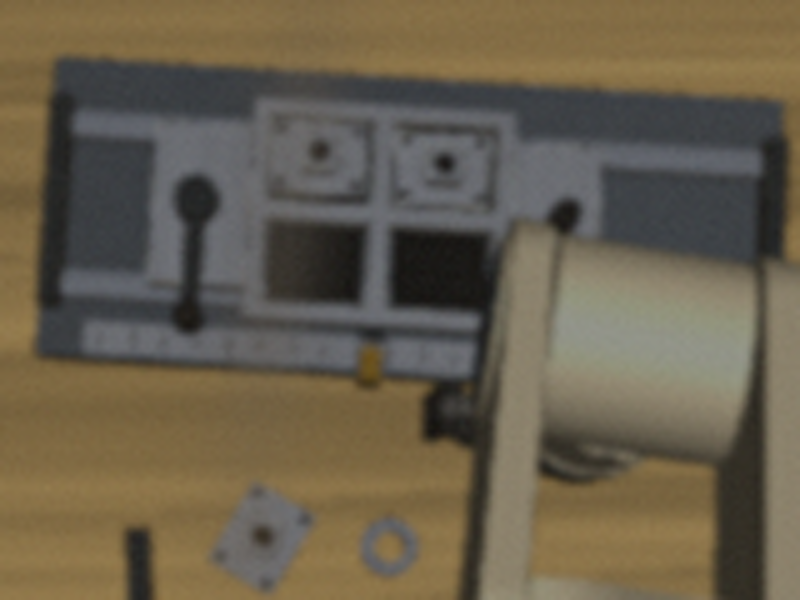

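```bash
python3 g.py 423.6 81.8 110 2.60
```

```text
t 31.78 tcp [473.1 -77.3 190.9] rot [-3.132 -0.     1.508] F [-0.5  0.2 -0.5] op 1.004 q6 -1.67
[[0.156,-0.059,0.082],[-0.008,-0.006,-1.092] dist 185 deg 63
```

Call:
send_rows([
  [[0.03, -0.012, 0.0], [0, 0, -0.12], 1],
  [[0.06, -0.024, 0.0], [0, 0, -0.24], 1],
  [[0.09, -0.036, 0.02], [0, 0, -0.36], 1],
  [[0.125, -0.048, 0.03], [0, 0, -0.48], 1],
  [[0.156, -0.059, 0.04], [0, 0, -0.6], 1],
])

```text
clock: 32.2
eef_pos: [423.2, 83.7, 151.0]
tcp_rot: [-3.134, -0.006, 2.113]
contact_force: [0.4, -0.1, 0.3]
opening: 1.002
```

```bash
python3 g.py 423.6 81.8 110 2.60
```

```text
t 32.2 tcp [423.2  83.7 151. ] rot [-3.134 -0.006  2.113] F [ 0.4 -0.1  0.3] op 1.002 q6 -1.93
[[-0.002,-0.000,0.041],[-0.006,-0.007,-0.487] dist 41 deg 28
```

Call:
send_rows([
  [[-0.002, 0, 0.01], [0, 0, -0.12], 1],
  [[-0.002, 0, 0.02], [0, 0, -0.24], 1],
  [[-0.002, 0, 0.03], [0, 0, -0.36], 1],
  [[-0.002, 0, 0.041], [-0.006, -0.007, -0.487], 0.7],
  [[-0.002, 0, 0.041], [-0.006, -0.007, -0.487], 0.7],
])

```text
clock: 32.62
eef_pos: [422.8, 82.1, 108.4]
tcp_rot: [-3.14, -0.002, 2.606]
contact_force: [-0.2, 0.8, -0.8]
opening: 0.85
```

Call:
send_rows([
  [[0, 0, 0], [0, 0, 0], 0.7],
  [[0, 0, 0], [0, 0, 0], 0.7],
  [[0, 0, 0], [0, 0, 0], 0.7],
  [[0, 0, 0], [0, 0, 0], 0.7],
  [[0, 0, 0], [0, 0, 0], 0.7],
])

```text
clock: 33.03
eef_pos: [423.2, 82.1, 108.8]
tcp_rot: [-3.141, -0.002, 2.605]
contact_force: [1.1, -0.1, -0.1]
opening: 0.851
```

```bash
python3 g.py 423.6 81.8 38.5 2.60;python3 - <<'E'
from h import *
im=save('scene','s23',(225,165,60,50),11)
from cov import *
print(fitcov('scene',im,(240,184,24,22)))
E
```

```text
t 33.03 tcp [423.2  82.1 108.8] rot [-3.141e+00 -2.000e-03  2.605e+00] F [ 1.1 -0.1 -0.1] op 0.851 q6 -2.42
[[-0.001,-0.000,0.070],[-0.001,-0.002,0.005] dist 70 deg 0
(array([423.94586825,  82.06769827,   1.02581622]), np.float64(0.06565706884527245))
```

View pics/s23.png

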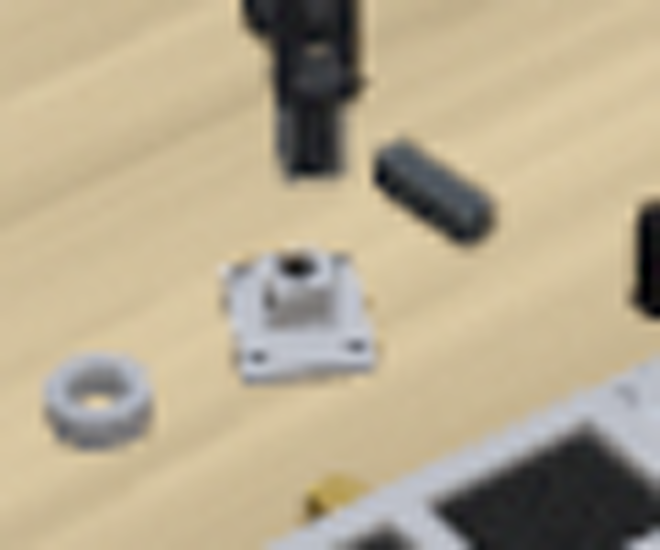

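Call:
send_rows([
  [[0, 0, 0.02], [0, 0, 0], 0.7],
  [[0, 0, 0.04], [0, 0, 0], 0.7],
  [[0, 0, 0.06], [0, 0, 0], 0.7],
  [[0, 0, 0.07], [0, 0, 0], 0.7],
  [[0, 0, 0.07], [0, 0, 0], 0.5],
])

```text
clock: 33.5
eef_pos: [421.8, 81.9, 37.3]
tcp_rot: [-3.139, -0.004, 2.604]
contact_force: [-0.9, 0.1, 0.2]
opening: 0.754
```

```bash
python3 g.py 423.6 81.8 38.5 2.60
```

```text
t 33.5 tcp [421.8  81.9  37.3] rot [-3.139 -0.004  2.604] F [-0.9  0.1  0.2] op 0.754 q6 -2.42
[[-0.002,0.001,-0.001],[-0.003,-0.004,0.004] dist 2 deg 0
```

Call:
send_rows([
  [[-0.002, 0.001, -0.001], [0, -0.003, 0], 0.3],
  [[-0.002, 0.001, -0.001], [0, -0.003, 0], 0],
  [[-0.002, 0.001, -0.001], [0, -0.003, 0], -0.5],
  [[-0.002, 0.001, -0.001], [0, -0.003, 0], -1],
  [[-0.002, 0.001, -0.001], [0, -0.003, 0], -1],
])

```text
clock: 33.92
eef_pos: [424.7, 81.8, 39.4]
tcp_rot: [-3.14, 0.0, 2.604]
contact_force: [-1.7, 0.4, 9.5]
opening: 0.235
```

Call:
send_rows([
  [[0, 0, 0], [0, 0, 0], -1],
  [[0, 0, 0], [0, 0, 0], -1],
  [[0, 0, 0], [0, 0, 0], -1],
  [[0, 0, 0], [0, 0, 0], -1],
  [[0, 0, 0], [0, 0, 0], -1],
])

```text
clock: 34.33
eef_pos: [424.7, 81.8, 39.4]
tcp_rot: [-3.14, 0.0, 2.604]
contact_force: [0.2, 0.9, 1.6]
opening: 0.236
```

```bash
python3 g.py 423.6 81.8 38.5 2.60;python3 - <<'E'
from ov import *
s=status.sense()
overlay('scene','s24',(225,165,60,50),11,hz=s['eef_pos'][2])
E
```

```text
t 34.33 tcp [424.7  81.8  39.4] rot [-3.14   0.     2.604] F [0.2 0.9 1.6] op 0.236 q6 -2.41
[[0.001,-0.001,0.001],[-0.002,0.000,0.004] dist 1 deg 0
```

View pics/s24.png

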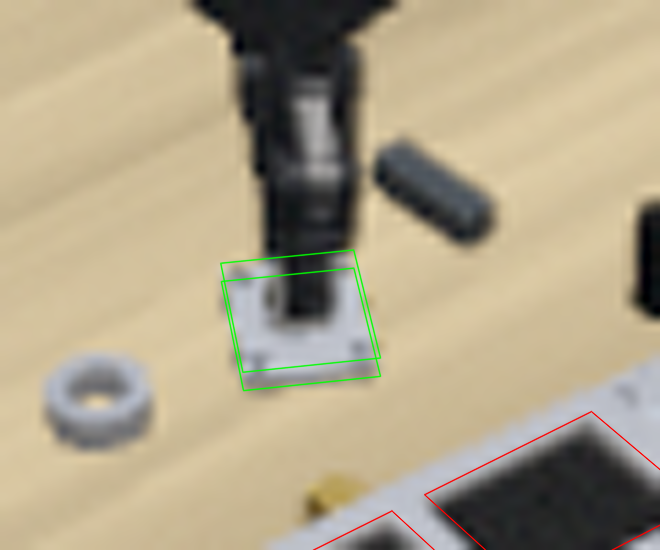

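Call:
send_rows([
  [[0, 0, -0.03], [0, 0, 0], -1],
  [[0, 0, -0.06], [0, 0, 0], -1],
  [[0, 0, -0.09], [0, 0, 0.12], -1],
  [[0, 0, -0.12], [0, 0, 0.24], -1],
  [[0, 0, -0.125], [0, 0, 0.36], -1],
])

```text
clock: 34.8
eef_pos: [427.0, 82.5, 168.6]
tcp_rot: [3.138, 0.004, 2.239]
contact_force: [1.3, -0.1, -0.2]
opening: 0.231
```

```bash
python3 g.py 589.6 51.1 165 1.509
```

```text
t 34.8 tcp [427.   82.5 168.6] rot [3.138 0.004 2.239] F [ 1.3 -0.1 -0.2] op 0.231 q6 -2.05
[[-0.125,0.108,0.004],[0.005,0.002,0.730] dist 166 deg 42
```

Call:
send_rows([
  [[-0.025, 0.022, 0], [0, 0, 0.12], -1],
  [[-0.05, 0.044, 0], [0, 0, 0.24], -1],
  [[-0.075, 0.065, 0], [0, 0, 0.36], -1],
  [[-0.1, 0.087, 0], [0, 0, 0.48], -1],
  [[-0.125, 0.108, 0.004], [0, 0, 0.6], -1],
])

```text
clock: 35.22
eef_pos: [591.0, 50.8, 165.8]
tcp_rot: [3.136, 0.001, 1.633]
contact_force: [1.5, 0.2, -0.2]
opening: 0.232
```

```bash
python3 g.py 589.6 51.1 130 1.509
```

```text
t 35.22 tcp [591.   50.8 165.8] rot [3.136e+00 1.000e-03 1.633e+00] F [ 1.5  0.2 -0.2] op 0.232 q6 -1.55
[[0.000,-0.002,0.036],[0.006,0.000,0.124] dist 36 deg 7
```

Call:
send_rows([
  [[0, -0.001, 0.01], [0.003, 0, 0.06], -1],
  [[0, -0.001, 0.02], [0.003, 0, 0.124], -1],
  [[0, -0.001, 0.035], [0.003, 0, 0.124], -1],
  [[0, -0.001, 0.05], [0.003, 0, 0.124], -1],
  [[0, -0.001, 0.06], [0.003, 0, 0.124], -1],
])

```text
clock: 35.63
eef_pos: [589.6, 50.6, 104.1]
tcp_rot: [3.141, 0.001, 1.509]
contact_force: [-0.1, 0.0, -0.7]
opening: 0.236
```

Call:
send_rows([
  [[0, 0, 0], [0, 0, 0], -1],
  [[0, 0, 0], [0, 0, 0], -1],
  [[0, 0, 0], [0, 0, 0], -1],
  [[0, 0, 0.0], [0, 0, 0], -1],
  [[0, 0, 0.0], [0, 0, 0], -1],
])

```text
clock: 36.05
eef_pos: [590.2, 50.7, 105.1]
tcp_rot: [3.139, 0.0, 1.509]
contact_force: [-0.9, 0.9, -1.5]
opening: 0.237
```

```bash
python3 g.py 589.6 51.1 98 1.509;python3 - <<'E'
from ov import *
overlay('scene','o9',(235,175,72,60),10,(0,-.7),hz=39.4)
E
```

```text
t 36.05 tcp [590.2  50.7 105.1] rot [3.139 0.    1.509] F [-0.9  0.9 -1.5] op 0.237 q6 -1.42
[[0.000,-0.001,0.007],[0.003,0.000,-0.000] dist 7 deg 0
```

View pics/o9.png

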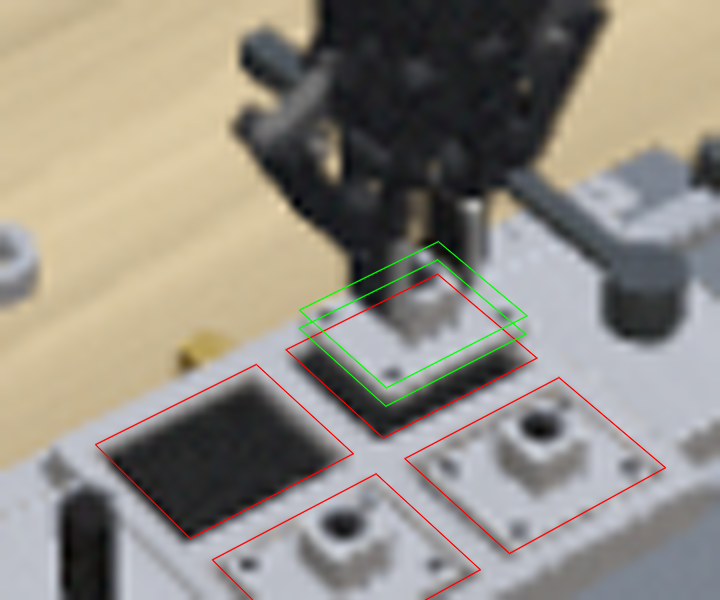

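Call:
send_rows([
  [[0, -0.0005, 0.003], [0.003, 0, 0], -1],
  [[0, -0.0005, 0.006], [0.003, 0, 0], -1],
  [[0, -0.0005, 0.008], [0.003, 0, 0], -1],
  [[0, -0.0005, 0.008], [0.003, 0, 0], -1],
  [[0, -0.0005, 0.008], [0.003, 0, 0], -1],
])

```text
clock: 36.52
eef_pos: [589.4, 50.7, 96.7]
tcp_rot: [-3.14, 0.0, 1.509]
contact_force: [0.4, 0.3, -0.5]
opening: 0.234
```

```bash
python3 g.py 589.6 51.1 91 1.509;python3 - <<'E'
from ov import *
overlay('scene','o10',(235,175,72,60),10,(0,-.7),hz=39.4)
E
```

```text
t 36.52 tcp [589.4  50.7  96.7] rot [-3.14   0.     1.509] F [ 0.4  0.3 -0.5] op 0.234 q6 -1.42
[[0.000,0.000,0.006],[-0.001,0.000,-0.000] dist 6 deg 0
```

View pics/o10.png

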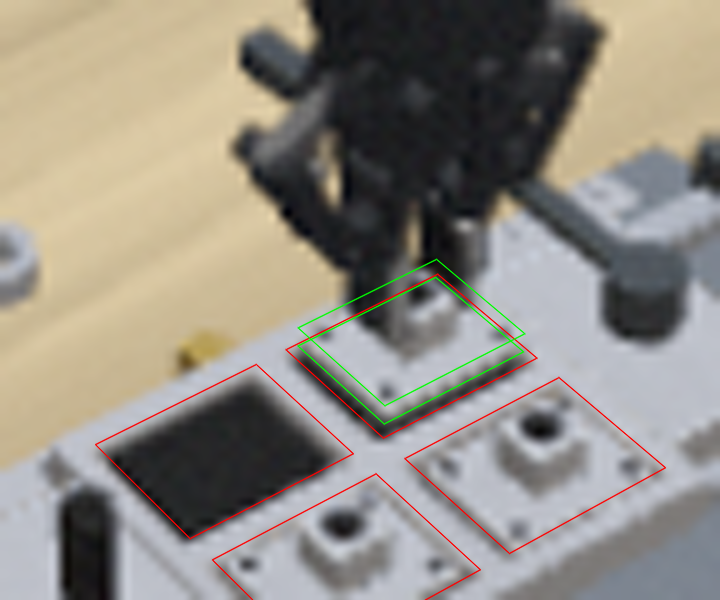

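Call:
send_rows([
  [[0, 0.0, 0.002], [0, 0, 0], -1],
  [[0, 0.0, 0.004], [0, 0, 0], -1],
  [[0, 0, 0.006], [0, 0, 0], -1],
  [[0, 0, 0.006], [0, 0, 0], -1],
  [[0, 0, 0.006], [0, 0, 0], -1],
])

```text
clock: 36.98
eef_pos: [589.5, 50.7, 90.7]
tcp_rot: [-3.141, 0.0, 1.509]
contact_force: [0.5, -0.5, -0.1]
opening: 0.232
```

Call:
send_rows([
  [[0, 0, 0.002], [0, 0, 0], -1],
  [[0, 0, 0.004], [0, 0, 0], -1],
  [[0, 0, 0.005], [0, 0, 0], -1],
  [[0, 0, 0.006], [0, 0, 0], -1],
  [[0, 0, 0.007], [0, 0, 0], -1],
])

```text
clock: 37.4
eef_pos: [589.9, 50.8, 86.2]
tcp_rot: [-3.141, 0.0, 1.509]
contact_force: [-12.0, -0.9, 39.3]
opening: 0.238
```

Call:
send_rows([
  [[0, 0, 0], [0, 0, 0], -0.5],
  [[0, 0, 0], [0, 0, 0], 0],
  [[0, 0, -0.005], [0, 0, 0], 0],
  [[0, 0, -0.02], [0, 0, 0], 0],
  [[0, 0, -0.04], [0, 0, 0], 0],
])

```text
clock: 37.82
eef_pos: [588.7, 50.6, 125.1]
tcp_rot: [-3.138, 0.001, 1.509]
contact_force: [0.5, -0.1, 0.8]
opening: 0.503
```

Call:
send_rows([
  [[0, -0.02, -0.03], [0, 0, 0], 1],
  [[0.03, -0.06, -0.05], [0, 0, 0], 1],
  [[0.06, -0.09, -0.07], [0, 0, 0], 1],
  [[0.1, -0.1, -0.07], [0, 0, 0], 1],
  [[0.14, -0.1, -0.07], [0, 0, 0], 1],
])

```text
clock: 38.23
eef_pos: [496.1, 185.6, 196.5]
tcp_rot: [-3.138, 0.001, 1.507]
contact_force: [0.9, -0.8, -0.4]
opening: 0.997
```

```bash
python3 - <<'E'
from ov import *
print(status.sense()['eef_pos'],status.sense()['tcp_rot'])
overlay('scene','o11',(205,180,100,85),7.5,held=False)
im=save('top','t21',(195,115,160,120),5)
for l in ('fader_top','fader_tick','fader'):
  for n in('scene','top'):
    print(l,n,[(round(o['p'],2),o['extent'],cen(o['mask']).round(1)) for o in viewer.cut_out(l,n)])
E
python3 disp.py t22
```

```text
[496.13954552 185.61299518 196.5091977 ] [-3.13831340e+00  6.79613287e-04  1.50691390e+00]
fader_top scene [(0.58, [333.7, 155.1, 6.5, 11.0], array([335.9, 160.5]))]
fader_top top [(0.66, [129.7, 186.4, 7.4, 9.9], array([131.5, 190.5]))]
fader_tick scene [(0.72, [125.9, 209.3, 21.2, 19.0], array([134.5, 216.6])), (0.7, [313.6, 156.3, 37.1, 37.3], array([329.9, 172.1])), (0.48, [332.0, 156.1, 11.0, 9.5], array([335.5, 160.6]))]
fader_tick top [(0.57, [114.6, 167.8, 51.8, 44.0], array([140.4, 189.7]))]
fader scene [(0.57, [191.6, 257.8, 30.1, 67.8], array([206.6, 291.2]))]
fader top []
t5 0.452 61.699999999999996 ptr y 102.45
t5 0.339 63.3 ptr y 104.05
t0 0.429 63.4 ptr y 102.65
t0 0.333 64.6 ptr y 103.85
ptr cols [268.95 269.07 269.31] mark [268.6  187.53]
ptr y [np.float64(104.9), np.float64(104.4), np.float64(103.5)] mark y 104.2
```

View pics/o11.png

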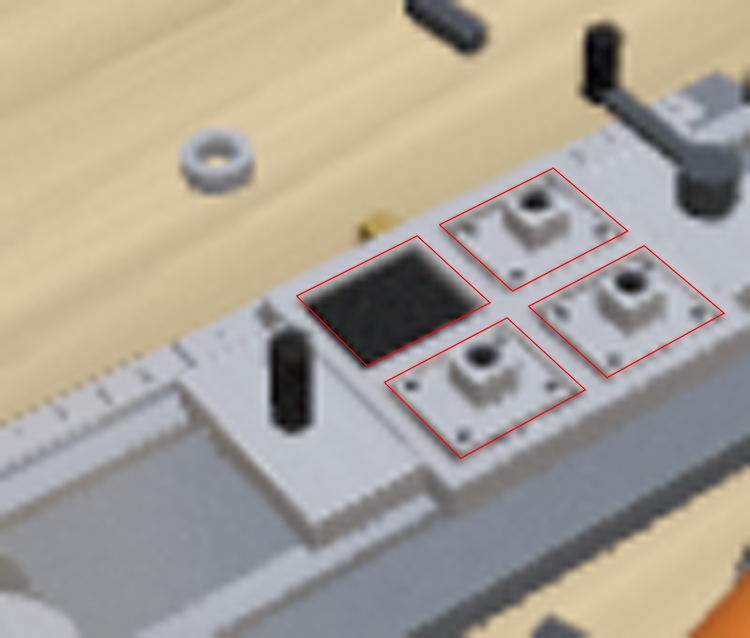

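View pics/t21.png

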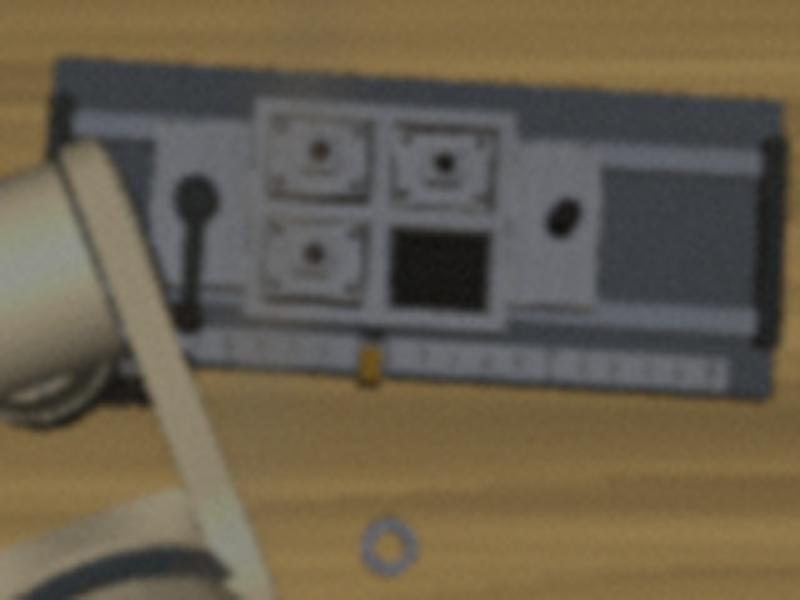

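Run:
```python
from cov import *
t=cv2.imread('pics/top0_raw.png')[:,:,::-1].copy(); s=cv2.imread('pics/o11_raw.png')[:,:,::-1].copy()
cv2.imwrite('pics/f1.png',up(t,(112,162,68,52),11)[:,:,::-1]); cv2.imwrite('pics/f2.png',up(s,(308,150,50,42),14)[:,:,::-1])
```

```text
(no output)
```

View pics/f1.png

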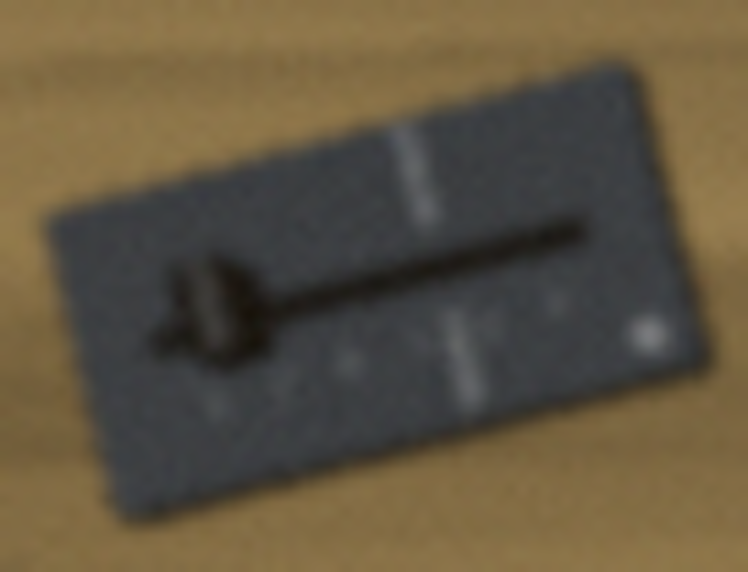

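View pics/f2.png

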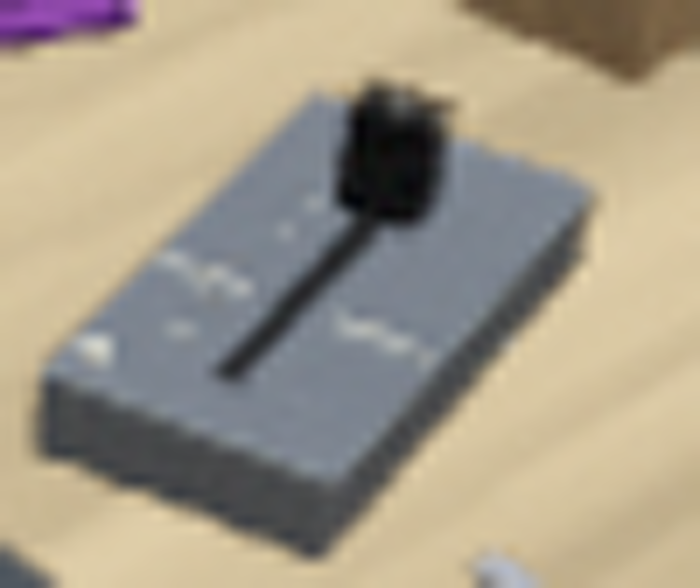

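Run:
```python
from cov import *
a=atz('top',(151.44,186.0),30); b=atz('scene',(328.6,171.4),30); print('tick',a.round(1),b.round(1),tri((328.6,171.4),(151.44,186.0)))
def f1(x,y): return (112+(x+.5)/11-.5,162+(y+.5)/11-.5)
e1,e2=atz('top',f1(155,345),30),atz('top',f1(585,230),30); d=(e2-e1)[:2]; print('slot ends',e1.round(1),e2.round(1),np.hypot(*d),'dir',np.arctan2(d[1],d[0]))
# console corners
for c in((48,215),(635,62),(712,370),(120,520)): print(atz('top',f1(*c),30).round(1))
t=cv2.imread('pics/top0_raw.png')[:,:,::-1].copy(); s=cv2.imread('pics/o11_raw.png')[:,:,::-1].copy()
# grip centroid fit: box 26x18 z 40..66
from scipy.optimize import least_squares
th=np.arctan2(d[1],d[0])
def hb(n,x,y,z0,z1):
    c,s_=np.cos(th),np.sin(th); P=np.array([[x+c*u-s_*v,y+s_*u+c*v,z] for u in(-9,9) for v in(-13,13) for z in(z0,z1)])
    h=cv2.convexHull(proj(n,P).astype(np.float32)); m=cv2.moments(h); return np.array([m['m10'],m['m01']])/m['m00'],cv2.contourArea(h)
for n,im,box in(('top',t,(122,181,18,18)),('scene',s,(329,153,14,16))):
    for thr in(35,45,55):
        g=cv2.cvtColor(im,cv2.COLOR_RGB2GRAY); u=up(g,box,8); m=cv2.morphologyEx((u<thr).astype(np.uint8),cv2.MORPH_OPEN,np.ones((28,28)))
        r=cc(m,box,8,amin=8)
        if not r: continue
        c,a=max(r,key=lambda q:q[1])
        for z0 in(30,40):
            q=least_squares(lambda q:hb(n,q[0],q[1],z0,66)[0]-c,[515,430]).x; print(n,thr,z0,c.round(1),round(a,1),round(hb(n,*q,z0,66)[1],1),q.round(1))
```

```text
tick [535.1 376.3  30. ] [535.9 375.4  30. ] (array([535.22134819, 376.48095541,  29.10942887]), np.float64(0.07944892257474459))
slot ends [513.9 454.9  30. ] [546.1 335.7  30. ] 123.44301715351735 dir -1.3072526764307206
[550.6 485.5  30. ]
[593.7 322.4  30. ]
[506.5 299.7  30. ]
[464.9 463.5  30. ]
top 45 30 [134.6 190.9] 27.2 82.8 [515. 430.]
top 45 40 [134.6 190.9] 27.2 74.4 [515. 430.]
top 55 30 [134.7 190. ] 59.9 82.8 [515. 430.]
top 55 40 [134.7 190. ] 59.9 74.4 [515. 430.]
scene 35 30 [335.4 161.8] 36.6 77.6 [515. 430.]
scene 35 40 [335.4 161.8] 36.6 61.1 [515. 430.]
scene 45 30 [335.4 161.8] 42.3 77.6 [515. 430.]
scene 45 40 [335.4 161.8] 42.3 61.1 [515. 430.]
scene 55 30 [335.4 161.7] 45.8 77.6 [515. 430.]
scene 55 40 [335.4 161.7] 45.8 61.1 [515. 430.]
```

Run:
```python
from cyl import *
from scipy.optimize import least_squares
t=cv2.imread('pics/top0_raw.png')[:,:,::-1].copy(); s=cv2.imread('pics/o11_raw.png')[:,:,::-1].copy()
th=-1.313
def hb(n,x,y,z0,z1):
    c,s_=np.cos(th),np.sin(th); P=np.array([[x+c*u-s_*v,y+s_*u+c*v,z] for u in(-9,9) for v in(-13,13) for z in(z0,z1)])
    h=cv2.convexHull(proj(n,P).astype(np.float32)); m=cv2.moments(h); return np.array([m['m10'],m['m01']])/m['m00'],cv2.contourArea(h)
for n,c in(('top',(131.5,190.5)),('top',(112+216/11-.5,162+310/11-.5)),('scene',(335.5,161)),('scene',(308+390/14-.5,150+152/14-.5))):
    for z0 in (30,40):
        q=least_squares(lambda q:hb(n,q[0],q[1],z0,66)[0]-np.array(c),[515,430],diff_step=2e-3).x; print(n,c,z0,q.round(1))
# post recheck
t=cv2.imread('pics/t16_raw.png')[:,:,::-1].copy(); s=cv2.imread('pics/s15_raw.png')[:,:,::-1].copy()
f=lambda n,c,z0,z1:least_squares(lambda q:hullc(n,q[0],q[1],z0,z1)[0]-c,[613,-102],diff_step=2e-3).x
print('post top',f('top',np.array([307.23,158.29]),55,100),'scene',f('scene',np.array([243.26,230.32]),55,100))
# tick & slot line
e=np.array([np.cos(th),np.sin(th)]); print('dist tick->515,430',(np.array([535.2,376.3])-[515,430])@e)
```

```text
top (131.5, 190.5) 30 [519.  432.7]
top (131.5, 190.5) 40 [518.5 431.6]
top (131.13636363636363, 189.6818181818182) 30 [521.5 433.8]
top (131.13636363636363, 189.6818181818182) 40 [521.  432.7]
scene (335.5, 161) 30 [522.1 428.2]
scene (335.5, 161) 40 [526.4 422.2]
scene (335.35714285714283, 160.35714285714286) 30 [518.8 431.3]
scene (335.35714285714283, 160.35714285714286) 40 [523.1 425.2]
post top [612.04026987 -99.70626379] scene [ 612.51776691 -101.29851208]
dist tick->515,430 57.07543449948494
```

```bash
python3 g.py 520 431.5 130 1.829
```

```text
t 38.83 tcp [498.5 184.5 194.8] rot [-3.138e+00  1.000e-03  1.507e+00] F [-0.9  0.4  0.7] op 0.998 q6 -1.16
[[0.248,0.006,0.065],[-0.004,0.000,-0.322] dist 256 deg 18
```

Call:
send_rows([
  [[0.04, 0.001, 0], [0, 0, -0.1], 1],
  [[0.08, 0.002, 0], [0, 0, -0.2], 1],
  [[0.12, 0.003, 0.0], [0, 0, -0.322], 1],
  [[0.16, 0.004, 0.02], [0, 0, -0.322], 1],
  [[0.2, 0.005, 0.04], [0, 0, -0.322], 1],
])

```text
clock: 39.25
eef_pos: [516.5, 380.3, 157.9]
tcp_rot: [-3.14, -0.001, 1.829]
contact_force: [1.6, -0.2, 0.8]
opening: 0.998
```

```bash
python3 g.py 520 431.5 110 1.829
```

```text
t 39.25 tcp [516.5 380.3 157.9] rot [-3.140e+00 -1.000e-03  1.829e+00] F [ 1.6 -0.2  0.8] op 0.998 q6 -1.2
[[0.049,0.017,0.048],[-0.001,-0.001,0.000] dist 70 deg 0
```

Call:
send_rows([
  [[0.02, 0.007, 0.005], [0, 0, 0], 1],
  [[0.04, 0.014, 0.02], [0, 0, 0], 1],
  [[0.049, 0.017, 0.04], [0, 0, 0], 1],
  [[0.049, 0.017, 0.048], [0, 0, 0], 1],
  [[0.049, 0.017, 0.048], [0, 0, 0], 1],
])

```text
clock: 39.67
eef_pos: [519.1, 430.8, 107.3]
tcp_rot: [-3.136, 0.001, 1.83]
contact_force: [-0.8, -0.8, 0.2]
opening: 0.997
```

```bash
python3 g.py 520 431.5 70 1.829
python3 - <<'E'
from h import *
save('scene','s25',(295,110,80,85),8)
E
```

```text
t 39.67 tcp [519.1 430.8 107.3] rot [-3.136e+00  1.000e-03  1.830e+00] F [-0.8 -0.8  0.2] op 0.997 q6 -1.14
[[0.000,0.001,0.037],[-0.006,0.001,0.001] dist 37 deg 0
```

View pics/s25.png

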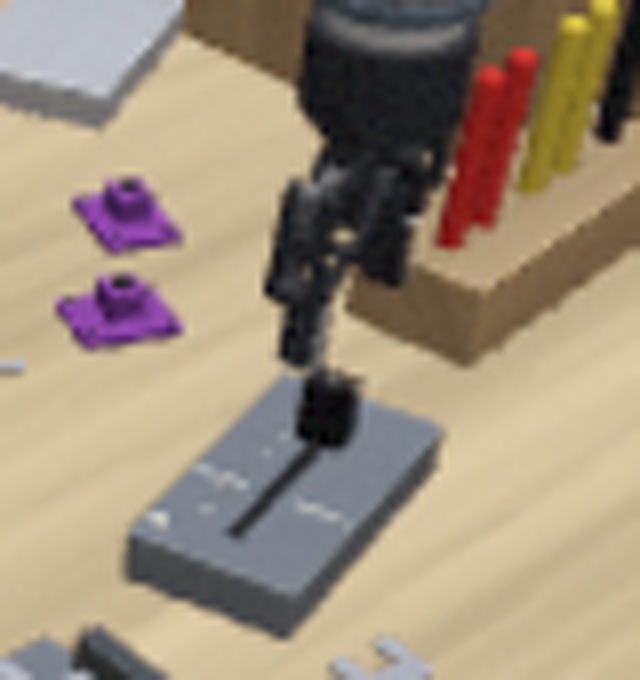

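Call:
send_rows([
  [[0, 0.001, 0.015], [-0.004, 0, 0], 1],
  [[0, 0.001, 0.03], [-0.004, 0, 0], 1],
  [[0, 0.001, 0.036], [-0.004, 0, 0], 0.5],
  [[0, 0.001, 0.036], [-0.004, 0, 0], 0],
  [[0, 0.001, 0.036], [-0.004, 0, 0], -0.5],
], squeeze=20)

```text
clock: 40.13
eef_pos: [521.0, 430.5, 73.7]
tcp_rot: [3.141, -0.0, 1.828]
contact_force: [0.0, -0.1, 0.5]
opening: 0.603
```

Call:
send_rows([
  [[0, 0, 0], [0, 0, 0], -1],
  [[0, 0, 0], [0, 0, 0], -1],
  [[0, 0, 0], [0, 0, 0], -1],
  [[0, 0, 0], [0, 0, 0], -1],
  [[0, 0, 0], [0, 0, 0], -1],
])

```text
clock: 40.55
eef_pos: [521.7, 430.9, 75.0]
tcp_rot: [3.14, -0.001, 1.829]
contact_force: [-0.6, -1.0, 6.9]
opening: 0.205
```

```bash
python3 g.py 535.2 376.3 71 1.829
python3 - <<'E'
from h import *
save('scene','s26',(295,110,80,85),8)
E
```

```text
t 40.55 tcp [521.7 430.9  75. ] rot [ 3.140e+00 -1.000e-03  1.829e+00] F [-0.6 -1.   6.9] op 0.205 q6 -1.14
[[-0.056,-0.001,0.004],[0.002,-0.001,-0.000] dist 56 deg 0
```

View pics/s26.png

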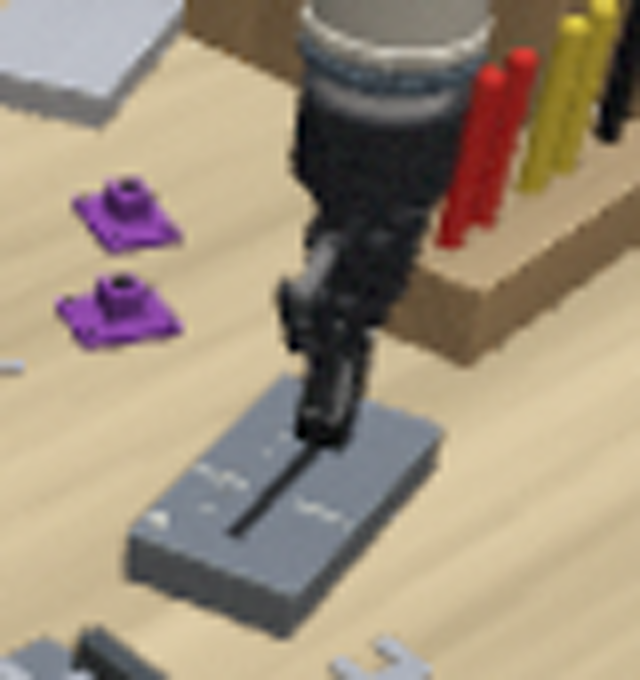

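Call:
send_rows([
  [[-0.011, 0, 0], [0, 0, 0], -1],
  [[-0.022, 0, 0], [0, 0, 0], -1],
  [[-0.033, 0, 0], [0, 0, 0], -1],
  [[-0.044, 0, 0], [0, 0, 0], -1],
  [[-0.055, 0, 0], [0, 0, 0], -1],
])

```text
clock: 41.02
eef_pos: [536.3, 376.5, 75.1]
tcp_rot: [3.139, -0.001, 1.828]
contact_force: [2.2, 3.9, -2.9]
opening: 0.198
```

Call:
send_rows([
  [[0, 0, 0], [0, 0, 0], -1],
  [[0, 0, 0], [0, 0, 0], -1],
  [[0, 0, 0], [0, 0, 0], -1],
  [[0, 0, 0], [0, 0, 0], -1],
  [[0, 0, 0], [0, 0, 0], -1],
])

```text
clock: 41.43
eef_pos: [536.3, 376.5, 75.1]
tcp_rot: [3.139, -0.0, 1.828]
contact_force: [2.7, -1.5, -0.9]
opening: 0.203
```

```bash
python3 g.py 535.2 376.3 71 1.829
```

```text
t 41.43 tcp [536.3 376.5  75.1] rot [ 3.139 -0.     1.828] F [ 2.7 -1.5 -0.9] op 0.203 q6 -1.22
[[0.000,-0.001,0.004],[0.003,-0.000,-0.001] dist 4 deg 0
```

Call:
send_rows([
  [[0, 0, 0], [0, 0, 0], -0.4],
  [[0, 0, 0], [0, 0, 0], 0.2],
  [[0, 0, -0.005], [0, 0, 0], 1],
  [[0, 0, -0.025], [0, 0, 0], 1],
  [[0, 0, -0.06], [0, 0, 0], 1],
])

```text
clock: 41.85
eef_pos: [533.9, 375.3, 132.5]
tcp_rot: [-3.138, 0.002, 1.829]
contact_force: [-0.8, 0.6, -0.0]
opening: 0.854
```

Call:
send_rows([
  [[0, -0.02, -0.03], [0, 0, 0], 1],
  [[0, -0.06, -0.05], [0, 0, 0], 1],
  [[0, -0.1, -0.07], [0, 0, 0], 1],
  [[0, -0.14, -0.09], [0, 0, 0], 1],
  [[0, -0.17, -0.1], [0, 0, 0], 1],
])

```text
clock: 42.27
eef_pos: [368.4, 332.0, 234.8]
tcp_rot: [-3.139, 0.001, 1.828]
contact_force: [-0.1, 0.2, 1.0]
opening: 0.999
```

Run:
```python
from h import *
print(status.sense()['eef_pos'])
save('scene','s27',(308,150,50,42),14); save('top','t27',(112,162,68,52),11)
```

```text
[368.43885563 332.00516013 234.80156457]
```

View pics/s27.png

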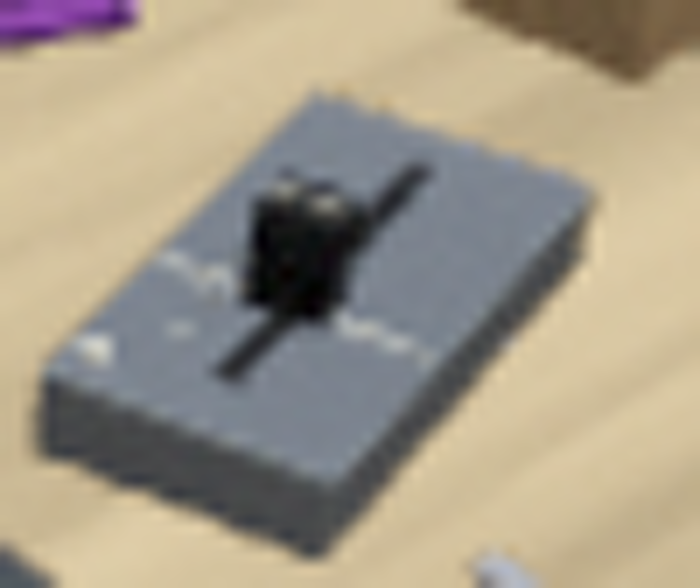

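View pics/t27.png

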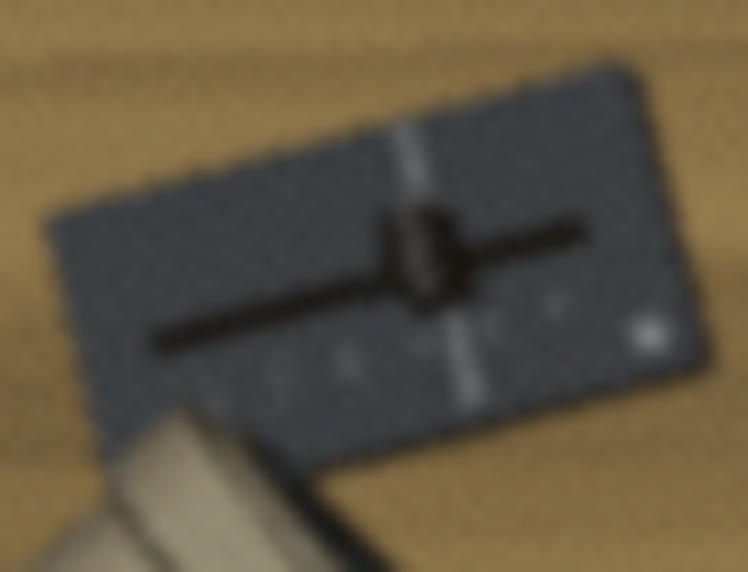

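Run:
```python
from ov import *
th=-1.313; e=np.array([np.cos(th),np.sin(th)])
for n,f,crop,k in(('top','t27',(128,172,40,34),18),('scene','s27',(318,156,26,24),24)):
    im=cv2.imread(f'pics/{f}_raw.png'); l,t,w,h=crop
    o=cv2.resize(im[t:t+h,l:l+w],None,fx=k,fy=k,interpolation=cv2.INTER_CUBIC)
    o=cv2.convertScaleAbs(o,alpha=1.8)
    def dr(P,col,c=True):
        q=((proj(n,P)-[l,t]+.5)*k-.5); cv2.polylines(o,[np.round(q*8).astype(np.int32)],c,col,1,cv2.LINE_AA,3)
    x,y=535.2,376.3
    dr(rect(x,y,66,th,9,13),(0,255,0)); pv=np.array([-e[1],e[0]])
    dr(np.array([[x+pv[0]*v,y+pv[1]*v,66] for v in(-13,13)]),(0,0,255),False)
    dr(np.array([[x+pv[0]*v,y+pv[1]*v,30] for v in(-42,42)]),(255,255,0),False)
    cv2.imwrite(f'pics/{f}o.png',o)
```

```text
(no output)
```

View pics/t27o.png

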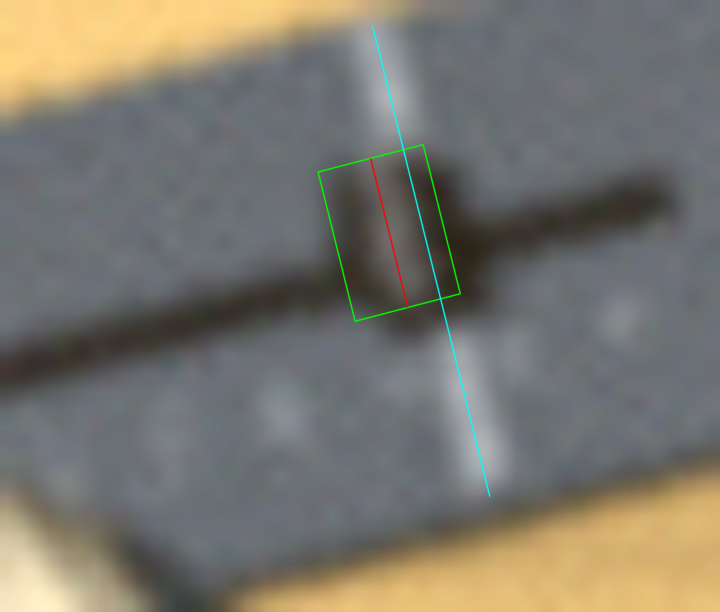

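View pics/s27o.png

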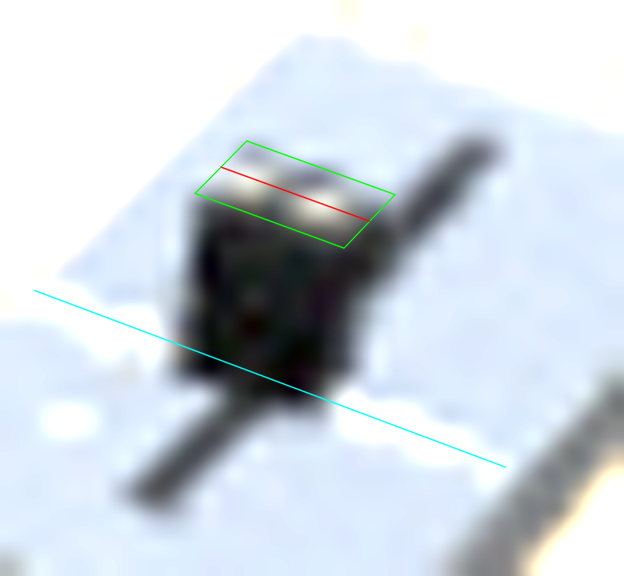

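```bash
python3 ptr.py
python3 - <<'E'
from h import *
save('scene','s28',None,1.5); save('top','t28',None,1.5)
E
```

```text
ptr cols [269.03 269.11 269.27] mark [268.58 187.55]
ptr y [np.float64(104.7), np.float64(104.3), np.float64(103.6)] mark y 104.2
42.5167 [370.  332.7 233.9] [-0.9  0.2 -1.2]
```

View pics/s28.png

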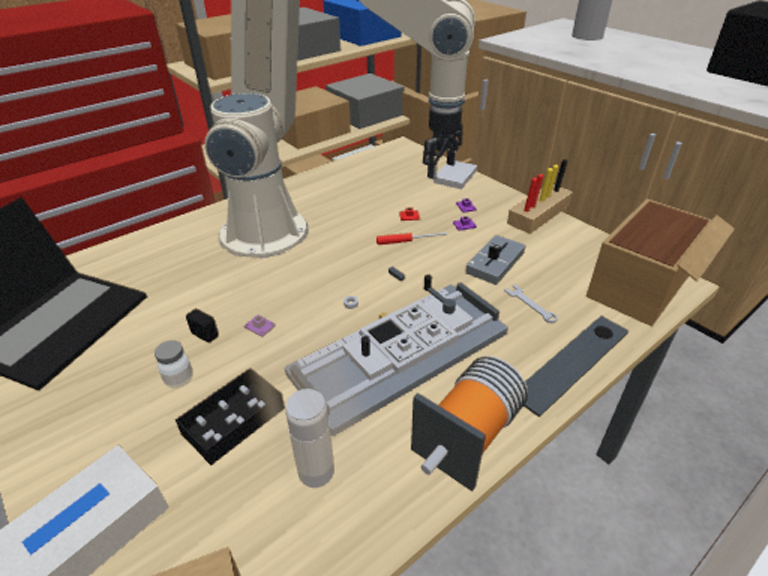

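View pics/t28.png

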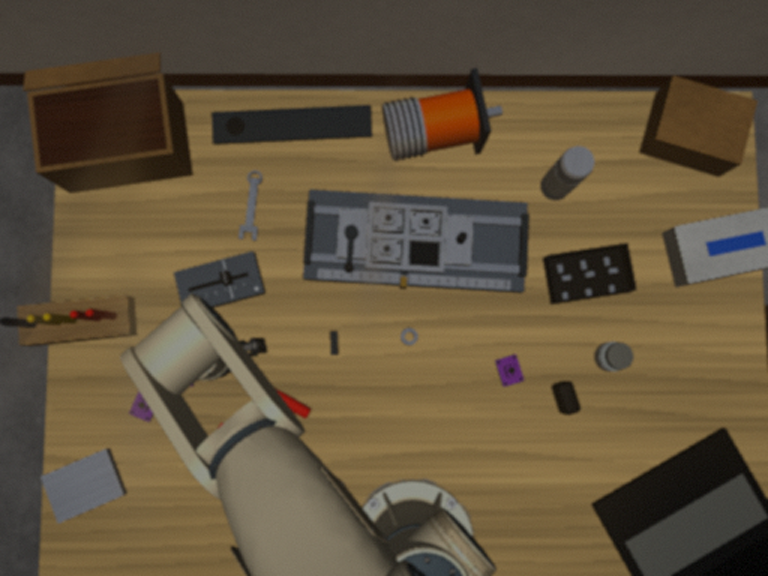

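```bash
python3 -c "
from h import *
print(job.sign_off())"
```

```text
the job is handed in; nothing more can be done
None
```

I opened the lever to its stop and slid the table to the brass marker. Closing the lever locked it there. The three silver covers went into pockets 3, 2 and 1, each pressed down. Last, I slid the fader to the long tick, then handed the job in at about 42.5 s.

**Table:** the last check read the pointer at 104.2 mm against the marker at 104.2 mm. The three image rows behind that reading spread from 103.6 to 104.7. The first time I let go of the post, the table dragged back about 1 mm, so I gripped and set it again before closing the lever.

**Lever:** it stopped against both end stops. I pushed it closed with 12 N at the stop.

**Covers:** all three look level with the table in both views. Each bottomed on its pad at 33 to 43 N on the wrist, and I judged flushness from that and the pictures, not from a separate press. I saw only three silver covers on the bench. The purple and red look-alikes and the other loose items were not touched, and those not hidden by the arm look unmoved.

**Fader:** the grip's white line is over the tick in the top view, within about 0.5 mm. The scene view suggested it could be up to 0.7 mm short.

**Checks that failed or disagreed:**
- **Table matching:** the image matching of the table stopped working once the covers were in, so the final table reading comes from the pointer itself.
- **Camera cross-check:** an early check of the cameras against the post was faulty. Its redo put the post within about 1.3 mm of where the robot gripped it.

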